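Reverse instruments through a spring clip and lock them in a sterilising cradle

TASK

Open the aluminium sterilising cradle by throwing its black-knobbed lever back into the open notch (fingers raised). Then turn round every instrument in the white drying stand, the longest first and the shortest last: take it by its handle, press its neck down into the spring clip, guard disc in the clip's gap, and let go, then take it by the bare shaft on the other side and lay it in a free channel of the cradle so that the handle lies in the channel and the shaft sticks out, with the guard disc down in the gap near the channel's front. When all are in, throw the lever fully into its locked notch, so that the fingers lie over the handles; leave the two white bottles behind the work standing where they are.

Things in the scene. Friction and masses are not known exactly. Their poses are not given: they have to be found in the camera images.
- spatula_long: long spatula, 180 mm long: origin on its axis at the middle of a guard disc 20 mm across, 3 mm thick; x towards the working end. Round neck 12 mm across from x = -14 to +14 mm; grey handle 12 mm square x = -95 to -14; bright shaft 11 mm square +14 to +60; last 25 mm a flat blade 10 mm wide. About 50 g, balanced at the disc. Starts with working end in a stand channel, handle overhanging, origin 40 mm up
- spatula_long_handle_end (a point): end of the long spatula's handle (dark rings near it), on its axis, 95 mm from its origin. The instrument may come to lie on any of its four sides
- probe_medium: medium probe, 160 mm long: origin on its axis at the middle of a guard disc 20 mm across, 3 mm thick; x towards the working end. Round neck 12 mm across from x = -14 to +14 mm; grey handle 12 mm square x = -75 to -14; bright shaft 11 mm square +14 to +60; last 25 mm a 4 mm rod with an 8 mm ball. About 50 g, balanced at the disc. Starts with working end in a stand channel, handle overhanging, origin 40 mm up
- probe_medium_handle_end (a point): end of the medium probe's handle (dark rings near it), on its axis, 75 mm from its origin. The instrument may come to lie on any of its four sides
- pick_short: short pick, 140 mm long: origin on its axis at the middle of a guard disc 20 mm across, 3 mm thick; x towards the working end. Round neck 12 mm across from x = -14 to +14 mm; grey handle 12 mm square x = -55 to -14; bright shaft 11 mm square +14 to +60; last 25 mm a tapering point. About 50 g, balanced at the disc. Starts with working end in a stand channel, handle overhanging, origin 40 mm up
- pick_short_handle_end (a point): end of the short pick's handle (dark rings near it), on its axis, 55 mm from its origin. The instrument may come to lie on any of its four sides
- drying_stand: white stand fixed to the bench, origin under it at bench level, x along its channels, y to the left. Three open-topped channels at y = -60, 0, +60 mm, each 18 mm wide inside between 5 mm walls, floor 34 mm and wall tops 48 mm above the bench, x = -15 to -7 and +7 to +92 mm; the guard disc sits in the gap between. Handles overhang to -x. Base plate 8 mm high, x = -42 to 98 mm
- spring_clip: small steel spring clip fixed to the bench, origin under it at bench level; x is the direction in which the instrument lies in it (either way round). Base plate 40 x 80 mm, 8 mm high
- clip_seat (a point): where the instrument's origin lies when seated, 40 mm above the bench. The neck enters straight from above between sprung roller pairs (3 mm radius, 8.6 mm apart, 4.5 mm above the seat, at x = 5.5 to 13.5 mm each side), the disc in the 9 mm gap between them; pressing in or pulling straight up takes 3 to 5 N; a pedestal stops it. Clip 30 mm long in x, 32 mm wide, 50 mm high
- cradle: aluminium cradle fixed to the bench, origin under it at bench level; x along its channels to the open front where shafts stick out. Channels sized as the stand's, at y = +60, 0, -60 mm, x = -86 to -7 mm and +7 to +15 mm, the disc in the gap. A cross shaft at x = -110 mm, 52 mm up, carries three flat fingers 80 mm long that fold down over the handles. Base plate 8 mm high, x = -128 to 40, y = -100 to 100 mm
- channel_left (a point): where an instrument's origin lies when it is laid in the cradle's left (y = +60 mm) channel, handle towards the cradle's -x: on the channel's middle line, disc in the middle of the 14 mm gap, 40 mm above the bench
- channel_mid (a point): where an instrument's origin lies when it is laid in the cradle's middle channel, handle towards the cradle's -x: on the channel's middle line, disc in the middle of the 14 mm gap, 40 mm above the bench
- channel_right (a point): where an instrument's origin lies when it is laid in the cradle's right (y = -60 mm) channel, handle towards the cradle's -x: on the channel's middle line, disc in the middle of the 14 mm gap, 40 mm above the bench
- lever (a joint): turn of lever and fingers, rad. 0 = locked notch (fingers level over the handles, lever leaning 52 degrees up from the cradle's +x); grows as the knob swings back to the cradle's -x; 1.31 = open notch (fingers up, lever 127 degrees from +x). Stops at -0.03 and 1.34. A spring ball clicks over a bump 0.16 rad before each notch (few N at the knob); elsewhere friction holds it
- lever_knob (a point): centre of the black ball knob, 22 mm across, 72 mm from the lever's pivot; it swings in the cradle's upright x-z plane at y = -115 mm
- lever_pivot (a point): the lever's pivot, 52 mm above the bench; axis along the cradle's y
- dropper_bottle: bystander: white dropper bottle 36 mm across, 74 mm high, origin at its foot
- bottle_diluent: bystander: white bottle 52 mm across, 107 mm high, origin at its foot
There are look-alikes about, which are no part of the job. Leave any pink look-alike of the spring_clip alone.

How it is judged:
By the outcome, as a careful person would: the job done as asked, in the order asked, and still so for the second after the job is handed in, with the robot touching nothing.
Of spatula_long, probe_medium, pick_short only 2 to 3 are there at a start; the rules pass over those that are not, and their reading is None.
At some moment in a run one of spatula_long, probe_medium, pick_short may be knocked a few centimetres aside while the robot is not near it.
Once in a run the grip may slacken for a moment while it holds something.
It also fails if it takes over 210 s, if anything falls off the work surface, if the arm or the gripper's body presses on something with over 40 N, if the wrist force passes 120 N, or if a joint passes its speed limit or range.

ROBOT

A 6-joint arm with a two-finger parallel gripper is mounted at the origin on a cart in front of the work surface, level with it; the furniture and walls round the work are solid. World frame = base frame: x ahead of the robot, y to its left, z up, the work surface at z = 0. Lengths are in m, angles in degrees, forces in N, time in s.
With the tool pointing down it reaches from about 0.25 to 0.725 m from the base axis. Payload 9.7 kg.
Tool frame: the origin (TCP) lies midway between the tips of the shut fingers; the grasp point (between the pads) lies 19 mm behind it; x points along the fingers, y is the direction in which the jaws open and shut, and the axes are right-handed (so a half turn about x gives the same grasp; the last joint's range is limited). The gripper opens to 85 mm and grips with 20 to 120 N. Pads are 22 mm wide; open, the fingers measure 114 mm over their backs; the gripper's body (76 mm by 85 mm) begins 54 mm behind the grasp point. The pads swing forward as they close: fully open they stand 13 mm farther back than shut.
Start: joints at [-77.063, 4.979, 10.078, 95.1, 0, 90], TCP at [0.123, -0.536, 0.231] pointing down, gripper open.
Joint ranges: [-179.16, 179.16], [-48.56, 103.87], [-65.8, 70.77], [-126.05, 130.52], [-82.76, 87.17], [-180, 180]. Speed limits (degrees/s): [127.2, 127.2, 147.25, 180, 180, 180].

INTERFACE

Orientations are given as a 3x3 rotation matrix whose columns are the frame's x, y, z axes.
In Python, from workcell import sensors, get_image, calibration, job gives the robot as it stands.
- The arm moves only by the shell command python3 -m crank 'ROWS' [FORCE]. ROWS is JSON, a list of rows, each a list of 5 numbers: the shift along the world's x, y, z in units of 25 mm (1.0 is 25 mm), then the turn about the world's z in rad, then the opening, from -1 (shut) to 1 (fully open). A call has 1 to 5 rows; each row shifts and turns the commanded pose from where the row before left it; what a row does not reach is not made up. A row lasts 1/12 s, in which the tool goes at most 41.7 mm and 7.16 degrees, less where a joint would pass 70% of its speed; a pose out of reach is approached as far as the arm can. A call is refused whole if a number of a shift passes 1 or a number of a turn 0.125, either way. A call with a gripper value outside its range is refused whole. The fingers move at their own pace and stop on an object; FORCE is the grip in N (left out, the last holds). Time passes only in rows, so rows that do not move let the fingers close. It gives the time, the measured TCP pose, the force and the opening at its end, in the units of the state.
- sensors.read_state(): the state, without advancing time (a new reading comes with each control period).
- get_image(name): name is "side" or "top"; returns the picture (480x640x3 uint8, blue, green, red); there is no depth.
- calibration(name): a dict with "K" (3x3 intrinsics, pixels), "k1" (the pictures are not rectified: a ray, as slopes to the right and down, at radius r is drawn at 1 + k1 r^2 times it, then the intrinsics apply), "R" (3x3) and "t" (3): a world point X has camera coordinates R X + t. Camera axes: x right, y down, z forward; pixel columns grow to the right and rows downward; lengths in m; the calibration is good to about 2 mm. A picture is of the moment at which its call begins. calibration takes no time and is no camera call.
- job.close_job(): hands the job in, once; it reports no verdict.
The state is a dict: "time_s": time; "qpos": joint angles; "qd": joint speeds; "tau": joint torques, N m; "ee_pos": TCP position; "orientation": TCP orientation; "force": force on the tool from outside, world axes, zero at the start; "torque": the same for the moment, N m; "width": finger opening in m.
Only numpy, scipy, OpenCV 4.12 (cv2) and the standard library are available. Lean on these libraries where they do the work, as an engineer would, in place of code of your own. Each camera call takes 0.05 s, during which the arm holds its last target.

## Working session

There is one attempt and no reset: what is moved stays moved. The work goes in short steps, Python scripts to look and compute and a shell command to move; the robot and the scene stay as the last step left them, time stands still between calls to the robot, and variables do not carry over. Pictures are saved under pics/ and viewed, and the job is handed in when it is done.

```bash
ls; mkdir -p pics; python3 - <<'E'
from workcell import sensors, get_image, calibration, job
import cv2
for n in("side","top"):
    cv2.imwrite(f"pics/{n}0.png",get_image(n)); c=calibration(n); print(n,c)
print(sensors.read_state())
E
```

```text
pics
side {'K': array([[467.2783773 ,   0.        , 319.63235547],
       [  0.        , 467.2783773 , 240.38580449],
       [  0.        ,   0.        ,   1.        ]]), 'k1': 0.002415400909566352, 'R': array([[ 0.9415417 , -0.33632577, -0.0196009 ],
       [-0.16089777, -0.39779079, -0.90325766],
       [ 0.29599177,  0.8536085 , -0.42865068]]), 't': array([-0.57831782,  0.18259611,  0.87849488])}
top {'K': array([[574.9203722 ,   0.        , 316.15593636],
       [  0.        , 574.9203722 , 234.86555227],
       [  0.        ,   0.        ,   1.        ]]), 'k1': 0.02777586272174924, 'R': array([[ 0.00453193, -0.99981196,  0.01885479],
       [-0.99166729, -0.00692093, -0.12863938],
       [ 0.12874569, -0.0181147 , -0.99151218]]), 't': array([-0.01957279,  0.61911951,  1.24426318])}
{'time_s': 0.1, 'qpos': array([-7.70622988e+01,  5.00879287e+00,  1.00393311e+01,  9.50988535e+01,
       -1.85753690e-03,  8.99998785e+01]), 'qd': array([-0.0428204 , -0.05536258,  0.05265329,  0.02337939, -0.004593  ,
        0.04098091]), 'tau': array([ 2.42320459e-05, -5.21563125e+01,  4.65651226e+01,  1.59998046e-02,
        5.18809571e-06,  1.09306552e-05]), 'ee_pos': array([ 0.12308711, -0.53584746,  0.23064888]), 'orientation': array([[-2.98548468e-04,  2.23893379e-01, -9.74613598e-01],
       [ 1.15479793e-03, -9.74612915e-01, -2.23893575e-01],
       [-9.99999289e-01, -1.19232485e-03,  3.24175826e-05]]), 'force': array([-1.21634299, -0.63187846, -0.0366971 ]), 'torque': array([-0.00696222,  0.00082741, -0.00103689]), 'width': 0.08556853021144556}
```

View pics/side0.png

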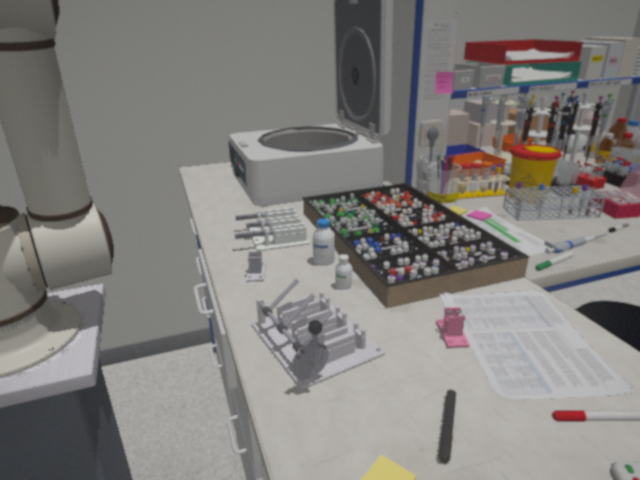

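View pics/top0.png

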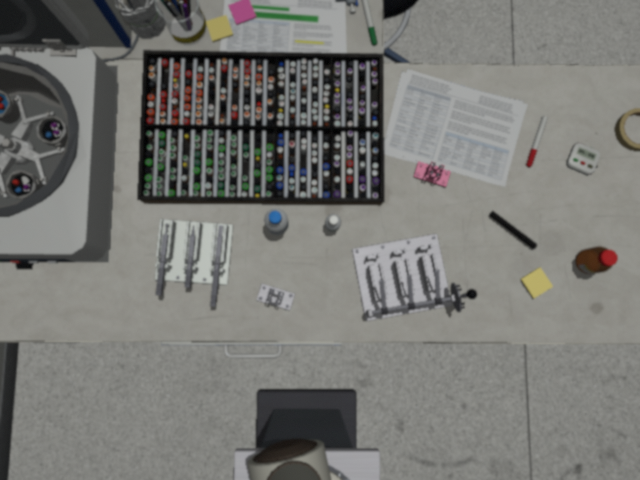

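```bash
cat > h.py <<'E'
import numpy as np, cv2
from workcell import sensors, get_image, calibration
def ray(n,u,v):
    c=calibration(n);K=c["K"]
    d=np.array([(u-K[0,2])/K[0,0],(v-K[1,2])/K[1,1]])
    s=d.copy()
    for _ in range(20): s=d/(1+c["k1"]*(s@s))
    R=c["R"];o=-R.T@c["t"];w=R.T@np.array([s[0],s[1],1]);return o,w
def onz(n,u,v,z):
    o,w=ray(n,u,v);return o+w*(z-o[2])/w[2]
def proj(n,X):
    c=calibration(n);p=c["R"]@np.asarray(X,float)+c["t"];s=p[:2]/p[2];s=s*(1+c["k1"]*(s@s));K=c["K"]
    return np.array([K[0,0]*s[0]+K[0,2],K[1,1]*s[1]+K[1,2]])
def crop(n,x0,y0,x1,y1,f,name,marks=()):
    im=get_image(n);
    c=cv2.resize(im[y0:y1,x0:x1],None,fx=f,fy=f,interpolation=cv2.INTER_CUBIC)
    for m in marks:
        u=proj(n,m);cv2.circle(c,(int((u[0]-x0+.5)*f),int((u[1]-y0+.5)*f)),3,(0,0,255),-1)
    cv2.imwrite("pics/"+name,c)
def st():
    s=sensors.read_state();print("t",round(s["time_s"],2),"tcp",s["ee_pos"].round(4),"yaw",np.degrees(np.arctan2(s["orientation"][1,1],s["orientation"][0,1])).round(1),"F",s["force"].round(1),"w",round(s["width"],4),"tilt",s["orientation"][:,0].round(3));return s
E
python3 - <<'E'
from h import *
crop("top",145,205,245,315,7,"ctop_stand.png")
crop("top",340,215,490,325,5,"ctop_cr.png")
crop("top",245,275,310,315,8,"ctop_clip.png")
E
```

```text
(no output)
```

View pics/ctop_stand.png

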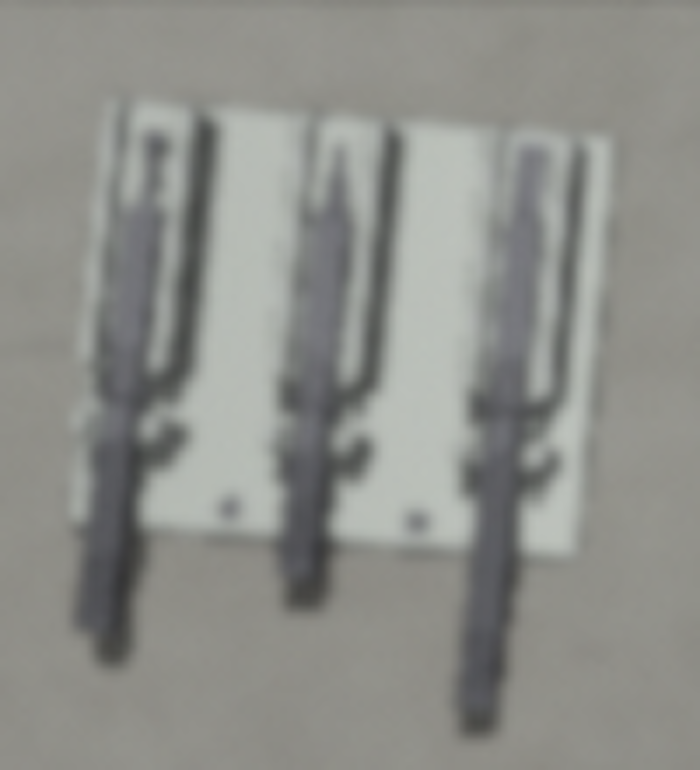

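View pics/ctop_cr.png

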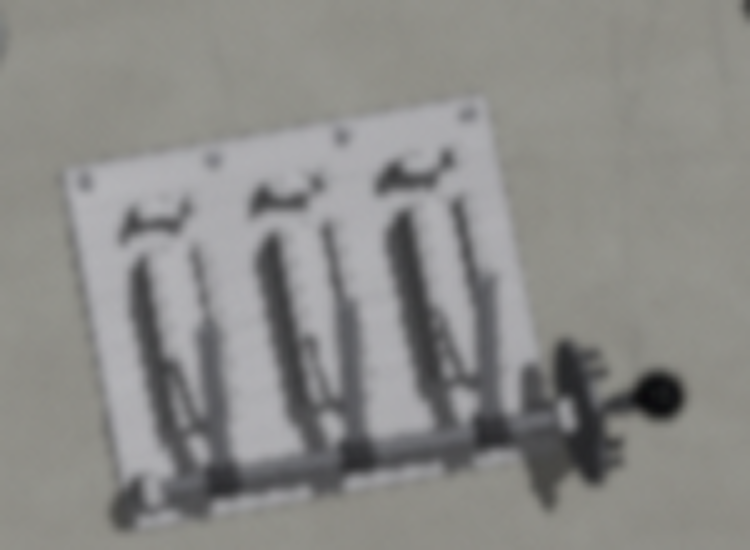

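View pics/ctop_clip.png

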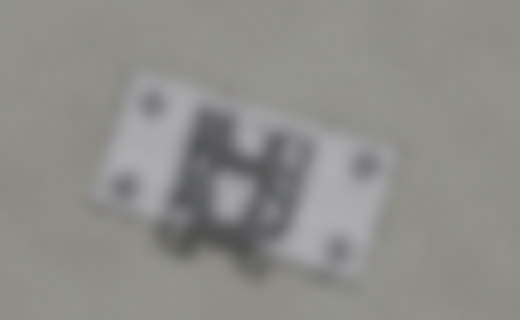

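```bash
cat > meas.py <<'E'
from h import *
im=get_image("top")
hsv=cv2.cvtColor(im,cv2.COLOR_BGR2HSV)
for n,(x0,y0,x1,y1) in dict(stand=(148,212,240,290),clip=(252,278,300,314),cradle=(345,228,455,325)).items():
    sub=cv2.GaussianBlur(im,(0,0),.8)[y0:y1,x0:x1].astype(int)
    g=sub.min(2); bgc=np.median(np.concatenate([sub[0],sub[-1]]),0); d=np.abs(sub-bgc).max(2)
    print(n,"bg",bgc, "max",g.max())
    thr={'stand':(g.max()+bgc.min())/2,'clip':(np.percentile(g,97)+bgc.min())/2,'cradle':(np.percentile(g,97)+bgc.min())/2}[n]
    m=((g>thr)*255).astype(np.uint8)
    m=cv2.morphologyEx(m,cv2.MORPH_CLOSE,np.ones((3,3)))
    cs,_=cv2.findContours(m,cv2.RETR_EXTERNAL,cv2.CHAIN_APPROX_NONE)
    c=np.vstack([k for k in cs if len(k)>12]); 
    # metric plane at z=8mm
    P=np.array([onz("top",u+x0,v+y0,.008)[:2] for u,v in cv2.convexHull(c)[:,0]])
    r=cv2.minAreaRect((P*1000).astype(np.float32)); print(r, cv2.boxPoints(r).round(0).tolist())
    cv2.imwrite(f"pics/m_{n}.png",cv2.resize(m,None,fx=5,fy=5))
E
python3 meas.py
python3 - <<'E'
from h import *
print("knob", *[onz("top",472,293.7,z).round(4) for z in(.109,.124)])
print("bench at knob h knob side ray", [onz("side",315.5,327.5,z).round(4).tolist() for z in(.109,.124)])
crop("side",230,265,400,400,4.5,"cside_cr.png")
crop("side",225,195,325,285,7,"cside_st.png")
E
```

```text
stand bg [137. 143. 144.] max 186
((583.952880859375, 257.91796875), (154.4821319580078, 134.6304473876953), 86.22811889648438) [[512.0, 185.0], [646.0, 176.0], [656.0, 331.0], [522.0, 339.0]]
clip bg [137. 144. 145.] max 172
((484.0130310058594, 74.25582885742188), (77.70663452148438, 35.98075485229492), 71.1286392211914) [[454.0, 43.0], [488.0, 32.0], [514.0, 105.0], [480.0, 117.0]]
cradle bg [137. 143. 144.] max 179
((539.9666137695312, -209.5321044921875), (142.60350036621094, 194.9888153076172), 10.680922508239746) [[452.0, -127.0], [488.0, -319.0], [628.0, -292.0], [592.0, -101.0]]
knob [ 0.4885 -0.3413  0.109 ] [ 0.488 -0.337  0.124]
bench at knob h knob side ray [[0.4957, -0.3196, 0.109], [0.4892, -0.3393, 0.124]]
```

View pics/cside_cr.png

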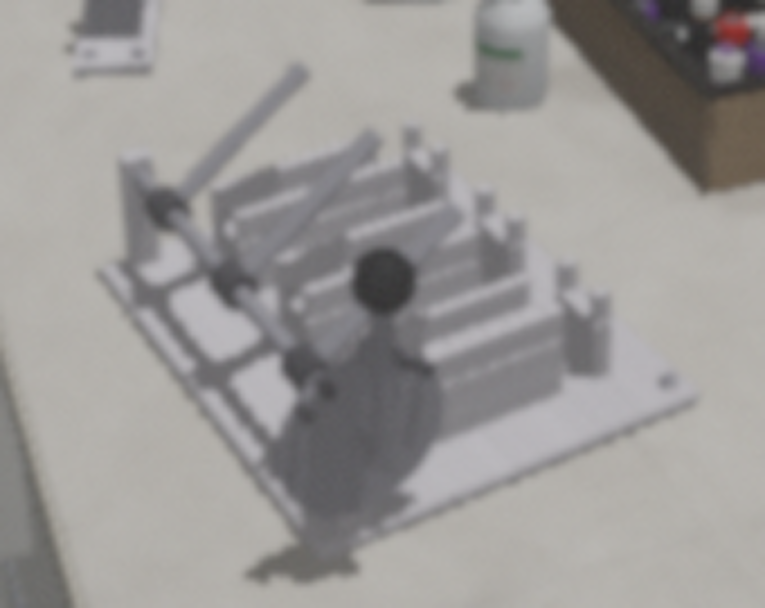

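View pics/cside_st.png

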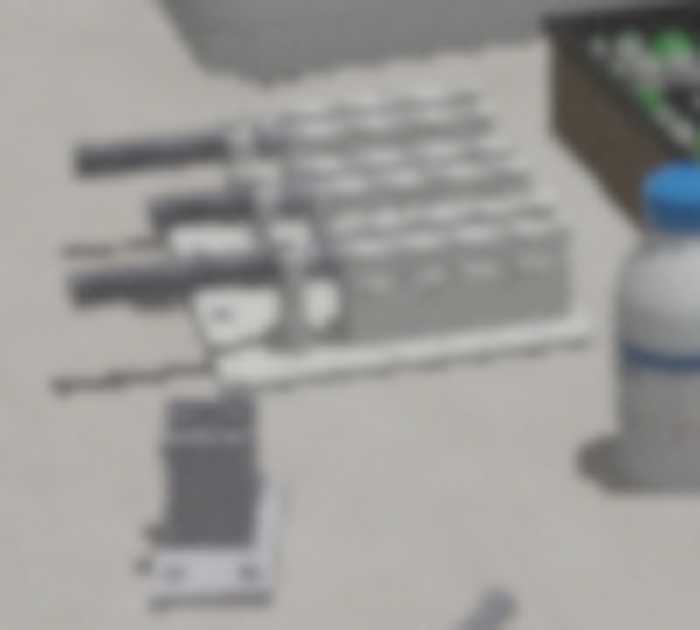

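Possible look-alikes in the top view:
- **Clip:** the grey spring clip is at (275,297). The pink one at (433,174) is to be left alone.
- **Knob:** the round black ball on the lever is at (472,294). The black pen at (513,230) is not part of the job.
- **Stand and cradle:** the white stand is at (194,252), holding the probe at (164,258), the pick at (191,255) and the spatula at (220,262). The aluminium cradle is at (402,277).
- **Bottles:** the two white bottles are at (276,222) and (333,223). The brown one at (597,262) is something else.

The crops confirm these choices. The lever now stands about upright, so I'll throw it open first.

```bash
python3 -m crank '[[1,0.5,0,0,-1],[1,0.5,0,0,-1],[1,0.5,0,0,-1],[1,0.5,0,0,-1],[1,0.5,0,0,-1]]' 40; python3 -m crank '[[1,0.5,0,0,-1],[1,0.5,0,0,-1],[1,0.5,0,0,-1],[1,0.5,0,0,-1],[1,0.5,0,0,-1]]';python3 -m crank '[[1,0.5,0,-0.04,-1],[1,0.5,0,0,-1],[1,0.5,0,0,-1],[1,0.5,0,0,-1],[1,0.5,0,0,-1]]';python3 -m crank '[[1,0.6,0,0,-1],[0,0,0,0,-1],[0,0,0,0,-1]]'
```

```text
time_s: 0.82
ee_pos: [0.2491, -0.4728, 0.2313]
orientation: [[0.0, 0.224, -0.975], [-0.0, -0.975, -0.224], [-1.0, 0.0, -0.0]]
force: [-0.5, 0.8, -0.1]
width: 0.0258
time_s: 1.23
ee_pos: [0.3743, -0.4102, 0.2314]
orientation: [[0.0, 0.224, -0.975], [-0.0, -0.975, -0.224], [-1.0, 0.0, -0.0]]
force: [0.1, -0.3, 0.0]
width: 0.0
time_s: 1.65
ee_pos: [0.4993, -0.3477, 0.2313]
orientation: [[0.0, 0.185, -0.983], [-0.0, -0.983, -0.185], [-1.0, 0.0, -0.0]]
force: [1.0, -0.5, 0.4]
width: -0.0
time_s: 1.9
ee_pos: [0.524, -0.3326, 0.2306]
orientation: [[-0.001, 0.187, -0.982], [0.0, -0.982, -0.187], [-1.0, -0.001, 0.001]]
force: [-0.0, 0.3, 0.8]
width: 0.0005
```

```bash
python3 -m crank '[[0,0,-1,0,-1],[0,0,-1,0,-1],[0,0,-1,0,-1],[0,0,-1,0,-1],[0,0,-1,0,-1]]'; python3 -m crank '[[0,0,-0.1,0,-1],[0,0,0,0,-1]]'; python3 - <<'E'
from h import *
st();crop("side",230,235,400,400,4,"a1.png");crop("top",400,225,520,325,6,"a2.png")
E
```

```text
time_s: 2.32
ee_pos: [0.5221, -0.3342, 0.1054]
orientation: [[0.0, 0.184, -0.983], [-0.0, -0.983, -0.184], [-1.0, 0.0, -0.0]]
force: [0.8, -1.0, -0.1]
width: -0.0001
time_s: 2.48
ee_pos: [0.5217, -0.3336, 0.1028]
orientation: [[-0.002, 0.184, -0.983], [0.001, -0.983, -0.184], [-1.0, -0.002, 0.002]]
force: [0.0, -0.0, -0.0]
width: 0.0002
t 2.48 tcp [ 0.5217 -0.3336  0.1028] yaw -79.4 F [ 0. -0. -0.] w 0.0002 tilt [-0.002  0.001 -1.   ]
```

View pics/a1.png

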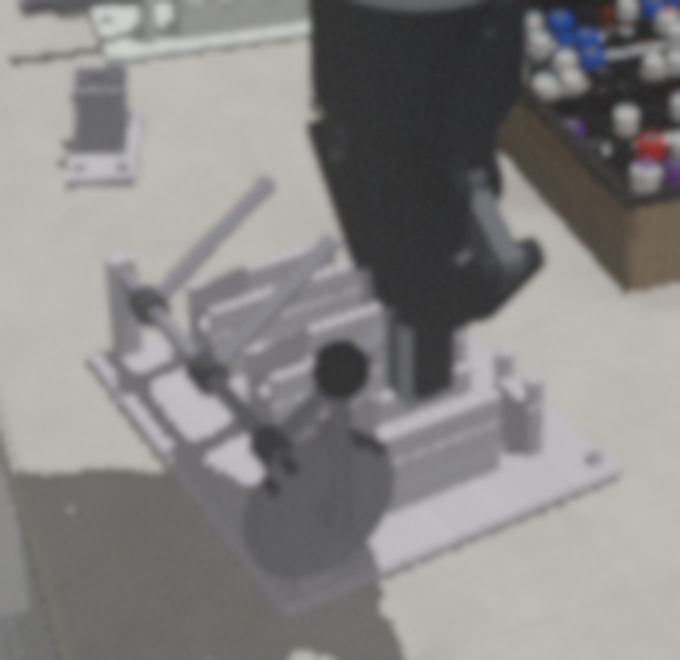

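View pics/a2.png

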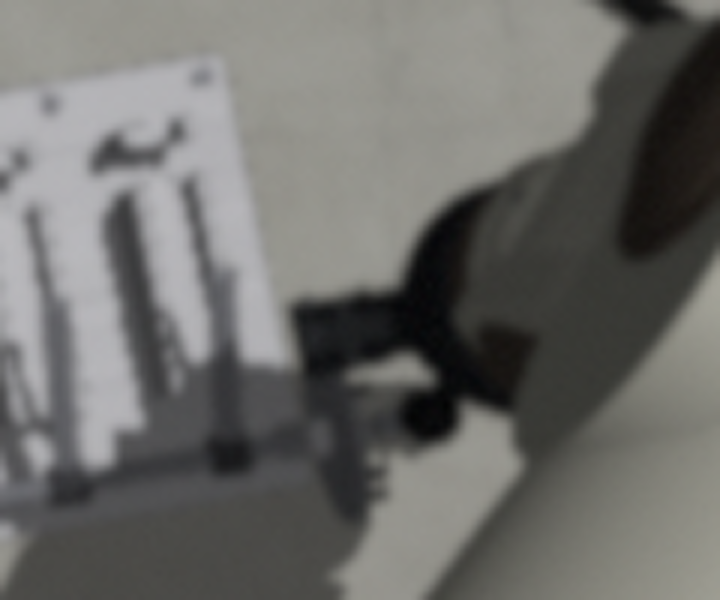

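```bash
python3 -m crank '[[-0.4,-0.075,0,0,-1],[-0.4,-0.075,0,0,-1],[-0.4,-0.075,0,0,-1],[-0.4,-0.075,0,0,-1],[-0.3,-0.056,0,0,-1]]'; python3 -m crank '[[-0.2,-0.037,0,0,-1],[-0.12,-0.022,0,0,-1],[-0.06,-0.01,0,0,-1],[0,0,0,0,-1]]'; python3 - <<'E'
from h import *
st();crop("side",230,235,400,400,4,"a3.png")
E
```

```text
time_s: 3.0
ee_pos: [0.4746, -0.3427, 0.1041]
orientation: [[0.001, 0.184, -0.983], [-0.0, -0.983, -0.184], [-1.0, 0.0, -0.001]]
force: [3.3, 0.3, -2.5]
width: 0.0003
time_s: 3.33
ee_pos: [0.4658, -0.3443, 0.1039]
orientation: [[-0.0, 0.184, -0.983], [-0.0, -0.983, -0.184], [-1.0, 0.0, 0.0]]
force: [-0.6, -0.6, 0.0]
width: -0.0003
t 3.33 tcp [ 0.4658 -0.3443  0.1039] yaw -79.4 F [-0.6 -0.6  0. ] w -0.0003 tilt [-0. -0. -1.]
```

View pics/a3.png

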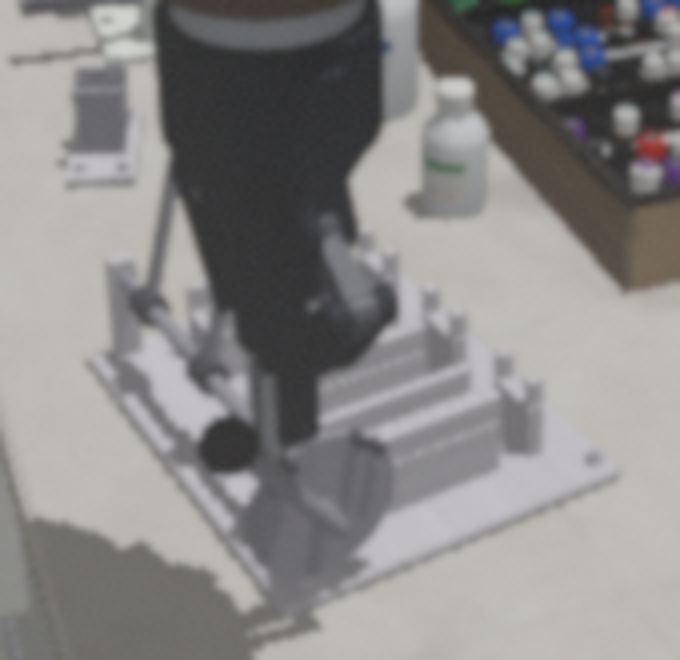

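```bash
python3 -m crank '[[-0.08,-0.015,0,0,-1],[0,0,0,0,-1]]';python3 -m crank '[[-0.08,-0.015,0,0,-1],[0,0,0,0,-1]]'
```

```text
time_s: 3.55
ee_pos: [0.4646, -0.3444, 0.1038]
orientation: [[0.001, 0.185, -0.983], [0.0, -0.983, -0.185], [-1.0, -0.0, -0.001]]
force: [2.4, 0.7, -1.5]
width: -0.0
time_s: 3.72
ee_pos: [0.4641, -0.3445, 0.1039]
orientation: [[0.004, 0.186, -0.983], [0.001, -0.983, -0.186], [-1.0, -0.0, -0.004]]
force: [10.5, 1.9, -3.0]
width: 0.0001
```

```bash
python3 -m crank '[[0.6,0.1,0,0,-1],[0,0,0.8,0,-1],[0,0,1,0,-1],[0,0,1,0,-1],[0,0,1,0,-1]]';python3 -m crank '[[0,0,1,0,-1],[0,0,0.3,0,-1],[0,0,0,0,-1]]'; cat > inst.py <<'E'
from h import *
im=get_image("top")
def line(n,p0,p1,half=14,z=.042):
    # centreline of dark bar near a guessed pixel line
    p0=np.array(p0,float);p1=np.array(p1,float);L=np.linalg.norm(p1-p0);d=(p1-p0)/L;nn=np.array([-d[1],d[0]])
    g=im.min(2).astype(np.float32);out=[]
    for s in np.arange(2,L-2,1.):
        t=np.arange(-6,6.01,.25);q=p0+d*s+nn*t[:,None]
        v=cv2.remap(g,q[:,0].astype(np.float32).reshape(1,-1),q[:,1].astype(np.float32).reshape(1,-1),cv2.INTER_LINEAR)[0]
        w=np.clip(np.median(v)+0-v,0,None)*(np.abs(t)<4.5)
        if w.sum()>0: out.append(p0+d*s+nn*(w@t/w.sum()))
    out=np.array(out);W=np.array([onz("top",*o,z)[:2] for o in out])
    vx,vy,x,y=cv2.fitLine((W*1000).astype(np.float32),cv2.DIST_HUBER,0,.01,.01).ravel()
    print(n,"ang",np.degrees(np.arctan(vy/vx)).round(2),"pt",x.round(1),y.round(1),"y@x=500",(y+(500-x)*vy/vx).round(1))
line("spatula",(213.3,309),(217.7,264))
line("pick",(188.4,291),(191,262))
line("probe",(161,297),(163,262))
E
python3 inst.py
python3 - <<'E'
from h import *
st()
for n,p in dict(spEnd=(213.2,309.8),spTip=(221,226),prEnd=(160.8,299.5),prTip=(167.3,224.5),piEnd=(188.6,291.5),piTip=(193.4,226)).items(): print(n,onz("top",*p,.042).round(4))
crop("top",145,205,245,315,7,"b1.png")
crop("top",340,200,500,325,5,"b2.png")
E
```

```text
time_s: 4.13
ee_pos: [0.4769, -0.3422, 0.1996]
orientation: [[-0.001, 0.185, -0.983], [0.0, -0.983, -0.185], [-1.0, -0.0, 0.001]]
force: [0.4, 0.2, 0.6]
width: -0.0003
time_s: 4.38
ee_pos: [0.4777, -0.3429, 0.2335]
orientation: [[0.003, 0.185, -0.983], [-0.002, -0.983, -0.185], [-1.0, 0.003, -0.002]]
force: [-0.0, 0.1, -0.0]
width: 0.0
spatula ang -4.49 pt 488.9 206.3 y@x=500 205.4
pick ang -2.51 pt 524.1 261.9 y@x=500 263.0
probe ang -1.21 pt 509.4 322.3 y@x=500 322.5
t 4.43 tcp [ 0.4774 -0.3426  0.2315] yaw -79.4 F [0.6 0.1 0. ] w 0.0002 tilt [ 0.001 -0.001 -1.   ]
spEnd [0.4524 0.2081 0.042 ]
spTip [0.6374 0.196  0.042 ]
prEnd [0.4744 0.3225 0.042 ]
prTip [0.6399 0.3148 0.042 ]
piEnd [0.492  0.2629 0.042 ]
piTip [0.637  0.2571 0.042 ]
```

View pics/b1.png

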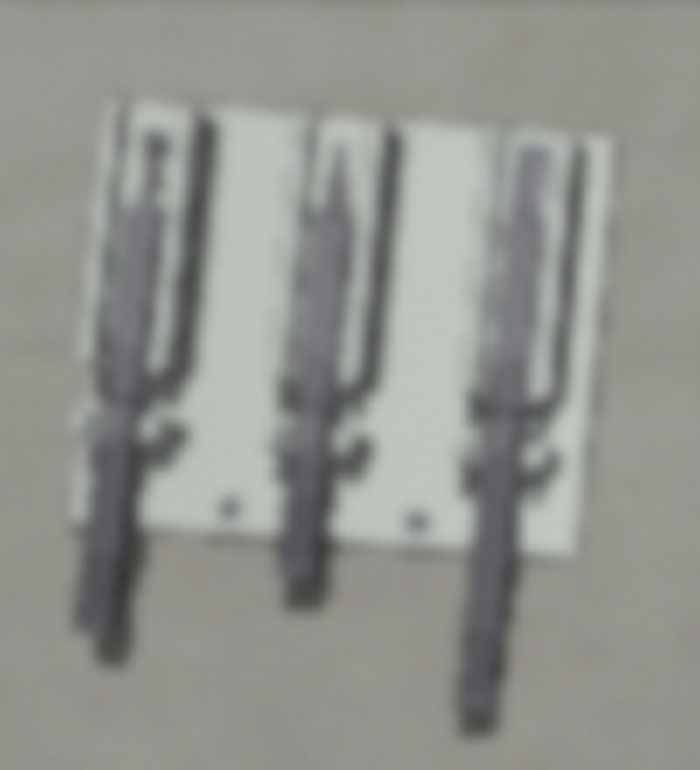

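View pics/b2.png

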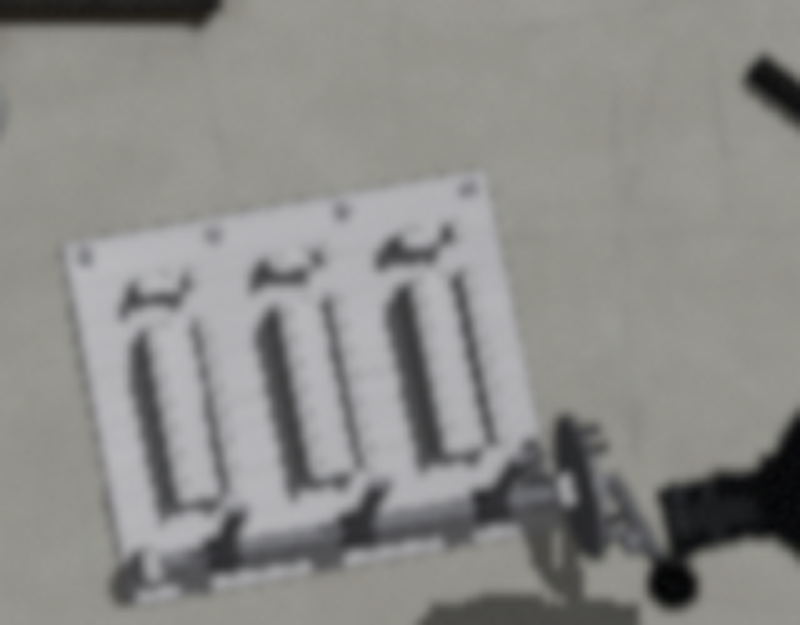

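```bash
for i in 1 2 3; do :; done; python3 -m crank '[[0.07,0.91,0,0.12,-1],[0.07,0.91,0,0.12,-1],[0.07,0.91,0,0.12,-1],[0.07,0.91,0,0.12,-1],[0.07,0.91,0,0.12,-1]]'; python3 -m crank '[[0.07,0.91,0,0.12,-1],[0.07,0.91,0,0.12,-1],[0.07,0.91,0,0.12,-1],[0.07,0.91,0,0.12,-1],[0.07,0.91,0,0.12,-1]]'; python3 -m crank '[[0.07,0.91,0,0.12,0],[0.07,0.91,0,0.12,0],[0.07,0.91,0,0.12,0],[0.07,0.91,0,0.12,0],[0.07,0.91,0,0.12,0]]'; python3 -m crank '[[0.07,0.91,0,0.12,0],[0.07,0.91,0,0.12,0],[0.07,0.91,0,0.12,0],[0.07,0.91,0,0.12,0],[0.07,0.91,0,0.12,0]]';python3 -m crank '[[0.07,0.91,0,0.12,0],[0.07,0.91,0,0.12,0],[0.07,0.91,0,0.12,0],[0.07,0.91,0,0.12,0],[0,0,0,0,0]]'; python3 - <<'E'
from h import *
s=st();print(s["qpos"].round(1))
crop("top",380,240,500,325,6,"b3.png")
E
```

```text
time_s: 4.95
ee_pos: [0.4853, -0.2275, 0.2294]
orientation: [[-0.002, 0.711, -0.703], [0.001, -0.703, -0.711], [-1.0, -0.003, 0.001]]
force: [0.0, 0.5, -0.8]
width: 0.0
time_s: 5.37
ee_pos: [0.494, -0.1137, 0.2295]
orientation: [[-0.003, 0.984, -0.178], [0.0, -0.178, -0.984], [-1.0, -0.003, -0.0]]
force: [0.3, -0.8, 0.4]
width: 0.0004
time_s: 5.78
ee_pos: [0.5027, -0.0001, 0.2295]
orientation: [[-0.003, 0.913, 0.409], [-0.0, 0.409, -0.913], [-1.0, -0.002, -0.001]]
force: [0.1, -0.4, -0.4]
width: 0.0427
time_s: 6.2
ee_pos: [0.5115, 0.1136, 0.2294]
orientation: [[-0.003, 0.523, 0.853], [-0.001, 0.853, -0.523], [-1.0, -0.002, -0.002]]
force: [0.0, -0.1, 0.4]
width: 0.0427
time_s: 6.62
ee_pos: [0.5186, 0.2065, 0.2288]
orientation: [[-0.003, 0.066, 0.998], [-0.0, 0.998, -0.066], [-1.0, -0.001, -0.003]]
force: [0.5, -1.0, -0.1]
width: 0.0428
t 6.62 tcp [0.5186 0.2065 0.2288] yaw 86.2 F [ 0.5 -1.  -0.1] w 0.0428 tilt [-0.003 -0.    -1.   ]
[21.7  6.2 11.2 95.1  0.  25.5]
```

View pics/b3.png

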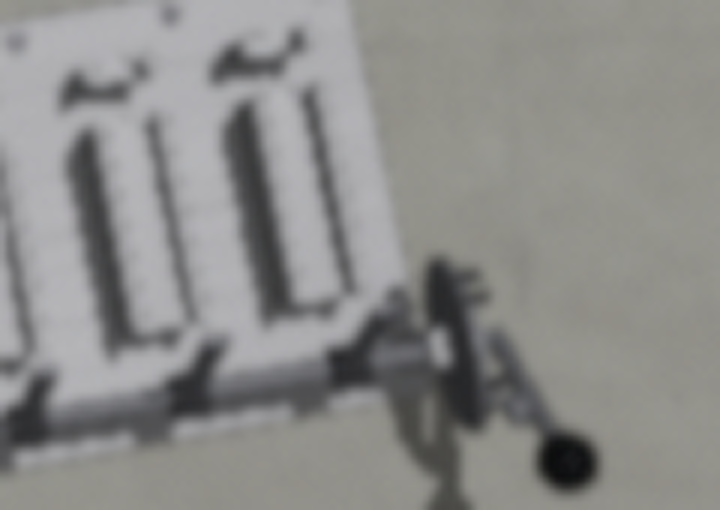

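```bash
python3 - <<'E'
from h import *
k=onz("top",474.2,316.6,.1095);print(k)
crop("side",220,180,400,320,4.4,"b4.png")
E
```

```text
[ 0.44112341 -0.34422921  0.1095    ]
```

View pics/b4.png

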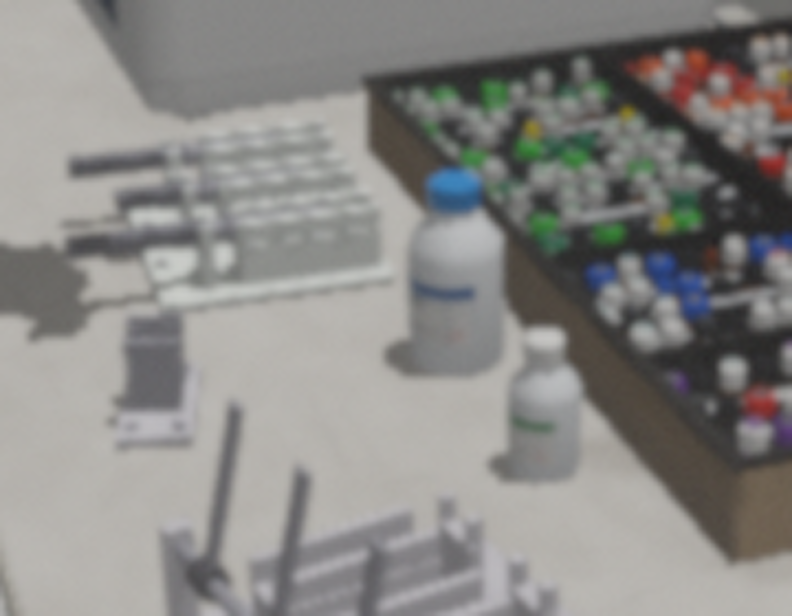

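```bash
python3 -m crank '[[0,-0.1,-1,0,0],[0,0,-1,0,0],[0,0,-1,0,0],[0,0,-1,0,0],[0,0,-1,0,0]]'; python3 -m crank '[[0,0,-1,0,0],[0,0,-1,0,0],[0,0,-0.8,0,0],[0,0,-0.43,0,0],[0,0,0,0,0]]'; python3 - <<'E'
from h import *
s=st();
crop("side",220,180,340,290,6,"b5.png")
E
```

```text
time_s: 7.13
ee_pos: [0.5186, 0.1997, 0.1045]
orientation: [[-0.001, 0.079, 0.997], [-0.001, 0.997, -0.079], [-1.0, -0.001, -0.001]]
force: [0.3, 0.3, 0.1]
width: 0.0425
time_s: 7.55
ee_pos: [0.5174, 0.1995, 0.0226]
orientation: [[-0.004, 0.078, 0.997], [-0.002, 0.997, -0.078], [-1.0, -0.002, -0.004]]
force: [-0.1, -0.6, 0.6]
width: 0.0428
t 7.55 tcp [0.5174 0.1995 0.0226] yaw 85.5 F [-0.1 -0.6  0.6] w 0.0428 tilt [-0.004 -0.002 -1.   ]
```

View pics/b5.png

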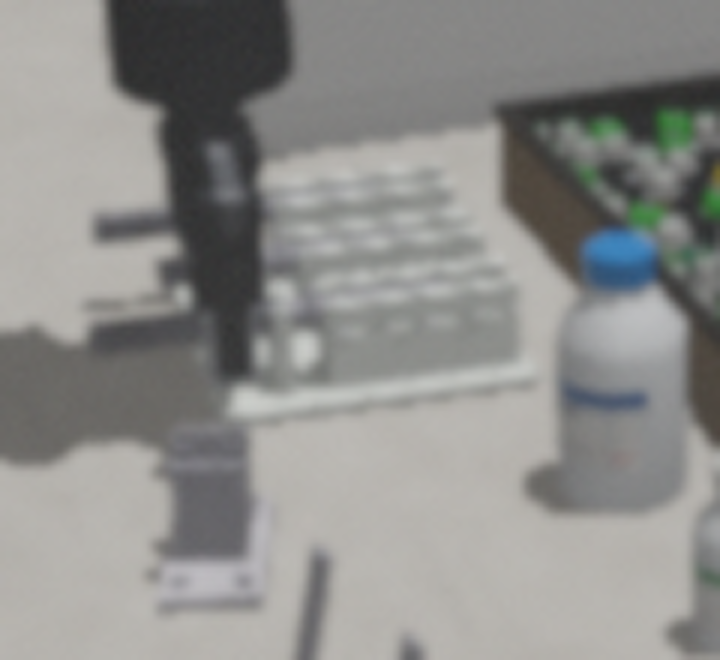

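```bash
python3 -m crank '[[0,0.18,0,0.02,0],[0,0,0,0,-1],[0,0,0,0,-1],[0,0,0,0,-1],[0,0,0,0,-1]]' 70;python3 -m crank '[[0,0,0,0,-1],[0,0,0,0,-1],[0,0,0,0,-1],[0,0,0,0,-1]]';  python3 - <<'E'
from h import *
s=st();
crop("top",145,205,245,315,6,"b6.png")
E
```

```text
time_s: 8.02
ee_pos: [0.5198, 0.2061, 0.0268]
orientation: [[0.002, 0.056, 0.998], [0.001, 0.998, -0.056], [-1.0, 0.001, 0.002]]
force: [-0.8, 1.1, 6.4]
width: 0.0105
time_s: 8.35
ee_pos: [0.5198, 0.2061, 0.0268]
orientation: [[0.002, 0.056, 0.998], [0.001, 0.998, -0.056], [-1.0, 0.001, 0.002]]
force: [-1.0, 1.4, 7.0]
width: 0.0102
t 8.35 tcp [0.5198 0.2061 0.0268] yaw 86.8 F [-1.   1.4  7. ] w 0.0102 tilt [ 0.002  0.001 -1.   ]
```

View pics/b6.png

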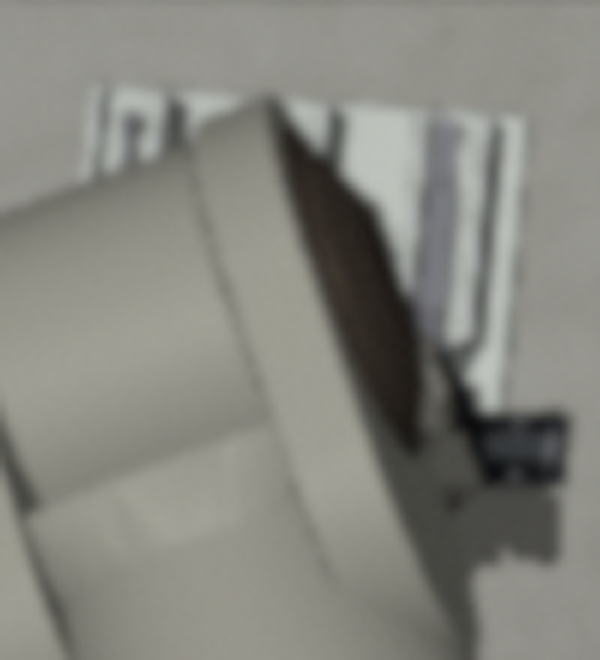

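```bash
python3 -m crank '[[0,0,0.4,0,-1],[0,0,0.6,0,-1],[0,0,1,0,-1],[0,0,1,0,-1],[0,0,0,0,-1]]';  python3 - <<'E'
from h import *
s=st();
crop("top",145,205,265,325,6,"b7.png");crop("side",220,160,340,270,6,"b8.png")
E
```

```text
time_s: 8.82
ee_pos: [0.521, 0.2062, 0.1062]
orientation: [[0.006, 0.056, 0.998], [0.002, 0.998, -0.056], [-1.0, 0.003, 0.006]]
force: [1.5, -0.3, -0.7]
width: 0.0102
t 8.82 tcp [0.521  0.2062 0.1062] yaw 86.8 F [ 1.5 -0.3 -0.7] w 0.0102 tilt [ 0.006  0.002 -1.   ]
```

View pics/b7.png

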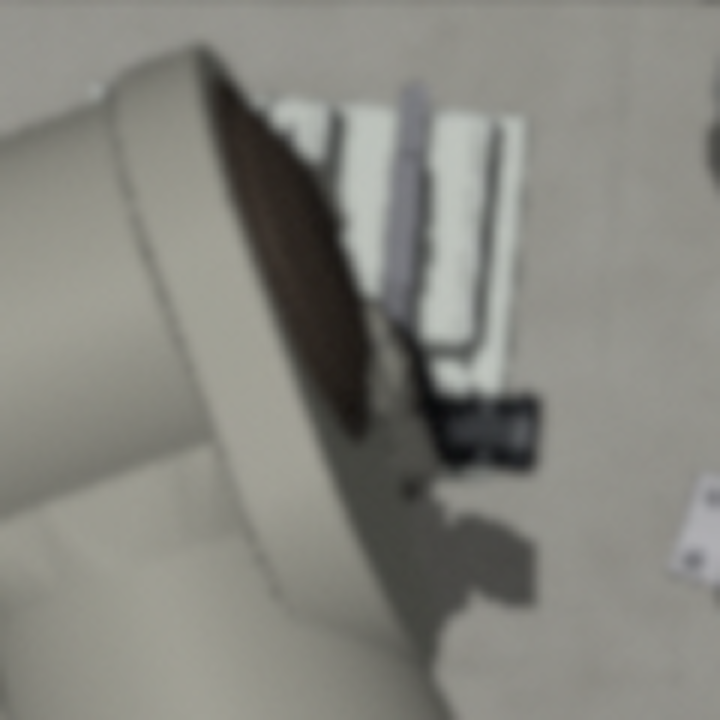

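View pics/b8.png

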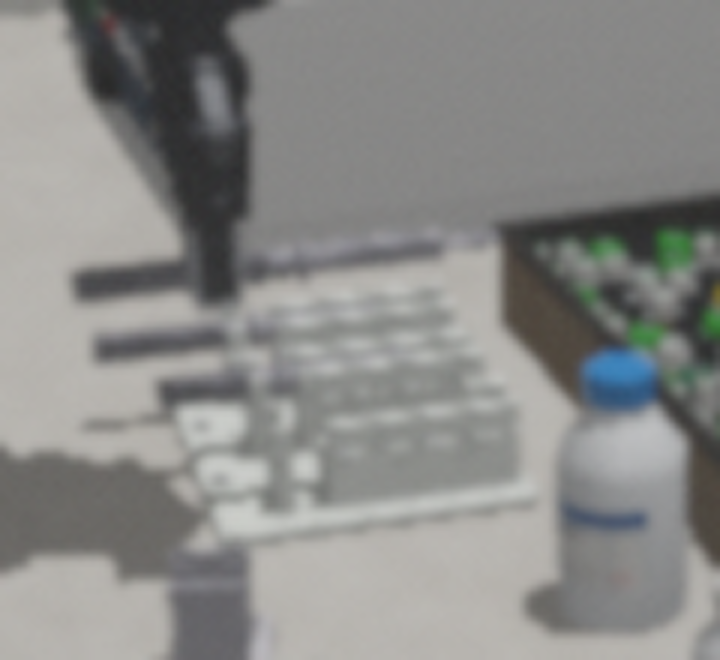

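```bash
cat > held.py <<'E'
from h import *
# intersect side ray with vertical plane through TCP along instrument axis; gives (along-axis coordinate from TCP, z)
def along(n,u,v):
    s=sensors.read_state();p=s["ee_pos"];j=s["orientation"][:,1];j=j/np.linalg.norm(j)
    o,w=ray(n,u,v);t=((p-o)@j)/(w@j);X=o+w*t
    ax=np.array([j[1],-j[0],0]); ax*=np.sign(ax[0]);return ((X-p)@ax*1000).round(1),X.round(4)
E
python3 - <<'E'
from held import *
x0,y0=220,160
im=get_image("side")
s=sensors.read_state();p=s["ee_pos"];j=s["orientation"][:,1];ax=np.array([j[1],-j[0],0])
# brightness profile along the axis in the side image, several heights
prof=[]
for a in range(-90,130,3):
    X=p+ax*a/1000+np.array([0,0,.013]);u=proj("side",X)
    v=cv2.getRectSubPix(im,(1,1),(float(u[0]),float(u[1])))[0,0]
    prof.append((a,int(v.mean())))
print(prof)
u=[proj("side",p+ax*a/1000+np.array([0,0,.013])).round(1).tolist() for a in(-64,31,116)];print(u)
print(along("side",232.5,207.3),along("side",302.5,200))
c=cv2.resize(im[180:230,225:325],None,fx=8,fy=8,interpolation=cv2.INTER_CUBIC);cv2.imwrite("pics/b9.png",c)
E
```

```text
[(-90, 178), (-87, 179), (-84, 180), (-81, 180), (-78, 179), (-75, 180), (-72, 179), (-69, 179), (-66, 179), (-63, 177), (-60, 163), (-57, 128), (-54, 92), (-51, 80), (-48, 77), (-45, 76), (-42, 75), (-39, 75), (-36, 76), (-33, 77), (-30, 79), (-27, 79), (-24, 80), (-21, 78), (-18, 79), (-15, 80), (-12, 83), (-9, 90), (-6, 84), (-3, 66), (0, 55), (3, 55), (6, 60), (9, 77), (12, 92), (15, 92), (18, 87), (21, 92), (24, 106), (27, 116), (30, 117), (33, 110), (36, 108), (39, 116), (42, 122), (45, 123), (48, 124), (51, 122), (54, 119), (57, 115), (60, 109), (63, 105), (66, 106), (69, 109), (72, 113), (75, 115), (78, 114), (81, 111), (84, 107), (87, 106), (90, 109), (93, 111), (96, 120), (99, 138), (102, 150), (105, 151), (108, 148), (111, 146), (114, 144), (117, 143), (120, 136), (123, 111), (126, 79), (129, 62)]
[[228.8, 209.1], [267.1, 204.5], [300.1, 200.5]]
(np.float64(-54.6), array([0.4647, 0.2086, 0.1172])) (np.float64(122.3), array([0.6413, 0.1987, 0.1142]))
```

View pics/b9.png

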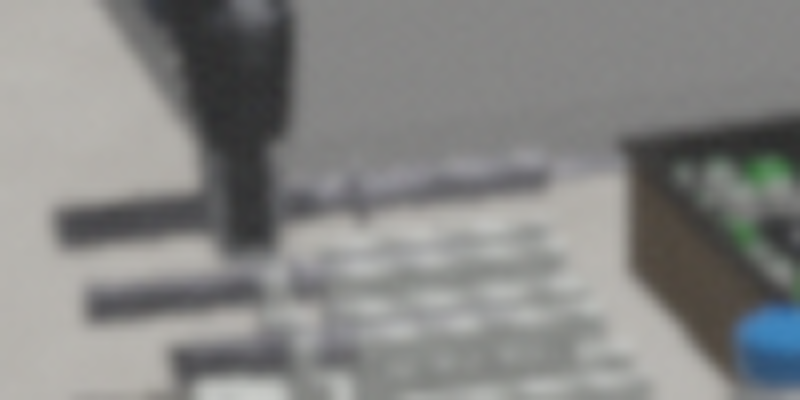

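```bash
python3 - <<'E'
from held import *
print("tip top",onz("top",214.2,218.8,.119))
# blade end profile top
im=get_image("top");s=sensors.read_state();p=s["ee_pos"];j=s["orientation"][:,1];ax=np.array([j[1],-j[0],0])
pr=[]
for a in range(90,140,3):
    u=proj("top",p+ax*a/1000+[0,0,.0135]);pr.append((a,int(cv2.getRectSubPix(im,(1,1),(float(u[0]),float(u[1])))[0,0].mean())))
print(pr)
# plate corners in side view: stand near-right front corner & clip plate corners
for n,q in dict(clipL=(246.0,281.0),).items(): print(n,onz("side",*q,.0))
for X in [(.522,.339,.008),(.512,.185,.008),(.646,.176,.008),(.454,.043,.008),(.488,.032,.008),(.628,-.292,.008),(.592,-.101,.008)]: print(X,proj("side",X).round(1))
crop("side",225,195,325,285,7,"c1.png",[(.512,.185,.008),(.646,.176,.008),(.454,.043,.008),(.488,.032,.008)])
crop("side",230,265,400,400,4.5,"c2.png",[(.628,-.292,.008),(.592,-.101,.008)])
E
```

```text
tip top [0.64142715 0.19916193 0.119     ]
[(90, 121), (93, 120), (96, 117), (99, 119), (102, 124), (105, 124), (108, 124), (111, 124), (114, 122), (117, 124), (120, 132), (123, 140), (126, 143), (129, 142), (132, 142), (135, 142), (138, 143)]
clipL [0.45443709 0.04542226 0.        ]
(0.522, 0.339, 0.008) [248.4 225. ]
(0.512, 0.185, 0.008) [257.1 248. ]
(0.646, 0.176, 0.008) [308.3 240.9]
(0.454, 0.043, 0.008) [245.7 278.5]
(0.488, 0.032, 0.008) [261.7 277.9]
(0.628, -0.292, 0.008) [383.6 350.1]
(0.592, -0.101, 0.008) [325.9 298.7]
```

View pics/c1.png

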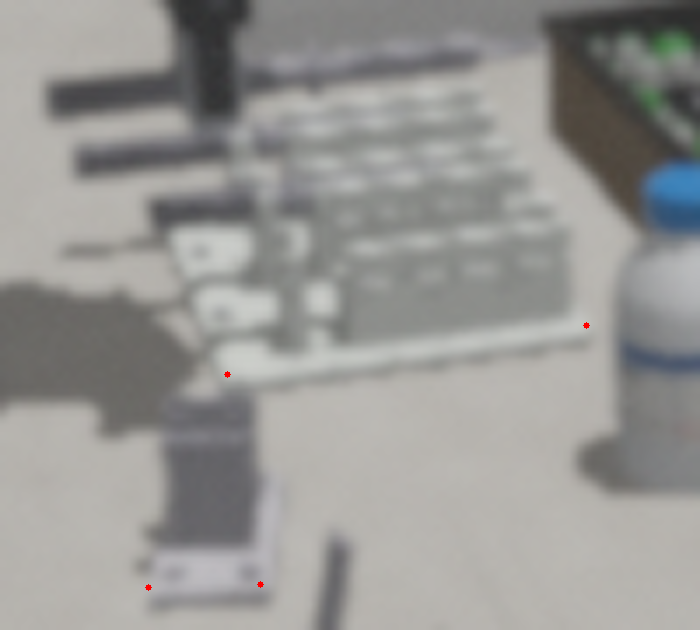

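View pics/c2.png

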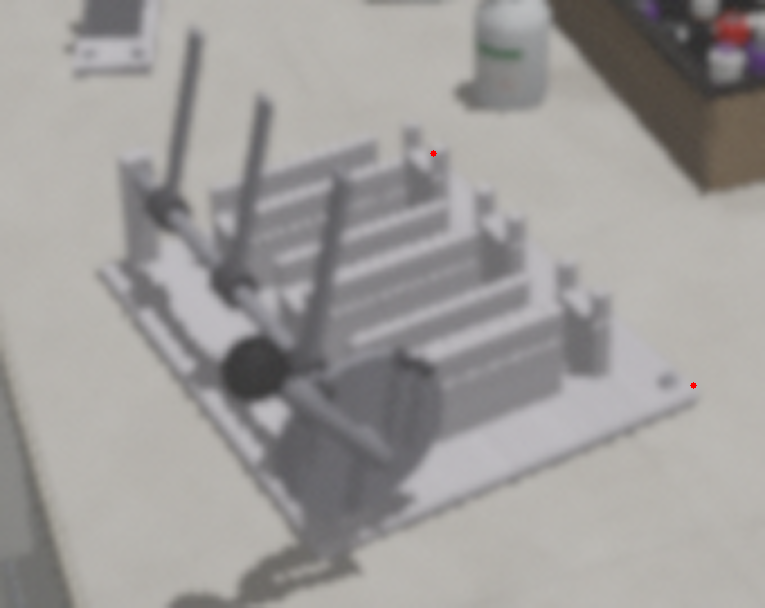

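```bash
cat > lat.py <<'E'
from held import *
def lat(n,a0,a1,dz=.0135,half=16):
    im=get_image(n).min(2).astype(np.float32);s=sensors.read_state();p=s["ee_pos"];j=s["orientation"][:,1].copy();j[2]=0;j/=np.linalg.norm(j)
    ax=np.array([j[1],-j[0],0]);ax*=np.sign(ax[0]);nrm=np.array([-ax[1],ax[0],0]);r=[]
    for a in np.arange(a0,a1,4):
        t=np.arange(-half,half+.1,.5);v=[]
        for b in t:
            u=proj(n,p+ax*a/1000+nrm*b/1000+[0,0,dz]);v.append(float(cv2.getRectSubPix(im,(1,1),(float(u[0]),float(u[1])))[0,0]))
        v=np.array(v);r.append((int(a),v.astype(int)[::4].tolist()))
    return r
E
python3 - <<'E'
from lat import *
for r in lat("top",56,110,half=20): print(r)
E
```

```text
(56, [170, 178, 185, 187, 186, 174, 145, 111, 103, 112, 119, 120, 126, 143, 164, 176, 173, 151, 112, 67, 35])
(60, [173, 178, 184, 186, 180, 161, 129, 101, 100, 112, 120, 121, 128, 146, 168, 181, 182, 171, 143, 102, 59])
(64, [175, 179, 184, 186, 179, 157, 123, 98, 96, 110, 119, 121, 125, 142, 165, 180, 185, 183, 171, 142, 98])
(68, [179, 184, 187, 186, 177, 155, 123, 98, 96, 110, 118, 120, 125, 141, 164, 180, 185, 186, 181, 164, 130])
(72, [178, 184, 187, 186, 177, 156, 125, 99, 99, 112, 119, 121, 126, 143, 166, 180, 186, 186, 181, 165, 133])
(76, [173, 180, 186, 186, 177, 154, 121, 96, 100, 113, 119, 120, 127, 146, 166, 181, 186, 186, 183, 172, 148])
(80, [170, 178, 184, 186, 175, 146, 110, 90, 98, 112, 119, 121, 130, 150, 171, 183, 186, 187, 186, 183, 171])
(84, [174, 179, 184, 186, 177, 151, 115, 92, 96, 110, 118, 121, 129, 148, 170, 182, 186, 187, 187, 186, 183])
(88, [176, 180, 185, 186, 178, 155, 120, 95, 95, 108, 118, 121, 127, 144, 167, 182, 187, 187, 187, 186, 186])
(92, [177, 183, 187, 188, 181, 163, 135, 110, 103, 110, 118, 121, 127, 145, 167, 182, 187, 187, 188, 187, 185])
(96, [172, 180, 186, 188, 186, 180, 169, 152, 135, 125, 121, 119, 128, 151, 173, 184, 187, 187, 187, 187, 186])
(100, [171, 180, 186, 188, 188, 185, 179, 165, 144, 130, 122, 121, 133, 157, 176, 185, 187, 188, 187, 187, 186])
(104, [171, 179, 186, 189, 188, 187, 181, 165, 145, 130, 123, 123, 135, 156, 175, 184, 187, 187, 187, 187, 185])
(108, [174, 180, 186, 188, 188, 187, 180, 163, 141, 127, 122, 125, 138, 158, 176, 185, 187, 187, 187, 186, 185])
```

```bash
python3 - <<'E'
from h import *
S=[onz("top",245+(u+.5)/8-.5,275+(v+.5)/8-.5,.008)[:2]*1000 for u,v in((152,103),(365,165),(123,187),(338,250))]
S=np.array(S);print(S.round(1),S.mean(0))
for a,b in((0,1),(2,3),(2,0),(3,1)):
    d=S[b]-S[a];print(np.linalg.norm(d).round(1),np.degrees(np.arctan2(d[1],d[0])).round(1))
C=[onz("top",340+(u+.5)/5-.5,215+(v+.5)/5-.5,.008)[:2]*1000 for u,v in((85,182),(213,160),(342,136),(468,115))]
C=np.array(C);print(C.round(1));d=C[3]-C[0];print(np.linalg.norm(d),np.degrees(np.arctan2(d[1],d[0])))
G=np.array([onz("top",145+(u+.5)/7-.5,205+(v+.5)/7-.5,.008)[:2]*1000 for u,v in((230,507),(417,521))]);print(G)
E
```

```text
[[502.8 101.7]
 [485.7  41.4]
 [479.2 109.4]
 [461.9  48.7]] [482.40989253  75.31012831]
62.7 -105.9
63.1 -105.9
24.8 -18.2
24.9 -17.1
[[ 586.9 -109.2]
 [ 597.4 -167.9]
 [ 608.8 -227.2]
 [ 618.9 -285.3]]
179.03487445033184 -79.67916768573943
[[525.4160637  295.81853153]
 [521.19081084 235.79572865]]
```

```bash
python3 -m crank '[[-0.55,-0.9,0,-0.04,-1],[-0.55,-0.9,0,-0.05,-1],[-0.55,-0.9,0,-0.05,-1],[-0.55,-0.9,0,-0.05,-1],[-0.55,-0.9,0,-0.05,-1]]';python3 -m crank '[[-0.12,-0.34,-0.5,0,-1],[0,0,-0.8,0,-1],[0,0,0,0,-1],[0,0,0,0,-1]]';  python3 - <<'E'
from lat import *
s=st();
p=s["ee_pos"];j=s["orientation"][:,1];ax=np.array([j[1],-j[0],0]);o=p+ax*.0355+[0,0,.0135];print("orig",o.round(4),"clip dz",(o[:2]-[.4832,.0748])*1000)
crop("top",215,240,335,340,6,"d1.png",[o]);crop("side",200,190,320,300,6,"d2.png",[o])
for r in lat("top",60,112,half=20)[::3]: print(r)
E
```

```text
time_s: 9.58
ee_pos: [0.4492, 0.0922, 0.0998]
orientation: [[-0.001, 0.294, 0.956], [-0.0, 0.956, -0.294], [-1.0, -0.001, -0.001]]
force: [0.0, -1.0, -0.5]
width: 0.0099
time_s: 9.92
ee_pos: [0.4465, 0.0844, 0.0673]
orientation: [[-0.002, 0.292, 0.956], [-0.0, 0.957, -0.292], [-1.0, -0.001, -0.002]]
force: [0.7, -0.3, -0.5]
width: 0.01
t 9.92 tcp [0.4465 0.0844 0.0673] yaw 73.0 F [ 0.7 -0.3 -0.5] w 0.01 tilt [-0.002 -0.    -1.   ]
orig [0.4805 0.074  0.0808] clip dz [-2.71614021 -0.77925539]
(60, [68, 51, 40, 33, 33, 37, 48, 69, 95, 115, 124, 127, 127, 127, 126, 126, 125, 124, 122, 122, 121])
(72, [141, 140, 140, 138, 132, 124, 112, 94, 75, 64, 71, 92, 108, 113, 114, 115, 113, 112, 110, 109, 107])
(84, [138, 139, 139, 139, 138, 136, 130, 123, 120, 122, 122, 117, 107, 98, 94, 95, 98, 101, 104, 110, 118])
(96, [138, 138, 139, 138, 138, 137, 133, 127, 120, 114, 113, 117, 123, 130, 135, 137, 137, 137, 136, 137, 137])
(108, [136, 136, 136, 136, 136, 136, 135, 132, 130, 127, 124, 123, 124, 128, 133, 135, 136, 135, 135, 135, 135])
```

View pics/d1.png

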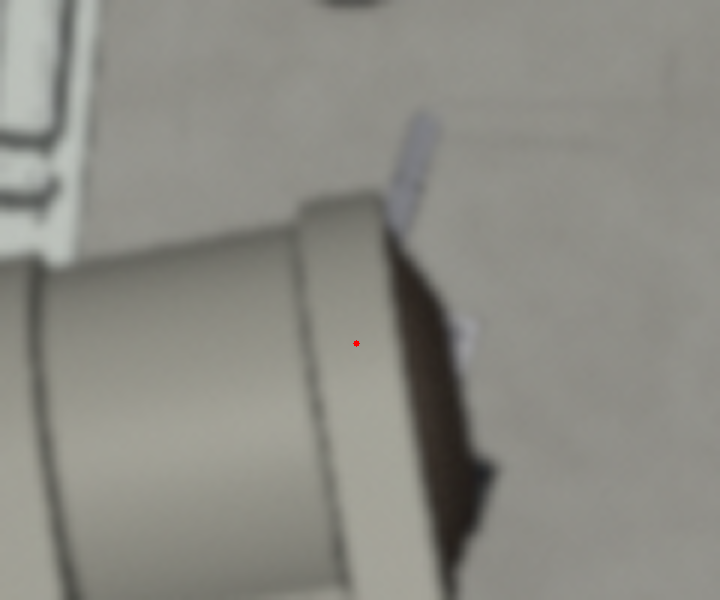

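View pics/d2.png

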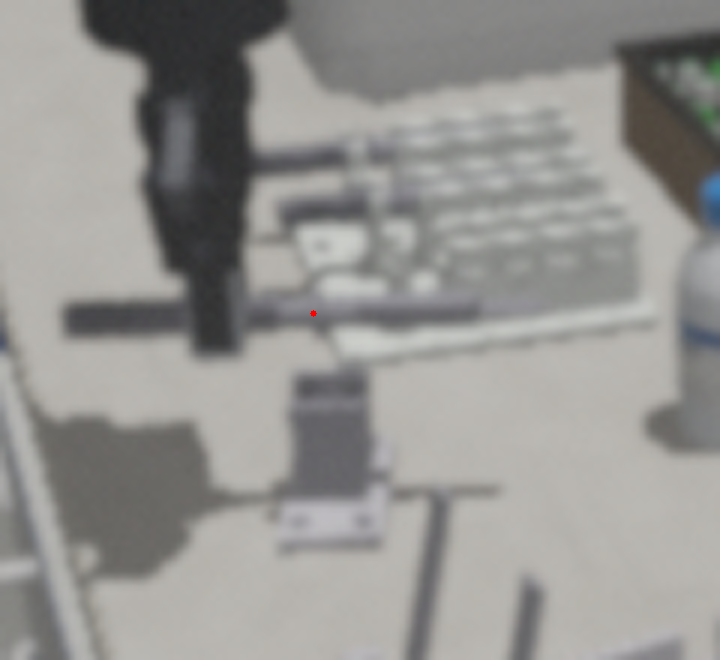

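```bash
python3 - <<'E'
from held import *
f=lambda u,v:(200+(u+.5)/6-.5,190+(v+.5)/6-.5)
for q in((332,403),(331,373),(331.5,388)): print(onz("side",*f(*q),.05).round(4))
for q in((280,513),(381,513),(281,545),(381,540)): print(onz("side",*f(*q),.008 if q[1]<530 else 0).round(4))
for q in((66,322),(320,318),(478,308)): print(along("side",*f(*q)))
im=get_image("top");s=sensors.read_state();p=s["ee_pos"];j=s["orientation"][:,1];ax=np.array([j[1],-j[0],0])
print([(a,int(cv2.getRectSubPix(im,(1,1),tuple(map(float,proj("top",p+ax*a/1000+[0,0,.0135]))))[0,0].mean())) for a in range(96,140,3)])
E
```

```text
[0.4817 0.0583 0.05  ]
[0.4868 0.083  0.05  ]
[0.4843 0.0705 0.05  ]
[0.4582 0.0577 0.008 ]
[0.4939 0.0435 0.008 ]
[0.4558 0.0477 0.    ]
[0.4919 0.0374 0.    ]
(np.float64(-57.6), array([0.3927, 0.1017, 0.0803]))
(np.float64(36.7), array([0.4829, 0.0743, 0.0779]))
(np.float64(95.9), array([0.5396, 0.057 , 0.0796]))
[(96, 121), (99, 124), (102, 126), (105, 127), (108, 127), (111, 128), (114, 128), (117, 129), (120, 128), (123, 135), (126, 141), (129, 142), (132, 142), (135, 143), (138, 144)]
```

```bash
python3 -m crank '[[0.085,0,-0.3,0,-1],[0,0,-0.3,0,-1],[0,0,-0.2,0,-1],[0,0,0,0,-1]]' 100;python3 -m crank '[[0,0,-0.2,0,-1],[0,0,-0.1,0,-1],[0,0,0,0,-1]]'; python3 - <<'E'
from lat import *
s=st();
crop("side",200,190,320,300,6,"d3.png")
E
```

```text
time_s: 10.45
ee_pos: [0.4487, 0.0845, 0.0464]
orientation: [[-0.002, 0.291, 0.957], [-0.0, 0.957, -0.291], [-1.0, -0.001, -0.002]]
force: [-0.6, -0.1, -0.8]
width: 0.0095
time_s: 10.7
ee_pos: [0.4492, 0.0845, 0.0399]
orientation: [[-0.001, 0.291, 0.957], [-0.0, 0.957, -0.291], [-1.0, -0.0, -0.001]]
force: [-0.1, -0.0, -1.5]
width: 0.0097
t 10.7 tcp [0.4492 0.0845 0.0399] yaw 73.1 F [-0.1 -0.  -1.5] w 0.0097 tilt [-0.001 -0.    -1.   ]
```

View pics/d3.png

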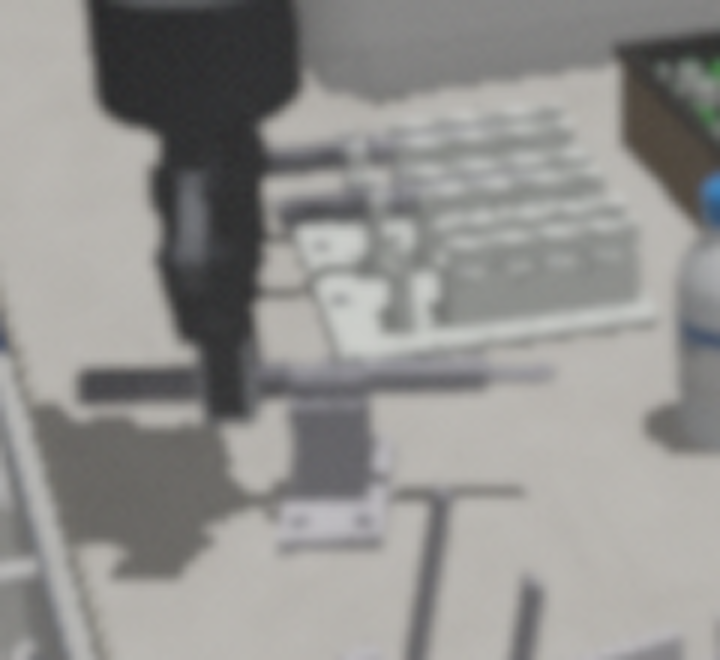

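```bash
python3 -m crank '[[0,0,-0.12,0,-1],[0,0,-0.1,0,-1],[0,0,0,0,-1]]';python3 -m crank '[[0,0,-0.1,0,-1],[0,0,-0.1,0,-1],[0,0,0,0,-1]]';python3 -m crank '[[0,0,-0.1,0,-1],[0,0,0,0,-1]]'
```

```text
time_s: 11.0
ee_pos: [0.4494, 0.0845, 0.0347]
orientation: [[-0.0, 0.292, 0.957], [-0.0, 0.957, -0.292], [-1.0, -0.0, -0.0]]
force: [-0.1, -0.2, 0.5]
width: 0.0097
time_s: 11.25
ee_pos: [0.4492, 0.0845, 0.0294]
orientation: [[-0.001, 0.292, 0.957], [-0.0, 0.957, -0.292], [-1.0, -0.0, -0.001]]
force: [-0.3, 0.2, -3.8]
width: 0.0094
time_s: 11.42
ee_pos: [0.4493, 0.0846, 0.0271]
orientation: [[-0.0, 0.291, 0.957], [0.0, 0.957, -0.291], [-1.0, -0.0, -0.0]]
force: [-0.3, -0.2, -0.5]
width: 0.0096
```

```bash
python3 -m crank '[[0,0,-0.06,0,-1],[0,0,0,0,-1]]';python3 -m crank '[[0,0,-0.06,0,-1],[0,0,0,0,-1]]'; python3 - <<'E'
from lat import *
s=st();
crop("side",200,190,320,300,6,"d4.png")
E
```

```text
time_s: 11.58
ee_pos: [0.4494, 0.0847, 0.0266]
orientation: [[-0.0, 0.291, 0.957], [0.0, 0.957, -0.291], [-1.0, 0.0, -0.0]]
force: [-5.2, 0.4, 7.3]
width: 0.0092
time_s: 11.75
ee_pos: [0.4494, 0.0847, 0.026]
orientation: [[0.0, 0.291, 0.957], [0.0, 0.957, -0.291], [-1.0, 0.0, 0.0]]
force: [-9.2, -0.2, 16.5]
width: 0.0095
t 11.75 tcp [0.4494 0.0847 0.026 ] yaw 73.1 F [-9.2 -0.2 16.5] w 0.0095 tilt [ 0.  0. -1.]
```

View pics/d4.png

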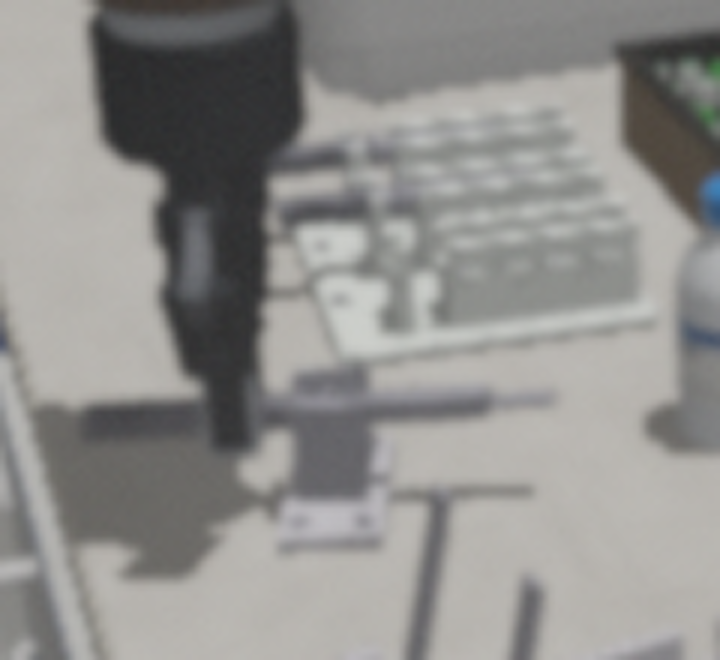

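```bash
python3 -m crank '[[0,0,0.08,0,-1],[0,0,0,0,0],[0,0,0,0,0],[0,0,0,0,0],[0,0,0,0,0]]';python3 -m crank '[[0,0,1,0,0],[0,0,1,0,0],[0,0,1,0,0],[0.93,-0.28,0,0,0],[0.93,-0.28,0,0,0]]';python3 -m crank '[[0.93,-0.28,0,0,0],[0,0,0,0,0],[0,0,0,0,0]]'; python3 - <<'E'
from lat import *
s=st();
crop("side",200,190,320,300,6,"d5.png")
crop("top",215,240,335,340,6,"d6.png")
E
```

```text
time_s: 12.22
ee_pos: [0.4495, 0.0846, 0.0263]
orientation: [[-0.0, 0.292, 0.957], [-0.0, 0.957, -0.292], [-1.0, -0.0, -0.0]]
force: [0.7, -0.7, 0.7]
width: 0.0428
time_s: 12.63
ee_pos: [0.4974, 0.0708, 0.1036]
orientation: [[0.004, 0.29, 0.957], [0.001, 0.957, -0.29], [-1.0, 0.002, 0.003]]
force: [1.3, 0.3, -0.0]
width: 0.0428
time_s: 12.88
ee_pos: [0.5195, 0.0633, 0.1008]
orientation: [[-0.001, 0.292, 0.956], [-0.0, 0.956, -0.292], [-1.0, -0.001, -0.001]]
force: [-0.2, 0.8, 0.8]
width: 0.0427
t 12.88 tcp [0.5195 0.0633 0.1008] yaw 73.0 F [-0.2  0.8  0.8] w 0.0427 tilt [-0.001 -0.    -1.   ]
```

View pics/d5.png

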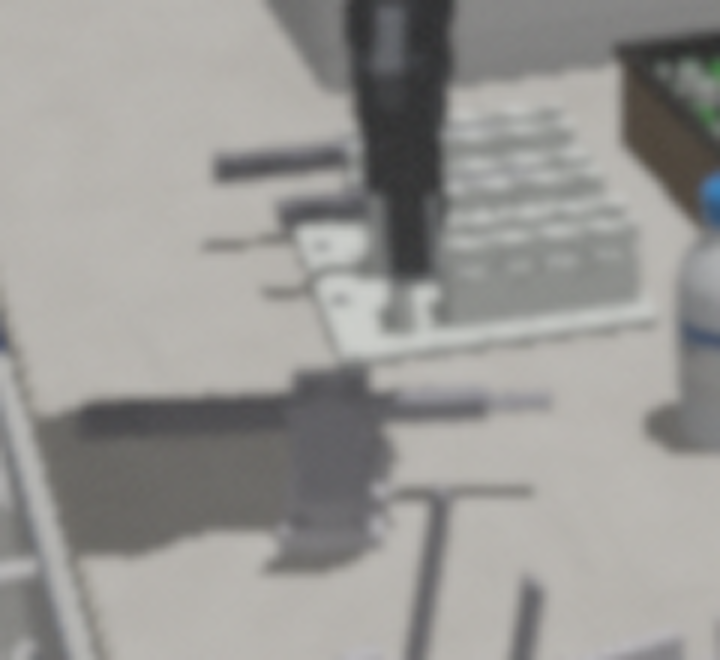

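View pics/d6.png

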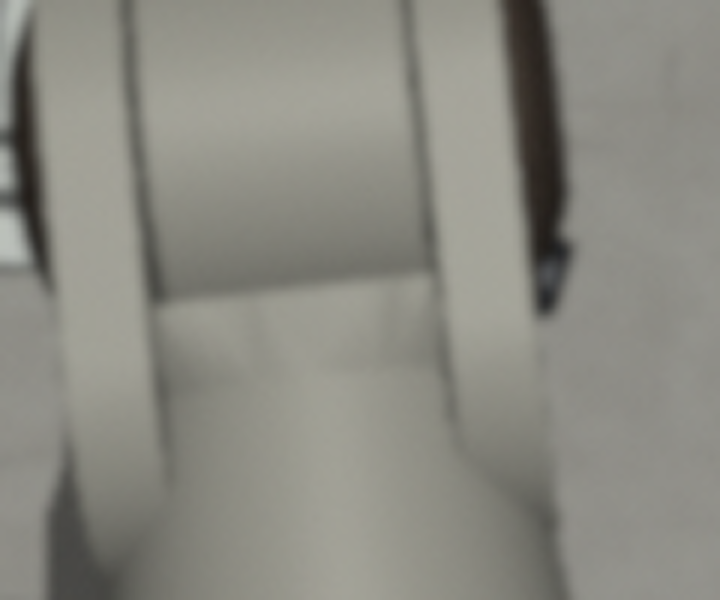

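```bash
python3 -m crank '[[0,0,-1,0,-0.4],[0,0,-1,0,-0.4],[0,0,-0.7,0,-0.4],[0,0,-0.37,0,-0.4],[0,0,0,0,-0.4]]';python3 -m crank '[[0,0,0,0,-0.4],[0,0,0,0,-1],[0,0,0,0,-1],[0,0,0,0,-1],[0,0,0,0,-1]]' 80; python3 - <<'E'
from lat import *
s=st();
crop("side",200,190,320,300,6,"d7.png")
E
```

```text
time_s: 13.4
ee_pos: [0.5174, 0.0637, 0.0229]
orientation: [[-0.003, 0.291, 0.957], [-0.0, 0.957, -0.291], [-1.0, -0.001, -0.003]]
force: [-0.2, 0.0, -0.6]
width: 0.0258
time_s: 13.82
ee_pos: [0.52, 0.0638, 0.0261]
orientation: [[0.002, 0.291, 0.957], [0.0, 0.957, -0.291], [-1.0, 0.001, 0.002]]
force: [-0.9, 0.8, 6.0]
width: 0.0092
t 13.82 tcp [0.52   0.0638 0.0261] yaw 73.1 F [-0.9  0.8  6. ] w 0.0092 tilt [ 0.002  0.    -1.   ]
```

View pics/d7.png

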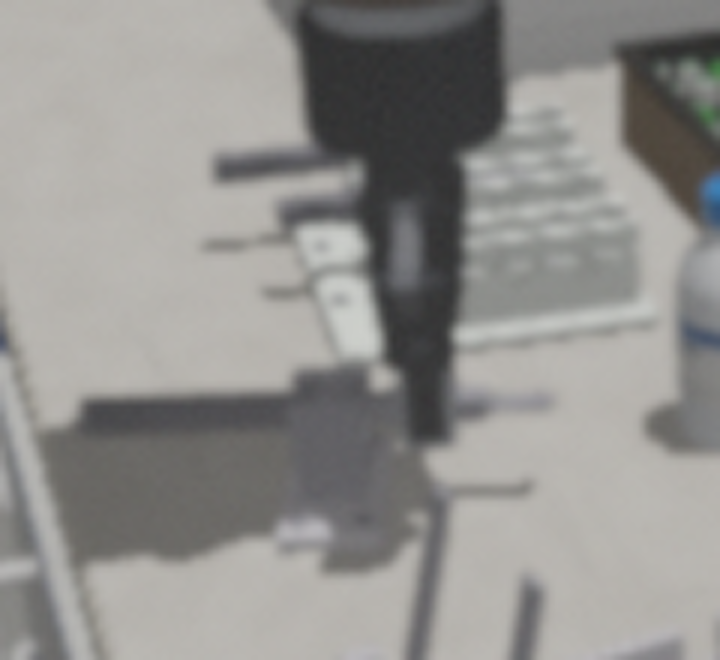

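```bash
python3 -m crank '[[0,0,0.2,0,-1],[0,0,0.3,0,-1],[0,0,0.4,0,-1],[0,0,1,0,-1],[0,0,0,0,-1]]' 110; python3 - <<'E'
from lat import *
s=st();
crop("side",200,170,320,280,6,"d8.png")
E
```

```text
time_s: 14.28
ee_pos: [0.5212, 0.0638, 0.0773]
orientation: [[0.006, 0.292, 0.957], [0.001, 0.957, -0.292], [-1.0, 0.002, 0.005]]
force: [2.0, -1.4, 0.9]
width: 0.0082
t 14.28 tcp [0.5212 0.0638 0.0773] yaw 73.1 F [ 2.  -1.4  0.9] w 0.0082 tilt [ 0.006  0.001 -1.   ]
```

View pics/d8.png

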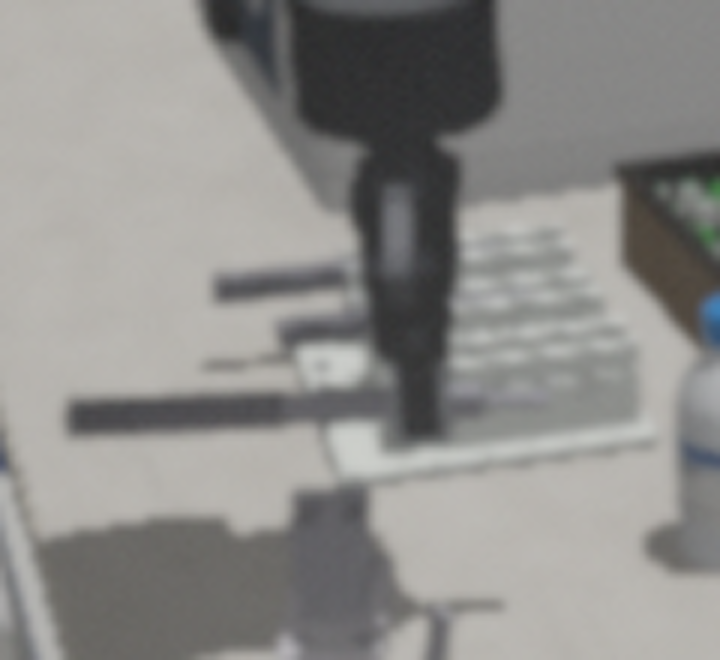

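```bash
python3 -m crank '[[0,0,1,0,-1],[0,0,1,0,-1],[0,0,1,0,-1],[0,0,1,0,-1]]';python3 -m crank '[[0.32,-0.84,0,0.032,-1],[0.32,-0.84,0,0.032,-1],[0.32,-0.84,0,0.032,-1],[0.32,-0.84,0,0.032,-1],[0.32,-0.84,0,0.032,-1]]'; python3 -m crank '[[0.32,-0.84,0,0.032,-1],[0.32,-0.84,0,0.032,-1],[0.32,-0.84,0,0.032,-1],[0.32,-0.84,0,0.032,-1],[0.32,-0.84,0,0.032,-1]]'; python3 -m crank '[[0.32,-0.84,0,0.032,-1],[0.32,-0.84,0,0.032,-1],[0.32,-0.84,0,0.032,-1],[0.32,-0.84,0,0.032,-1],[0.32,-0.84,0,0.032,-1]]'; python3 -m crank '[[0,0,0,0,-1],[0,0,0,0,-1]]'; python3 - <<'E'
from lat import *
s=st();
crop("side",220,200,420,350,4,"e1.png")
crop("top",340,190,500,330,4.9,"e2.png")
E
```

```text
time_s: 14.67
ee_pos: [0.519, 0.0636, 0.1733]
orientation: [[-0.0, 0.291, 0.957], [-0.0, 0.957, -0.291], [-1.0, -0.0, -0.0]]
force: [0.9, 0.6, -0.1]
width: 0.0082
time_s: 15.08
ee_pos: [0.5594, -0.0424, 0.1722]
orientation: [[-0.0, 0.134, 0.991], [0.0, 0.991, -0.134], [-1.0, 0.0, -0.0]]
force: [0.7, 0.4, -1.0]
width: 0.0079
time_s: 15.5
ee_pos: [0.5994, -0.1475, 0.1721]
orientation: [[-0.0, -0.026, 1.0], [0.0, 1.0, 0.026], [-1.0, 0.0, -0.0]]
force: [0.2, 0.8, -0.3]
width: 0.0081
time_s: 15.92
ee_pos: [0.6394, -0.2525, 0.1719]
orientation: [[-0.0, -0.185, 0.983], [0.0, 0.983, 0.185], [-1.0, 0.0, -0.0]]
force: [0.8, -0.1, -0.2]
width: 0.0082
time_s: 16.08
ee_pos: [0.6391, -0.2523, 0.1712]
orientation: [[-0.001, -0.181, 0.983], [0.001, 0.983, 0.181], [-1.0, 0.001, -0.001]]
force: [-0.7, 0.4, -1.0]
width: 0.0084
t 16.08 tcp [ 0.6391 -0.2523  0.1712] yaw 100.4 F [-0.7  0.4 -1. ] w 0.0084 tilt [-0.001  0.001 -1.   ]
```

View pics/e1.png

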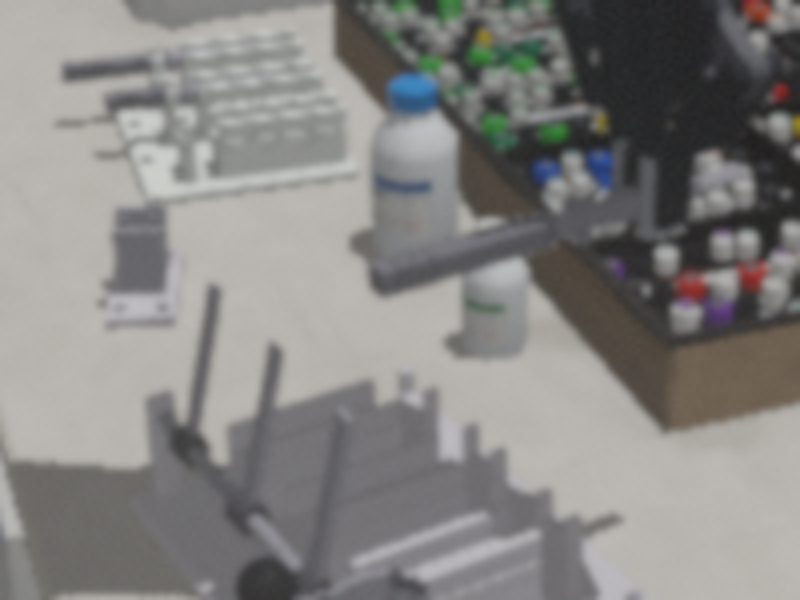

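View pics/e2.png

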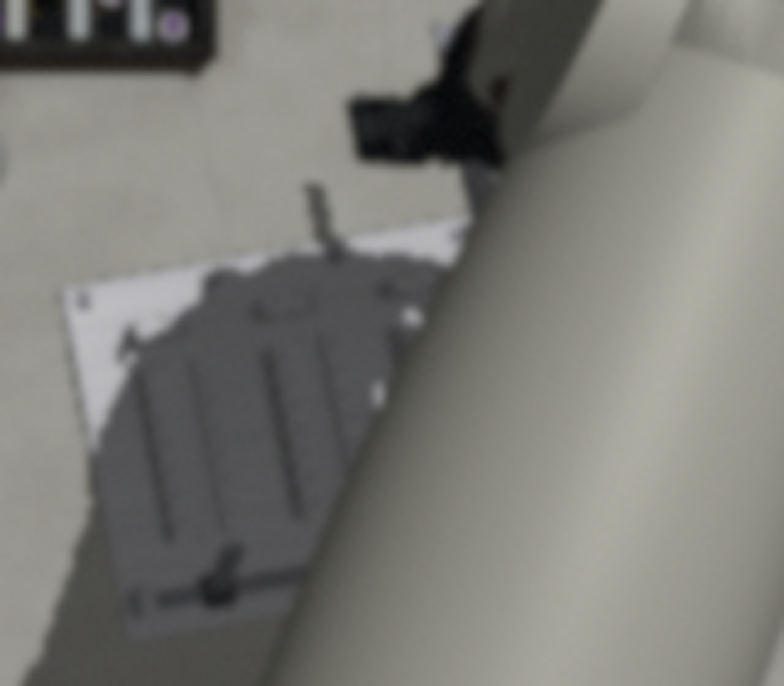

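```bash
python3 - <<'E'
from held import *
f=lambda u,v:(220+(u+.5)/4-.5,200+(v+.5)/4-.5)
for q in((373,278),(556,230)): print(along("side",*f(*q)))
E
python3 -m crank '[[0,0,-1,0,-1],[0,0,-1,0,-1],[0,0,-1,0,-1],[0,0,-1,0,-1],[0,0,-0.4,0,-1]]';python3 -m crank '[[0,0,0,0,-1],[0,0,0,0,-1]]'; python3 - <<'E'
from held import *
s=st();p=s["ee_pos"]*1000
o=np.array([573,-203]);x=np.array([.9836,.1805]);y=np.array([-.1805,.9836])
print("cradle coords",(p[:2]-o)@x,(p[:2]-o)@y)
crop("side",260,230,440,365,4.4,"e3.png")
E
```

```text
(np.float64(-132.5), array([ 0.5088, -0.2752,  0.184 ]))
(np.float64(-47.8), array([ 0.5921, -0.2597,  0.1811]))
time_s: 16.6
ee_pos: [0.6377, -0.2497, 0.0587]
orientation: [[-0.004, -0.184, 0.983], [0.002, 0.983, 0.184], [-1.0, 0.002, -0.004]]
force: [-0.9, -1.0, -1.2]
width: 0.008
time_s: 16.77
ee_pos: [0.6393, -0.2508, 0.0631]
orientation: [[0.0, -0.184, 0.983], [0.0, 0.983, 0.184], [-1.0, -0.0, 0.0]]
force: [0.3, 0.3, -0.4]
width: 0.0083
t 16.77 tcp [ 0.6393 -0.2508  0.0631] yaw 100.6 F [ 0.3  0.3 -0.4] w 0.0083 tilt [ 0.  0. -1.]
cradle coords 56.53615045464409 -58.99665952673707
```

View pics/e3.png

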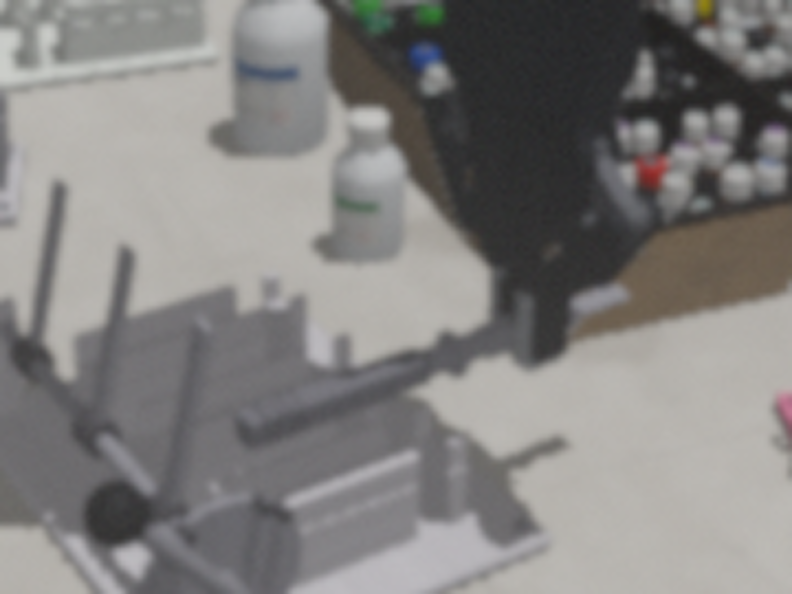

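```bash
python3 -m crank '[[-0.3,-0.07,0,0,-1],[-0.3,-0.07,-0.1,0,-1],[-0.12,-0.03,-0.1,0,-1],[0,0,0,0,-1],[0,0,0,0,-1]]'; python3 - <<'E'
from held import *
s=st();p=s["ee_pos"]*1000
o=np.array([573,-203]);x=np.array([.9836,.1805]);y=np.array([-.1805,.9836])
print("cradle coords",(p[:2]-o)@x,(p[:2]-o)@y)
crop("side",260,250,420,380,4.8,"e4.png")
E
```

```text
time_s: 17.23
ee_pos: [0.6209, -0.2559, 0.0576]
orientation: [[0.0, -0.183, 0.983], [-0.0, 0.983, 0.183], [-1.0, -0.0, 0.0]]
force: [0.2, 0.3, -0.7]
width: 0.0083
t 17.23 tcp [ 0.6209 -0.2559  0.0576] yaw 100.5 F [ 0.2  0.3 -0.7] w 0.0083 tilt [ 0. -0. -1.]
cradle coords 37.60768147742832 -60.704970554811
```

View pics/e4.png

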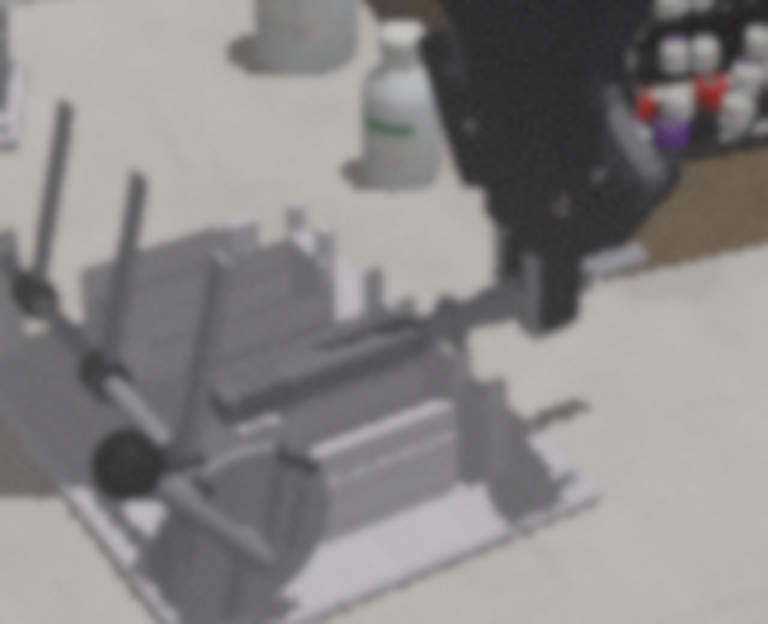

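```bash
python3 - <<'E'
from held import *
o=np.array([.573,-.203]);x=np.array([.9836,.1805]);y=np.array([-.1805,.9836])
W=lambda a,b,z:np.r_[o+x*a/1000+y*b/1000,z]
m=[W(a,b,.048) for a in(-86,-7,7,15) for b in(-74,-46)]+[W(0,-60,.04+.0315)]
crop("side",260,250,420,380,4.8,"e5.png",m)
E
```

```text
(no output)
```

View pics/e5.png

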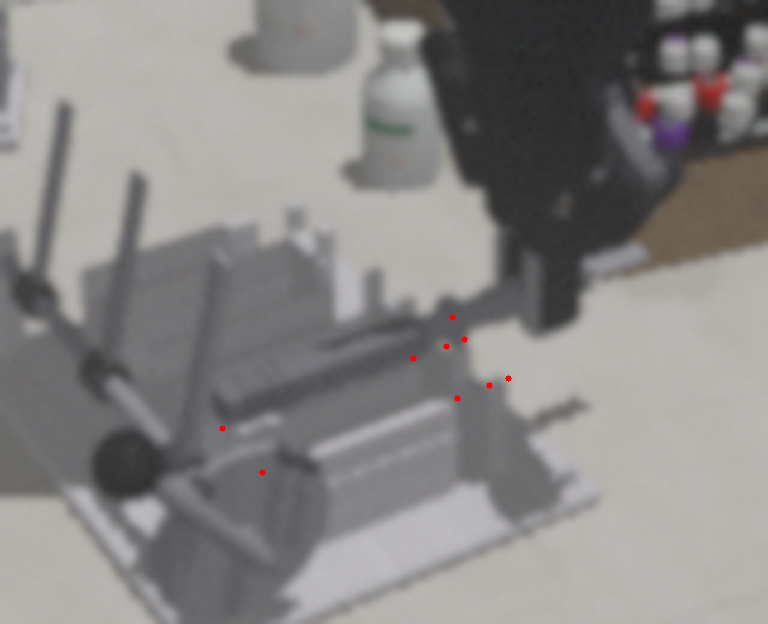

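```bash
python3 -m crank '[[0,0.02,-0.3,0,-1],[0,0,-0.3,0,-1],[0,0,-0.3,0,-1],[0,0,0,0,-1]]';python3 -m crank '[[0,0,-0.2,0,-1],[0,0,-0.1,0,-1],[0,0,0,0,-1]]';python3 -m crank '[[0,0,-0.06,0,-1],[0,0,0,0,-1]]'; python3 - <<'E'
from held import *
st()
crop("side",260,250,420,380,4.8,"e6.png")
E
```

```text
time_s: 17.67
ee_pos: [0.6203, -0.2546, 0.032]
orientation: [[-0.003, -0.183, 0.983], [0.001, 0.983, 0.183], [-1.0, 0.002, -0.003]]
force: [-0.7, 0.3, -1.0]
width: 0.0082
time_s: 17.92
ee_pos: [0.6212, -0.2551, 0.0269]
orientation: [[-0.0, -0.183, 0.983], [0.0, 0.983, 0.183], [-1.0, 0.0, -0.0]]
force: [-0.7, 0.3, -0.0]
width: 0.0084
time_s: 18.08
ee_pos: [0.6214, -0.2552, 0.0265]
orientation: [[0.001, -0.183, 0.983], [-0.0, 0.983, 0.183], [-1.0, -0.0, 0.001]]
force: [-1.4, 0.2, 3.6]
width: 0.0084
t 18.08 tcp [ 0.6214 -0.2552  0.0265] yaw 100.6 F [-1.4  0.2  3.6] w 0.0084 tilt [ 0.001 -0.    -1.   ]
```

View pics/e6.png

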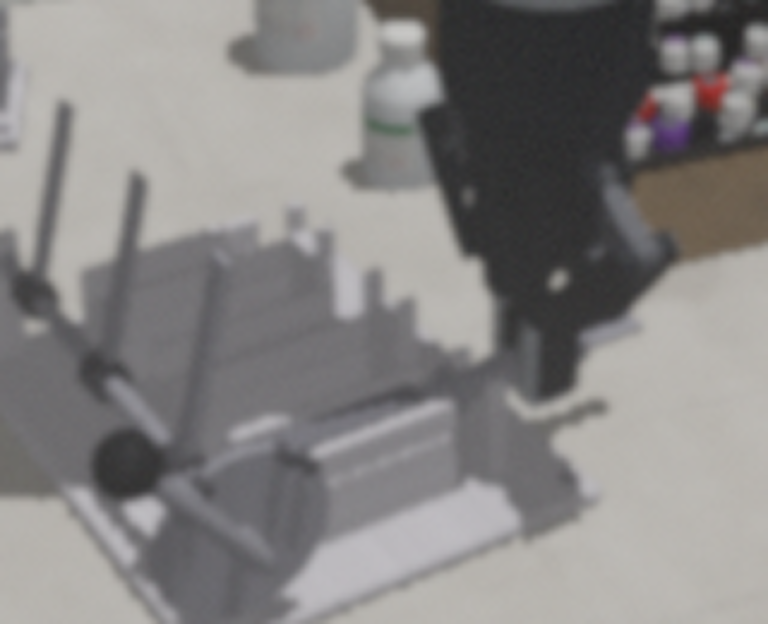

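```bash
python3 -m crank '[[0,0,0,0,0],[0,0,0,0,0],[0,0,0,0,0],[0,0,0.5,0,0],[0,0,1,0,0]]';python3 -m crank '[[0,0,1,0,0],[0,0,1,0,0],[0,0,1,0,0],[0,0,1,0,0],[0,0,1,0,0]]';python3 -m crank '[[0,1,0,0,0],[0,1,0,0,0],[0,1,0,0,0],[0,1,0,0,0],[-0.5,1,0,0,0]]';python3 -m crank '[[-0.5,1,0,0,0],[-0.5,1,0,0,0],[-0.5,1,0,0,0],[-0.5,1,0,0,0],[0,0,0,0,0]]'; python3 - <<'E'
from held import *
st()
crop("side",220,190,400,390,4,"f1.png")
crop("top",340,200,460,320,6,"f2.png");crop("top",145,205,245,315,7,"f3.png")
E
```

```text
time_s: 18.55
ee_pos: [0.6196, -0.2545, 0.0608]
orientation: [[-0.005, -0.183, 0.983], [0.002, 0.983, 0.183], [-1.0, 0.003, -0.005]]
force: [-0.5, -0.5, -0.5]
width: 0.0426
time_s: 18.97
ee_pos: [0.6211, -0.2551, 0.1906]
orientation: [[0.001, -0.183, 0.983], [-0.0, 0.983, 0.183], [-1.0, -0.0, 0.001]]
force: [1.5, 1.1, -0.3]
width: 0.0425
time_s: 19.38
ee_pos: [0.6096, -0.129, 0.1887]
orientation: [[0.001, -0.183, 0.983], [0.0, 0.983, 0.183], [-1.0, -0.0, 0.001]]
force: [0.8, 0.2, 0.4]
width: 0.0427
time_s: 19.8
ee_pos: [0.5571, -0.0268, 0.19]
orientation: [[0.001, -0.186, 0.983], [0.001, 0.983, 0.186], [-1.0, 0.001, 0.001]]
force: [-1.1, -0.0, 0.5]
width: 0.0426
t 19.8 tcp [ 0.5571 -0.0268  0.19  ] yaw 100.7 F [-1.1 -0.   0.5] w 0.0426 tilt [ 0.001  0.001 -1.   ]
```

View pics/f1.png

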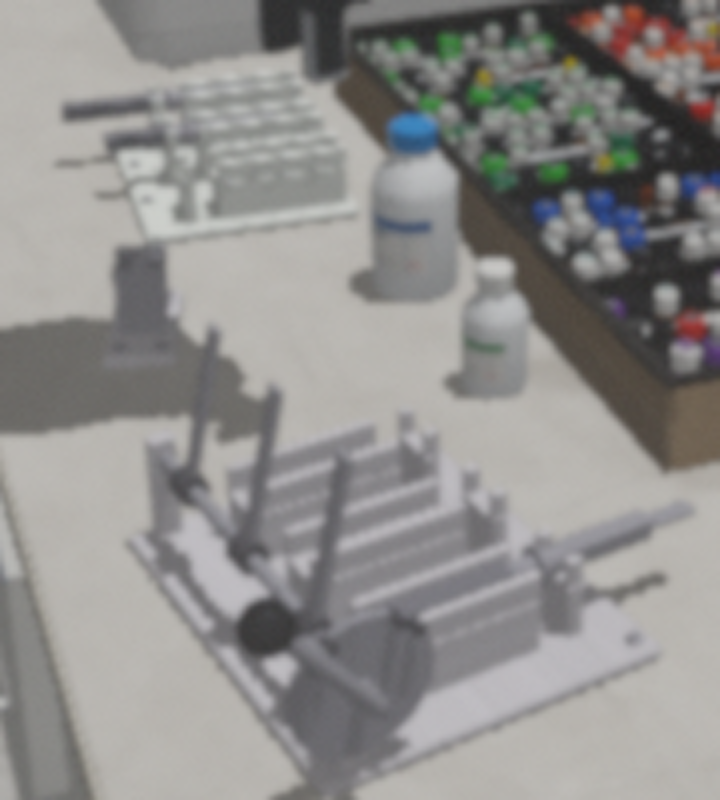

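View pics/f2.png

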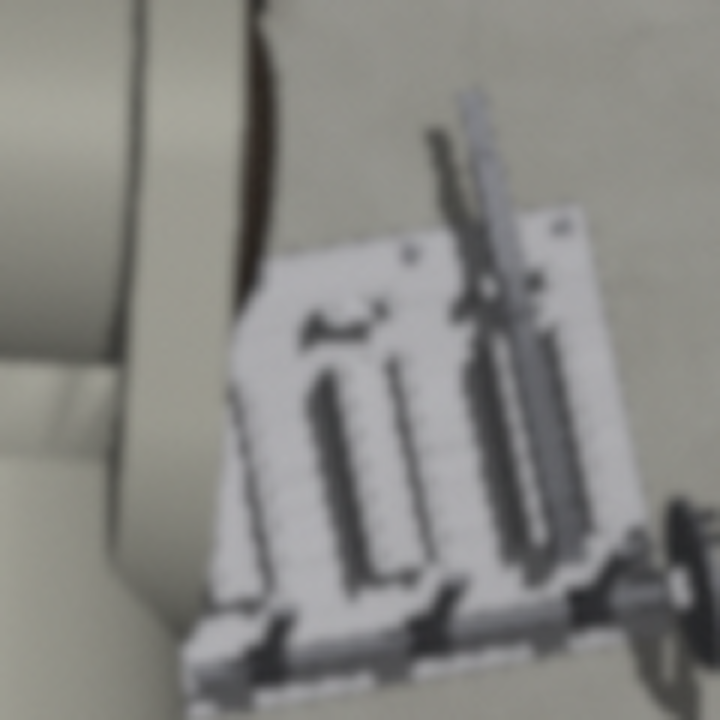

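View pics/f3.png

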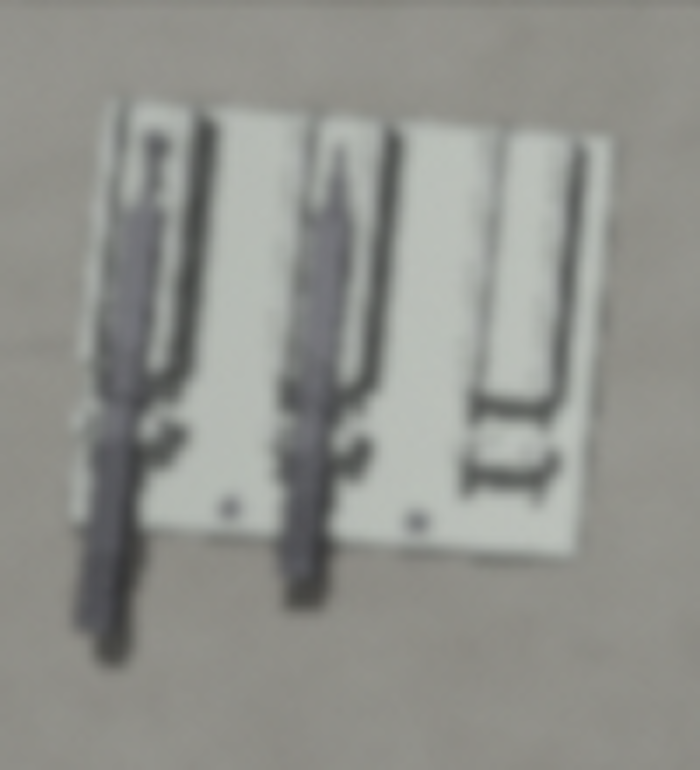

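```bash
python3 - <<'E'
from h import *
im=get_image("top").astype(np.float32)
for name,ys in(("probe",(.337,.305)),("pick",(.277,.245))):
  for X in(.47,.475,.48,.485,.49,.495,.50,.51,.515,.52,.525,.53):
    v=[]
    for y in np.arange(ys[0],ys[1],-.002):
        u=proj("top",(X,y,.046));v.append(int(cv2.getRectSubPix(im,(1,1),(float(u[0]),float(u[1])))[0,0].min()))
    print(name,X,v)
print(np.arange(.337,.305,-.002).round(3))
E
```

```text
probe 0.47 [135, 135, 135, 135, 135, 134, 132, 131, 130, 131, 133, 134, 134, 134, 134, 134, 135]
probe 0.475 [136, 136, 136, 134, 127, 114, 99, 90, 89, 97, 114, 127, 133, 135, 135, 135, 136]
probe 0.48 [136, 135, 134, 128, 113, 93, 77, 70, 70, 75, 92, 115, 129, 136, 137, 137, 138]
probe 0.485 [132, 122, 113, 104, 96, 88, 78, 69, 66, 70, 89, 114, 130, 135, 137, 137, 137]
probe 0.49 [128, 113, 97, 87, 82, 81, 76, 68, 62, 69, 90, 115, 130, 134, 134, 135, 135]
probe 0.495 [127, 115, 100, 88, 81, 78, 74, 66, 60, 66, 87, 111, 127, 133, 134, 134, 134]
probe 0.5 [128, 119, 103, 88, 81, 79, 75, 67, 58, 59, 72, 94, 116, 129, 133, 134, 134]
probe 0.51 [131, 124, 112, 97, 86, 84, 83, 78, 68, 63, 64, 76, 96, 117, 129, 133, 133]
probe 0.515 [126, 116, 106, 95, 88, 87, 87, 82, 70, 63, 69, 85, 104, 120, 128, 132, 136]
probe 0.52 [141, 143, 135, 115, 95, 88, 87, 83, 71, 68, 91, 124, 151, 164, 169, 170, 171]
probe 0.525 [148, 155, 147, 124, 100, 89, 85, 83, 74, 72, 96, 131, 159, 172, 177, 178, 178]
probe 0.53 [148, 156, 150, 129, 105, 91, 88, 85, 80, 71, 80, 108, 140, 163, 173, 177, 178]
pick 0.47 [13
[... 500 characters left out ...]
 95, 79, 71, 70, 72, 79, 97, 115, 127, 131, 132, 132, 133]
pick 0.5 [133, 131, 125, 113, 96, 82, 73, 69, 66, 67, 82, 106, 122, 130, 132, 132, 132]
pick 0.51 [125, 118, 105, 91, 83, 81, 80, 74, 66, 62, 69, 88, 108, 121, 126, 129, 132]
pick 0.515 [145, 140, 128, 107, 90, 83, 80, 77, 72, 75, 96, 126, 150, 162, 167, 169, 171]
pick 0.52 [177, 171, 154, 127, 100, 85, 81, 79, 76, 83, 108, 141, 167, 179, 181, 181, 182]
pick 0.525 [179, 173, 158, 132, 103, 88, 84, 80, 75, 73, 89, 120, 153, 173, 181, 182, 182]
pick 0.53 [176, 167, 150, 124, 101, 90, 89, 87, 80, 75, 86, 113, 139, 152, 158, 165, 174]
[0.337 0.335 0.333 0.331 0.329 0.327 0.325 0.323 0.321 0.319 0.317 0.315
 0.313 0.311 0.309 0.307 0.305]
```

```bash
python3 -m crank '[[-0.09,0.94,0,-0.017,0],[-0.09,0.94,0,-0.017,0],[-0.09,0.94,0,-0.017,0],[-0.09,0.94,0,-0.017,0],[-0.09,0.94,0,-0.017,0]]';python3 -m crank '[[-0.09,0.94,0,-0.017,-0.3],[-0.09,0.94,0,-0.017,-0.3],[-0.09,0.94,0,-0.017,-0.3],[-0.09,0.94,0,-0.017,-0.3],[-0.09,0.94,0,-0.017,-0.3]]';python3 -m crank '[[-0.09,0.94,0,-0.017,-0.3],[-0.09,0.94,0,-0.017,-0.3],[-0.09,0.94,0,-0.017,-0.3],[-0.09,0.94,0,-0.017,-0.3],[-0.06,0.91,0,-0.017,-0.3]]';python3 -m crank '[[0,0,0,0,-0.3],[0,0,0,0,-0.3]]'; python3 - <<'E'
from held import *
st()
crop("side",200,170,320,280,6,"g1.png")
E
```

```text
time_s: 20.42
ee_pos: [0.5479, 0.0873, 0.1882]
orientation: [[-0.0, -0.096, 0.995], [-0.0, 0.995, 0.096], [-1.0, -0.0, -0.0]]
force: [0.5, -0.1, 0.0]
width: 0.0428
time_s: 20.83
ee_pos: [0.5368, 0.2051, 0.1882]
orientation: [[-0.0, -0.012, 1.0], [-0.0, 1.0, 0.012], [-1.0, -0.0, -0.0]]
force: [0.3, -0.4, 0.1]
width: 0.0297
time_s: 21.25
ee_pos: [0.5264, 0.322, 0.1881]
orientation: [[-0.0, 0.073, 0.997], [-0.0, 0.997, -0.073], [-1.0, -0.0, -0.0]]
force: [0.8, 0.4, 0.0]
width: 0.03
time_s: 21.42
ee_pos: [0.5263, 0.3217, 0.1876]
orientation: [[-0.001, 0.07, 0.998], [-0.001, 0.998, -0.07], [-1.0, -0.001, -0.001]]
force: [0.6, -0.4, -0.6]
width: 0.0299
t 21.42 tcp [0.5263 0.3217 0.1876] yaw 86.0 F [ 0.6 -0.4 -0.6] w 0.0299 tilt [-0.001 -0.001 -1.   ]
```

View pics/g1.png

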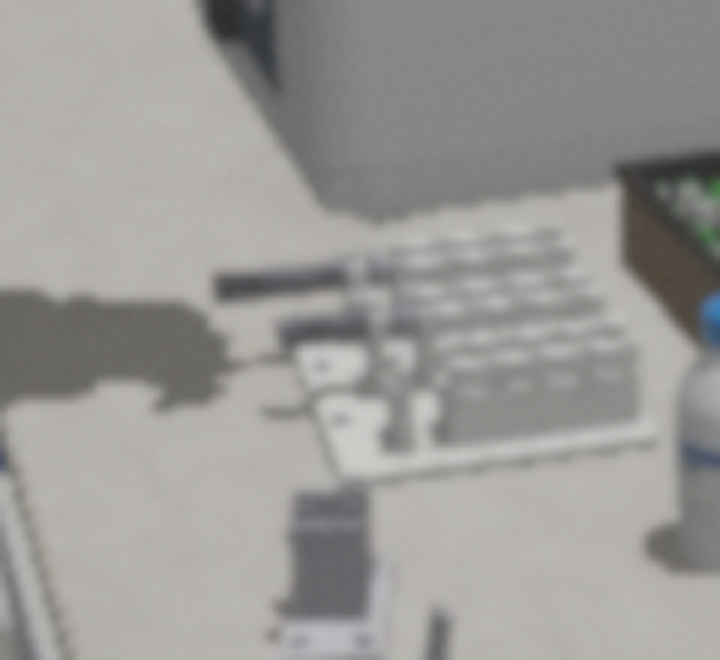

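```bash
python3 -m crank '[[-0.09,0.13,-1,0,-0.3],[0,0,-1,0,-0.3],[0,0,-1,0,-0.3],[0,0,-1,0,-0.3],[0,0,-1,0,-0.3]]';python3 -m crank '[[0,0,-0.8,0,-0.3],[0,0,-0.5,0,-0.3],[0,0,0,0,-0.3],[0,0,0,0,-0.3]]'; python3 - <<'E'
from held import *
st()
crop("side",200,170,320,280,6,"g2.png")
E
```

```text
time_s: 21.88
ee_pos: [0.5241, 0.3232, 0.0624]
orientation: [[0.0, 0.072, 0.997], [-0.0, 0.997, -0.072], [-1.0, -0.0, 0.0]]
force: [-0.2, -0.2, -0.2]
width: 0.0301
time_s: 22.22
ee_pos: [0.5238, 0.324, 0.031]
orientation: [[-0.0, 0.072, 0.997], [-0.0, 0.997, -0.072], [-1.0, -0.0, -0.0]]
force: [0.0, -0.2, 0.5]
width: 0.0301
t 22.22 tcp [0.5238 0.324  0.031 ] yaw 85.9 F [ 0.  -0.2  0.5] w 0.0301 tilt [-0. -0. -1.]
```

View pics/g2.png

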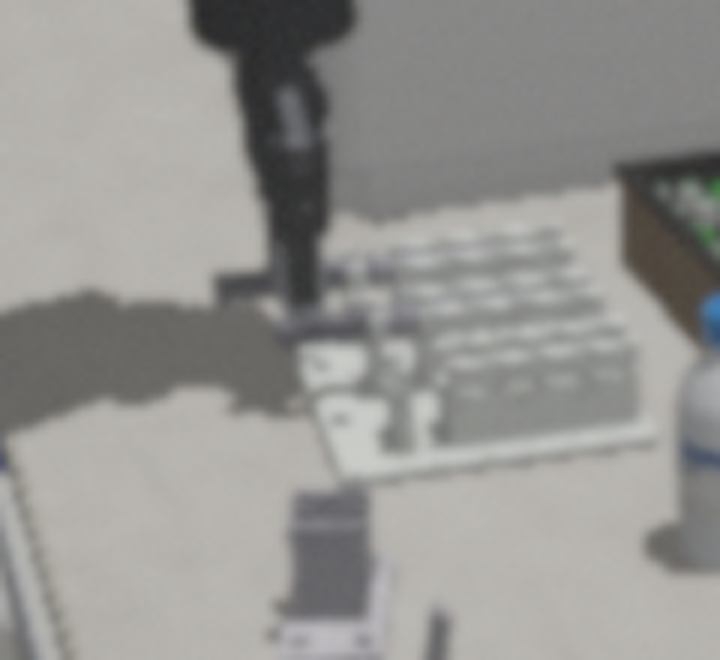

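```bash
python3 -m crank '[[0,0,-0.18,0,-0.3],[0,0,0,0,-0.3],[0,0,0,0,-1],[0,0,0,0,-1],[0,0,0,0,-1]]' 80;python3 -m crank '[[0,0,0,0,-1],[0,0,0,0,-1],[0,0,0,0,-1]]'; python3 -m crank '[[0,0,0.4,0,-1],[0,0,0.6,0,-1],[0,0,1,0,-1],[0,0,1,0,-1],[0,0,0,0,-1]]';python3 - <<'E'
from held import *
st()
crop("side",200,150,320,260,6,"g3.png")
crop("top",130,190,250,310,6,"g4.png")
E
```

```text
time_s: 22.68
ee_pos: [0.5238, 0.3251, 0.027]
orientation: [[0.001, 0.071, 0.998], [0.001, 0.998, -0.071], [-1.0, 0.001, 0.001]]
force: [-0.9, 0.3, 2.5]
width: 0.0102
time_s: 22.93
ee_pos: [0.5238, 0.3251, 0.0268]
orientation: [[0.001, 0.071, 0.998], [0.001, 0.998, -0.071], [-1.0, 0.001, 0.001]]
force: [-1.2, 0.9, 5.2]
width: 0.0098
time_s: 23.35
ee_pos: [0.525, 0.3257, 0.1069]
orientation: [[0.005, 0.071, 0.997], [0.003, 0.997, -0.071], [-1.0, 0.004, 0.005]]
force: [-0.0, 0.2, 0.8]
width: 0.0098
t 23.35 tcp [0.525  0.3257 0.1069] yaw 85.9 F [-0.   0.2  0.8] w 0.0098 tilt [ 0.005  0.003 -1.   ]
```

View pics/g3.png

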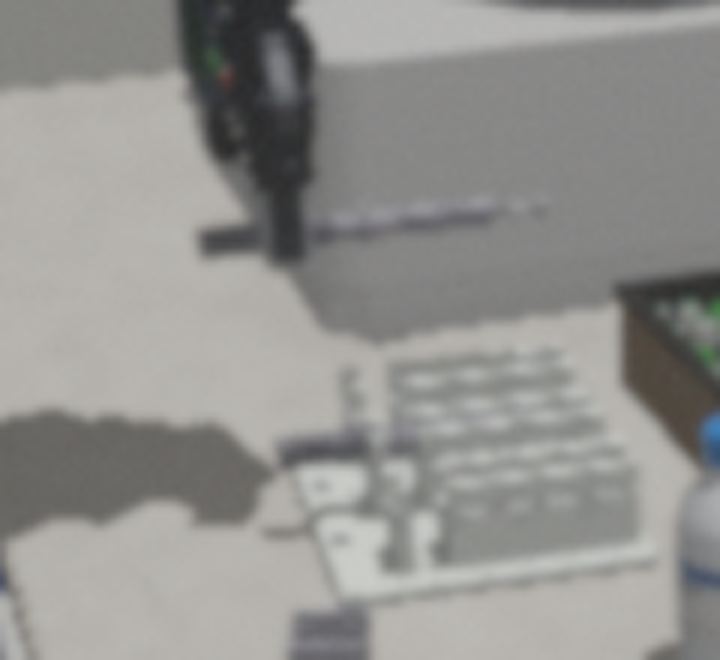

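View pics/g4.png

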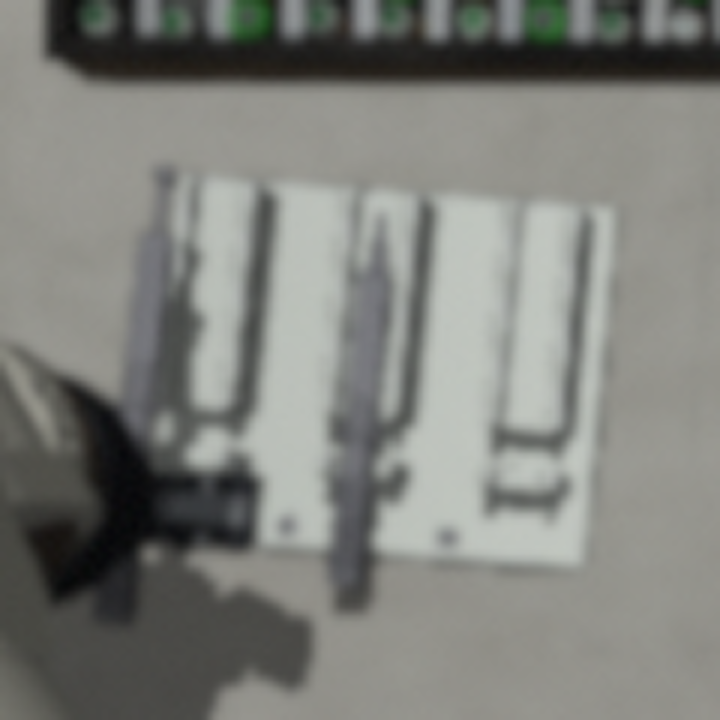

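```bash
python3 - <<'E'
from held import *
f=lambda u,v:(200+(u+.5)/6-.5,150+(v+.5)/6-.5)
g=lambda u,v:(130+(u+.5)/6-.5,190+(v+.5)/6-.5)
s=sensors.read_state();p=s["ee_pos"]
print("side end,tip",along("side",*f(199,243)),along("side",*f(547,206)))
for q in((113,622),(165,167)):
    X=onz("top",*g(*q),p[2]+.0135);j=s["orientation"][:,1];ax=np.array([j[1],-j[0],0]);print((X-p)@ax*1000,(X-p)@j*1000)
E
```

```text
side end,tip (np.float64(-37.2), array([0.4868, 0.3277, 0.1202])) (np.float64(121.6), array([0.6452, 0.3164, 0.1202]))
-38.325404989492995 2.185939626944494
120.11099260051776 2.1224051444371748
```

```bash
python3 -m crank '[[-0.275,-0.876,0,-0.02,-1],[-0.275,-0.876,0,-0.02,-1],[-0.275,-0.876,0,-0.02,-1],[-0.275,-0.876,0,-0.02,-1],[-0.275,-0.876,0,-0.02,-1]]' 100;python3 -m crank '[[-0.275,-0.876,0,-0.02,-1],[-0.275,-0.876,0,-0.02,-1],[-0.275,-0.876,0,-0.02,-1],[-0.275,-0.876,0,-0.02,-1],[-0.275,-0.876,0,-0.02,-1]]';python3 -m crank '[[-0.275,-0.876,0,-0.023,-1],[0,0,-0.5,0,-1],[0,0,-0.8,0,-1],[0,0,0,0,-1],[0,0,0,0,-1]]';python3 - <<'E'
from held import *
s=st()
p=s["ee_pos"];j=s["orientation"][:,1];ax=np.array([j[1],-j[0],0]);print("need",(np.array([.4494,.0847])-p[:2])/.025)
crop("side",200,190,320,300,6,"g5.png",[p+ax*.037+[0,0,.0135]])
E
```

```text
time_s: 23.87
ee_pos: [0.4879, 0.214, 0.0998]
orientation: [[-0.002, 0.171, 0.985], [-0.001, 0.985, -0.171], [-1.0, -0.001, -0.002]]
force: [-0.1, -0.0, -0.9]
width: 0.0097
time_s: 24.28
ee_pos: [0.4535, 0.1047, 0.1]
orientation: [[-0.002, 0.268, 0.963], [-0.001, 0.963, -0.268], [-1.0, -0.001, -0.002]]
force: [0.1, -0.4, 0.5]
width: 0.0095
time_s: 24.7
ee_pos: [0.4467, 0.0839, 0.0673]
orientation: [[-0.003, 0.289, 0.957], [-0.001, 0.957, -0.289], [-1.0, -0.002, -0.003]]
force: [0.2, -0.3, 0.3]
width: 0.0093
t 24.7 tcp [0.4467 0.0839 0.0673] yaw 73.2 F [ 0.2 -0.3  0.3] w 0.0093 tilt [-0.003 -0.001 -1.   ]
need [0.10832199 0.03299759]
```

View pics/g5.png

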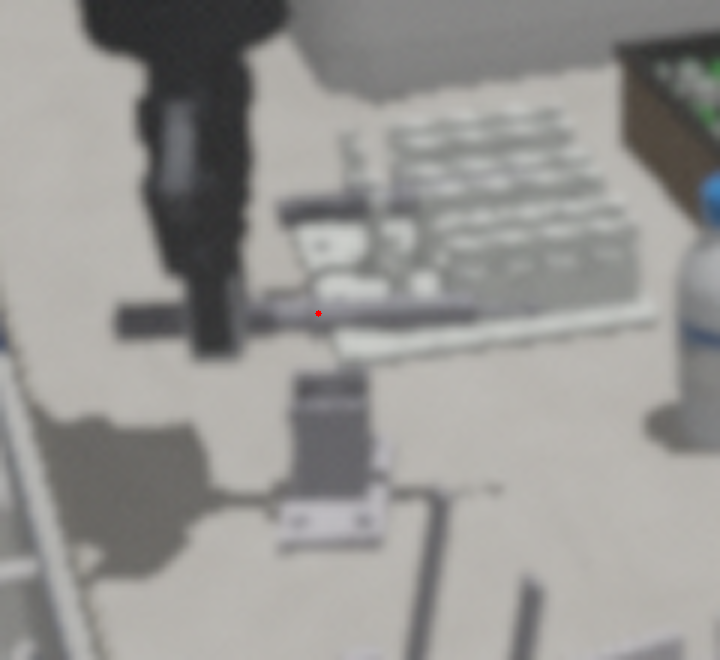

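```bash
python3 -m crank '[[0.09,0.03,-0.3,0,-1],[0,0,-0.3,0,-1],[0,0,-0.2,0,-1],[0,0,0,0,-1]]';python3 -m crank '[[0,0,-0.2,0,-1],[0,0,-0.1,0,-1],[0,0,0,0,-1]]'; python3 - <<'E'
from held import *
s=st()
crop("side",200,190,320,300,6,"g6.png")
E
```

```text
time_s: 25.08
ee_pos: [0.4495, 0.0847, 0.0474]
orientation: [[-0.002, 0.289, 0.957], [-0.0, 0.957, -0.289], [-1.0, -0.001, -0.002]]
force: [0.2, 0.9, -1.0]
width: 0.0096
time_s: 25.33
ee_pos: [0.4499, 0.0846, 0.0407]
orientation: [[-0.001, 0.29, 0.957], [-0.0, 0.957, -0.29], [-1.0, -0.0, -0.001]]
force: [-0.6, -0.8, -0.5]
width: 0.0099
t 25.33 tcp [0.4499 0.0846 0.0407] yaw 73.2 F [-0.6 -0.8 -0.5] w 0.0099 tilt [-0.001 -0.    -1.   ]
```

View pics/g6.png

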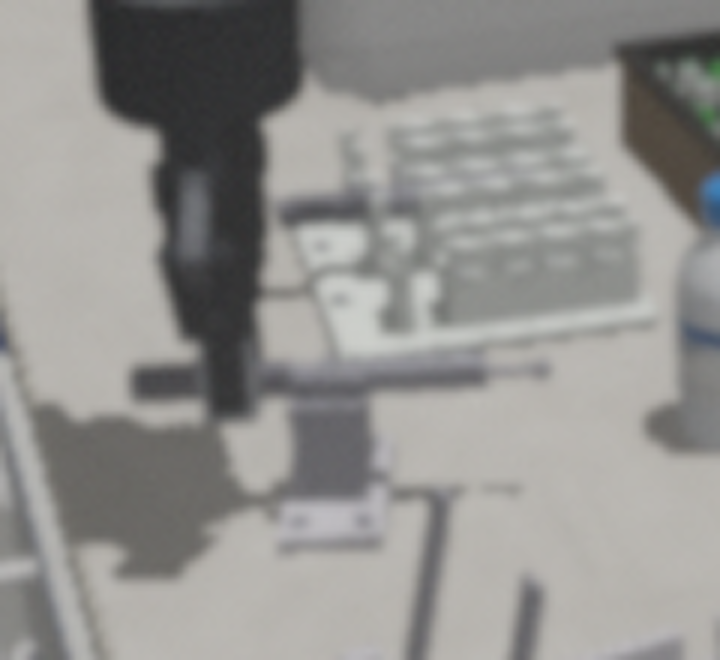

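```bash
python3 -m crank '[[0,0,-0.13,0,-1],[0,0,-0.1,0,-1],[0,0,0,0,-1]]';python3 -m crank '[[0,0,-0.1,0,-1],[0,0,-0.1,0,-1],[0,0,0,0,-1]]';python3 -m crank '[[0,0,-0.13,0,-1],[0,0,0,0,-1]]';python3 -m crank '[[0,0,-0.1,0,-1],[0,0,0,0,-1]]'; python3 - <<'E'
from held import *
s=st()
crop("side",200,190,320,300,6,"g7.png")
E
```

```text
time_s: 25.63
ee_pos: [0.4499, 0.0846, 0.0351]
orientation: [[-0.0, 0.29, 0.957], [-0.0, 0.957, -0.29], [-1.0, -0.0, -0.0]]
force: [-1.4, 0.0, -0.4]
width: 0.0093
time_s: 25.88
ee_pos: [0.4499, 0.0846, 0.0299]
orientation: [[-0.001, 0.29, 0.957], [-0.0, 0.957, -0.29], [-1.0, -0.0, -0.001]]
force: [0.6, -1.3, -2.1]
width: 0.0096
time_s: 26.05
ee_pos: [0.4502, 0.0847, 0.027]
orientation: [[0.0, 0.29, 0.957], [-0.0, 0.957, -0.29], [-1.0, 0.0, 0.0]]
force: [0.1, 0.1, 1.5]
width: 0.0095
time_s: 26.22
ee_pos: [0.4502, 0.0848, 0.0262]
orientation: [[0.001, 0.29, 0.957], [0.0, 0.957, -0.29], [-1.0, 0.001, 0.001]]
force: [-6.9, -0.9, 14.6]
width: 0.0095
t 26.22 tcp [0.4502 0.0848 0.0262] yaw 73.2 F [-6.9 -0.9 14.6] w 0.0095 tilt [ 0.001  0.    -1.   ]
```

View pics/g7.png

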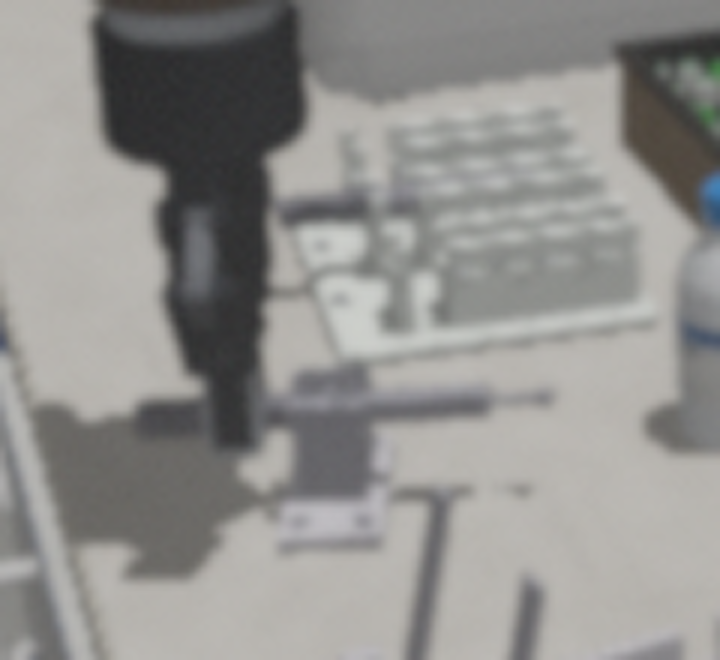

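Seated level, with the same signature as the spatula. I'll release and regrasp on the shaft.

```bash
python3 -m crank '[[0,0,0.08,0,-1],[0,0,0,0,0],[0,0,0,0,0],[0,0,0,0,0],[0,0,0,0,0]]';python3 -m crank '[[0,0,1,0,0],[0,0,1,0,0],[0,0,1,0,0],[0.93,-0.28,0,0,0],[0.93,-0.28,0,0,0]]';python3 -m crank '[[0.93,-0.28,0,0,-0.4],[0,0,0,0,-0.4],[0,0,0,0,-0.4]]'; python3 - <<'E'
from lat import *
s=st();
crop("side",200,190,320,300,6,"g8.png")
E
```

```text
time_s: 26.68
ee_pos: [0.45, 0.0847, 0.0265]
orientation: [[-0.0, 0.29, 0.957], [0.0, 0.957, -0.29], [-1.0, -0.0, -0.0]]
force: [-0.1, 0.5, 0.0]
width: 0.0427
time_s: 27.1
ee_pos: [0.498, 0.0709, 0.1039]
orientation: [[0.004, 0.289, 0.957], [0.001, 0.957, -0.289], [-1.0, 0.002, 0.003]]
force: [0.8, -0.1, -0.4]
width: 0.0425
time_s: 27.35
ee_pos: [0.5202, 0.0634, 0.101]
orientation: [[-0.001, 0.29, 0.957], [-0.0, 0.957, -0.29], [-1.0, -0.001, -0.001]]
force: [0.4, -0.5, -0.2]
width: 0.0256
t 27.35 tcp [0.5202 0.0634 0.101 ] yaw 73.1 F [ 0.4 -0.5 -0.2] w 0.0256 tilt [-0.001 -0.    -1.   ]
```

View pics/g8.png

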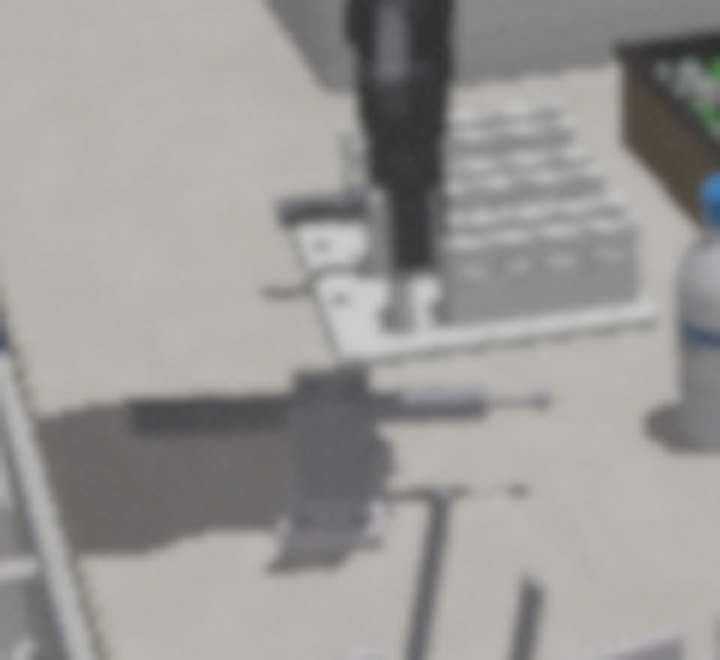

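```bash
python3 -m crank '[[0,0,-1,0,-0.4],[0,0,-1,0,-0.4],[0,0,-0.65,0,-0.4],[0,0,-0.35,0,-0.4],[0,0,0,0,-0.4]]';python3 -m crank '[[0,0,0,0,-0.4],[0,0,0,0,-1],[0,0,0,0,-1],[0,0,0,0,-1],[0,0,0,0,-1]]' 80; python3 -m crank '[[0,0,0,0,-1],[0,0,0.2,0,-1],[0,0,0.3,0,-1],[0,0,0.5,0,-1],[0,0,1,0,-1]]' 110;python3 -m crank '[[0,0,1,0,-1],[0,0,0,0,-1],[0,0,0,0,-1]]'; python3 - <<'E'
from lat import *
s=st();
crop("side",200,160,320,270,6,"g9.png")
E
```

```text
time_s: 27.82
ee_pos: [0.518, 0.0638, 0.025]
orientation: [[-0.003, 0.289, 0.957], [-0.0, 0.957, -0.289], [-1.0, -0.001, -0.003]]
force: [0.7, 0.4, -0.2]
width: 0.0256
time_s: 28.23
ee_pos: [0.5205, 0.0638, 0.028]
orientation: [[0.002, 0.29, 0.957], [0.0, 0.957, -0.29], [-1.0, 0.001, 0.002]]
force: [-1.2, -0.4, 5.6]
width: 0.009
time_s: 28.65
ee_pos: [0.5186, 0.0636, 0.076]
orientation: [[-0.003, 0.29, 0.957], [-0.0, 0.957, -0.29], [-1.0, -0.001, -0.003]]
force: [1.5, 0.8, -0.2]
width: 0.0078
time_s: 28.9
ee_pos: [0.5211, 0.0639, 0.1044]
orientation: [[0.004, 0.29, 0.957], [0.001, 0.957, -0.29], [-1.0, 0.002, 0.004]]
force: [0.5, 0.7, -0.9]
width: 0.0083
t 28.9 tcp [0.5211 0.0639 0.1044] yaw 73.2 F [ 0.5  0.7 -0.9] w 0.0083 tilt [ 0.004  0.001 -1.   ]
```

View pics/g9.png

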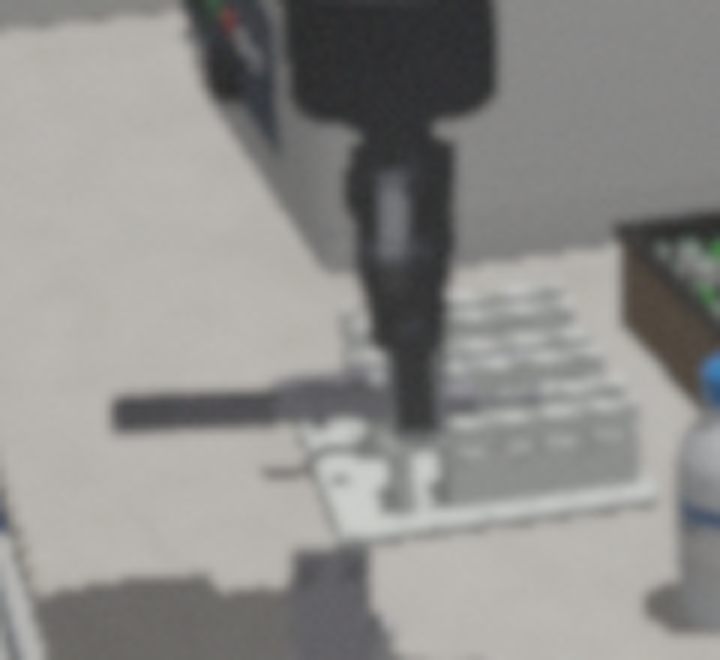

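```bash
python3 -m crank '[[0,0,1,0,-1],[0,0,1,0,-1],[0,0,0.9,0,-1]]';python3 -m crank '[[0.36,-0.855,0,0.04,-1],[0.36,-0.855,0,0.04,-1],[0.36,-0.855,0,0.04,-1],[0.36,-0.855,0,0.04,-1],[0.36,-0.855,0,0.04,-1]]';python3 -m crank '[[0.36,-0.855,0,0.04,-1],[0.36,-0.855,0,0.04,-1],[0.36,-0.855,0,0.04,-1],[0.36,-0.855,0,0.04,-1],[0.36,-0.855,0,0.04,-1]]';python3 -m crank '[[0.36,-0.855,0,0.04,-1],[0.36,-0.855,0,0.035,-1],[0,0,0,0,-1],[0,0,0,0,-1],[0,0,0,0,-1]]'; cat > cr.py <<'E'
from held import *
s=st();p=s["ee_pos"]*1000
o=np.array([573,-203]);x=np.array([.9836,.1805]);y=np.array([-.1805,.9836])
print("cradle coords",((p[:2]-o)@x).round(1),((p[:2]-o)@y).round(1))
E
python3 cr.py; python3 - <<'E'
from h import *
crop("side",220,200,420,350,4,"i1.png")
E
```

```text
time_s: 29.2
ee_pos: [0.5192, 0.0636, 0.1745]
orientation: [[-0.002, 0.29, 0.957], [-0.0, 0.957, -0.29], [-1.0, -0.001, -0.002]]
force: [-0.7, 0.7, -0.6]
width: 0.0081
time_s: 29.62
ee_pos: [0.5648, -0.0442, 0.1734]
orientation: [[-0.002, 0.092, 0.996], [0.0, 0.996, -0.092], [-1.0, 0.0, -0.002]]
force: [0.0, -0.3, -0.6]
width: 0.0081
time_s: 30.03
ee_pos: [0.6098, -0.1511, 0.1731]
orientation: [[-0.002, -0.108, 0.994], [0.0, 0.994, 0.108], [-1.0, 0.001, -0.002]]
force: [0.2, 0.9, -0.9]
width: 0.0079
time_s: 30.45
ee_pos: [0.6274, -0.1925, 0.1734]
orientation: [[-0.002, -0.179, 0.984], [0.001, 0.984, 0.179], [-1.0, 0.001, -0.001]]
force: [0.2, -0.0, -0.6]
width: 0.008
t 30.45 tcp [ 0.6274 -0.1925  0.1734] yaw 100.3 F [ 0.2 -0.  -0.6] w 0.008 tilt [-0.002  0.001 -1.   ]
cradle coords 55.4 0.5
```

View pics/i1.png

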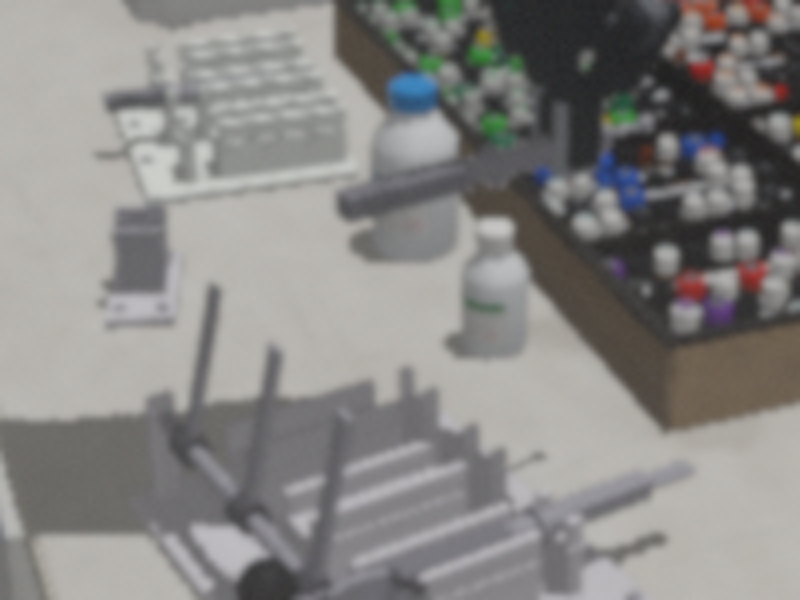

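```bash
python3 -m crank '[[0,0,-1,0,-1],[0,0,-1,0,-1],[0,0,-1,0,-1],[0,0,-0.8,0,-1],[0,0,-0.5,0,-1]]';python3 -m crank '[[0,0,0,0,-1],[0,0,0,0,-1]]';python3 cr.py
```

```text
time_s: 30.92
ee_pos: [0.6267, -0.1914, 0.0644]
orientation: [[-0.003, -0.181, 0.983], [0.001, 0.983, 0.181], [-1.0, 0.001, -0.002]]
force: [-0.3, 0.3, -1.2]
width: 0.008
time_s: 31.08
ee_pos: [0.6277, -0.1922, 0.0671]
orientation: [[-0.0, -0.181, 0.984], [0.0, 0.984, 0.181], [-1.0, 0.0, -0.0]]
force: [0.4, -0.2, 0.3]
width: 0.008
t 31.08 tcp [ 0.6277 -0.1922  0.0671] yaw 100.4 F [ 0.4 -0.2  0.3] w 0.008 tilt [-0.  0. -1.]
cradle coords 55.7 0.7
```

```bash
python3 -m crank '[[-0.3,-0.07,0,0,-1],[-0.3,-0.06,-0.1,0,-1],[-0.12,-0.03,-0.2,0,-1],[0,0,0,0,-1],[0,0,0,0,-1]]'; python3 cr.py; python3 - <<'E'
from held import *
o=np.array([.573,-.203]);x=np.array([.9836,.1805]);y=np.array([-.1805,.9836])
W=lambda a,b,z:np.r_[o+x*a/1000+y*b/1000,z]
p=sensors.read_state()["ee_pos"]
m=[W(a,b,.048) for a in(-7,7,15) for b in(-14,14)]+[W(0,0,p[2]+.012)]
crop("side",260,230,420,360,4.8,"i2.png",m)
crop("side",260,230,420,360,4.8,"i3.png")
E
```

```text
time_s: 31.5
ee_pos: [0.6095, -0.197, 0.0595]
orientation: [[0.0, -0.18, 0.984], [-0.0, 0.984, 0.18], [-1.0, -0.0, 0.0]]
force: [0.2, 0.1, 0.0]
width: 0.008
t 31.5 tcp [ 0.6095 -0.197   0.0595] yaw 100.4 F [0.2 0.1 0. ] w 0.008 tilt [ 0. -0. -1.]
cradle coords 37.0 -0.7
```

View pics/i2.png

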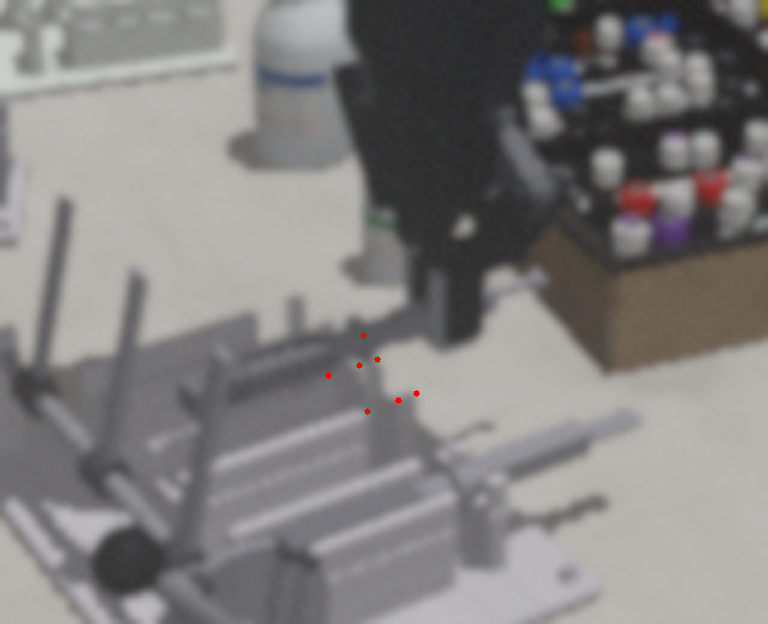

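View pics/i3.png

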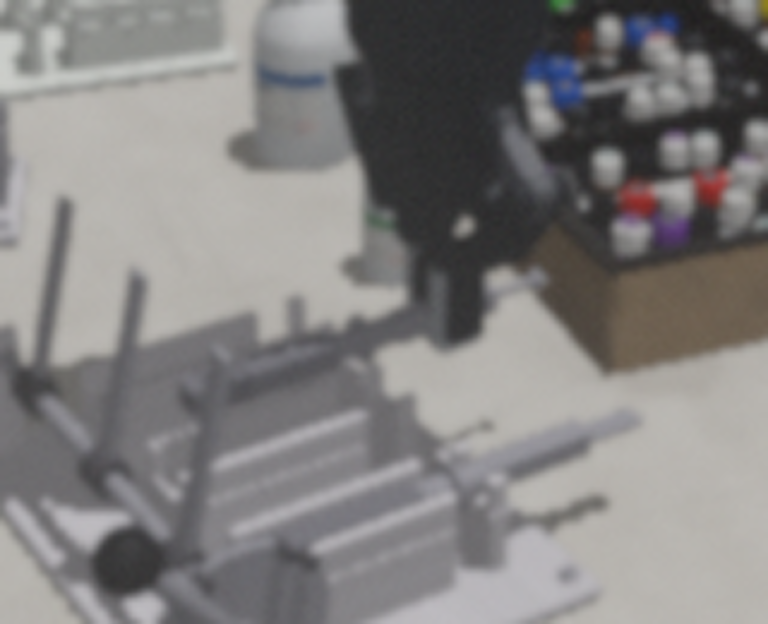

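```bash
python3 -m crank '[[0.05,0.04,-0.3,0,-1],[0,0,-0.3,0,-1],[0,0,-0.3,0,-1],[0,0,0,0,-1]]';python3 -m crank '[[0,0,-0.2,0,-1],[0,0,-0.1,0,-1],[0,0,0,0,-1]]';python3 -m crank '[[0,0,-0.06,0,-1],[0,0,0,0,-1]]'; python3 - <<'E'
from held import *
st()
crop("side",260,230,420,360,4.8,"i4.png")
E
```

```text
time_s: 31.93
ee_pos: [0.6101, -0.1954, 0.0341]
orientation: [[-0.003, -0.18, 0.984], [0.001, 0.984, 0.18], [-1.0, 0.002, -0.003]]
force: [0.6, 0.1, -0.8]
width: 0.0083
time_s: 32.18
ee_pos: [0.6111, -0.1958, 0.0288]
orientation: [[-0.0, -0.18, 0.984], [0.0, 0.984, 0.18], [-1.0, 0.0, -0.0]]
force: [0.1, -0.2, -0.5]
width: 0.0083
time_s: 32.35
ee_pos: [0.6113, -0.1959, 0.0284]
orientation: [[0.001, -0.18, 0.984], [-0.0, 0.984, 0.18], [-1.0, -0.0, 0.001]]
force: [-1.1, 0.4, 3.5]
width: 0.0081
t 32.35 tcp [ 0.6113 -0.1959  0.0284] yaw 100.4 F [-1.1  0.4  3.5] w 0.0081 tilt [ 0.001 -0.    -1.   ]
```

View pics/i4.png

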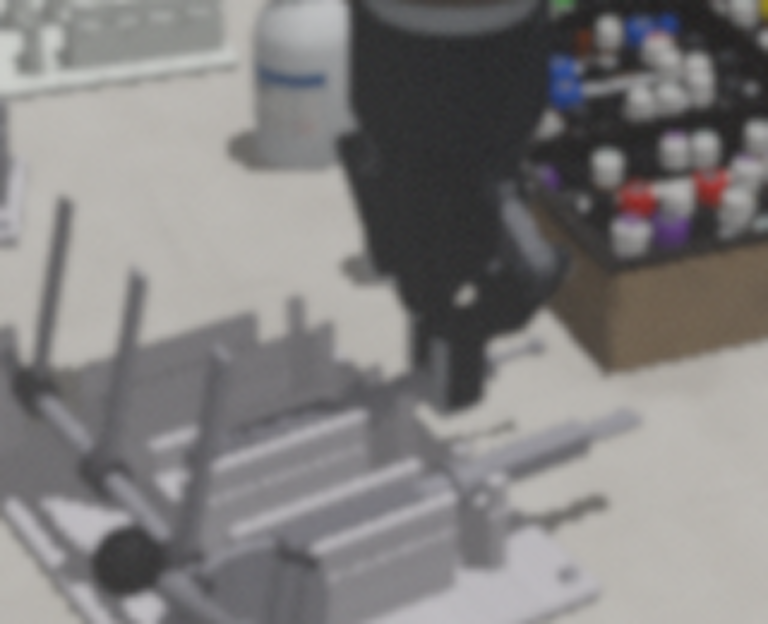

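```bash
python3 -m crank '[[0,0,0,0,-0.2],[0,0,0,0,-0.2],[0,0,0,0,-0.2],[0,0,0.5,0,-0.2],[0,0,1,0,-0.2]]';python3 -m crank '[[0,0,1,0,0],[0,0,1,0,0],[0,0,1,0,0],[0,0,1,0,0],[0,0,1,0,0]]';python3 -m crank '[[-0.2,1,0,-0.03,0],[-0.2,1,0,-0.03,0],[-0.2,1,0,-0.03,0],[-0.2,1,0,-0.03,0],[-0.2,1,0,-0.03,0]]';python3 -m crank '[[-0.2,1,0,-0.03,0],[-0.2,1,0,-0.03,0],[-0.2,1,0,-0.03,0],[-0.2,1,0,-0.03,0],[0,0,0,0,0]]'; python3 - <<'E'
from held import *
st()
crop("side",220,190,400,390,4,"j1.png")
crop("top",340,200,460,320,6,"j2.png");crop("top",145,205,245,315,7,"j3.png")
E
```

```text
time_s: 32.82
ee_pos: [0.6094, -0.1953, 0.063]
orientation: [[-0.005, -0.18, 0.984], [0.002, 0.984, 0.18], [-1.0, 0.003, -0.005]]
force: [-0.3, 0.5, 0.6]
width: 0.0338
time_s: 33.23
ee_pos: [0.6109, -0.1957, 0.1926]
orientation: [[0.001, -0.18, 0.984], [-0.0, 0.984, 0.18], [-1.0, -0.0, 0.001]]
force: [-0.2, -0.8, -0.6]
width: 0.0423
time_s: 33.65
ee_pos: [0.5857, -0.0698, 0.1914]
orientation: [[0.001, -0.029, 1.0], [-0.0, 1.0, 0.029], [-1.0, -0.0, 0.001]]
force: [-0.1, 0.4, 0.5]
width: 0.0425
time_s: 34.07
ee_pos: [0.5654, 0.0327, 0.1916]
orientation: [[0.001, 0.088, 0.996], [0.001, 0.996, -0.088], [-1.0, 0.001, 0.001]]
force: [-0.2, -0.2, 0.5]
width: 0.0429
t 34.07 tcp [0.5654 0.0327 0.1916] yaw 85.0 F [-0.2 -0.2  0.5] w 0.0429 tilt [ 0.001  0.001 -1.   ]
```

View pics/j1.png

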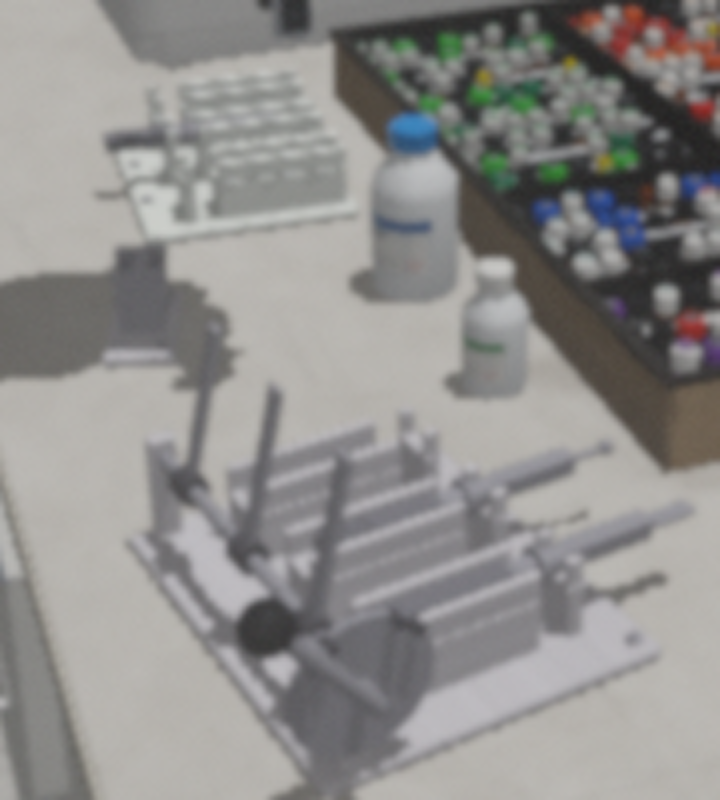

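View pics/j2.png

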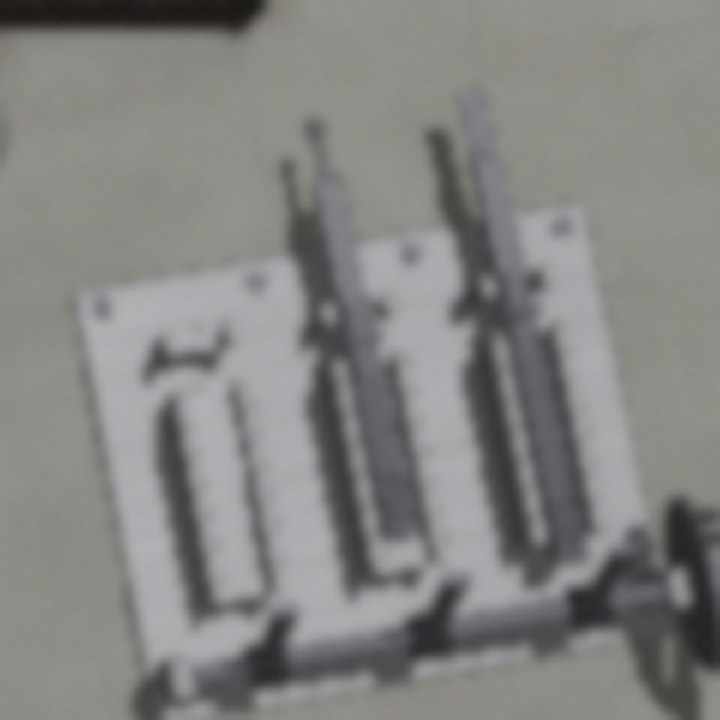

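View pics/j3.png

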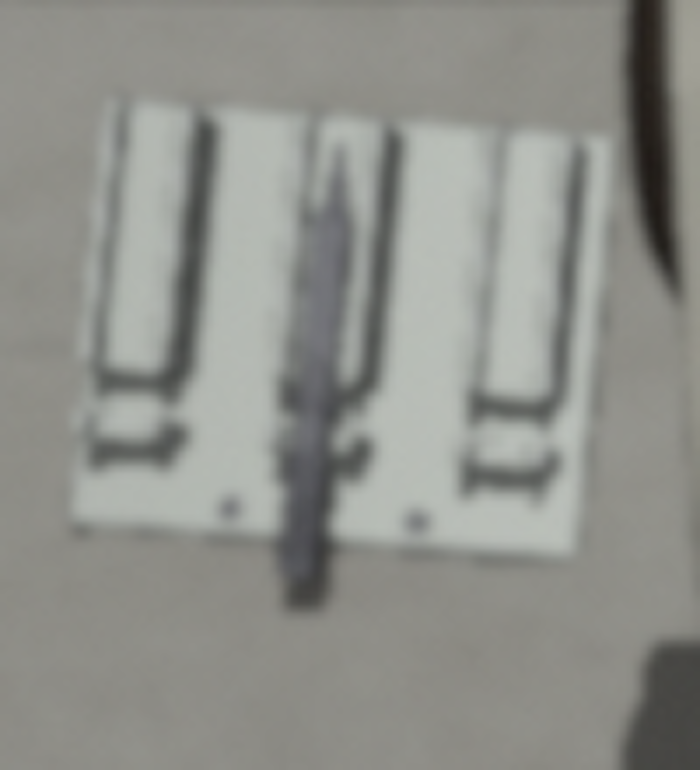

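```bash
python3 -m crank '[[-0.158,0.928,0,0.003,-0.3],[-0.158,0.928,0,0.003,-0.3],[-0.158,0.928,0,0.003,-0.3],[-0.158,0.928,0,0.003,-0.3],[-0.158,0.928,0,0,-0.3]]';python3 -m crank '[[-0.158,0.928,0,0,-0.3],[-0.158,0.928,0,0,-0.3],[-0.158,0.928,0,0,-0.3],[-0.158,0.928,0,0,-0.3],[-0.158,0.928,0,0,-0.3]]';python3 -m crank '[[0,0,0,0,-0.3],[0,0,0,0,-0.3],[0,0,0,0,-0.3]]'
```

```text
time_s: 34.63
ee_pos: [0.5465, 0.145, 0.1906]
orientation: [[0.0, 0.078, 0.997], [-0.0, 0.997, -0.078], [-1.0, -0.0, 0.0]]
force: [1.3, 1.0, 0.1]
width: 0.0298
time_s: 35.05
ee_pos: [0.527, 0.2612, 0.1906]
orientation: [[0.0, 0.078, 0.997], [-0.0, 0.997, -0.078], [-1.0, -0.0, 0.0]]
force: [-0.4, -0.7, -0.5]
width: 0.03
time_s: 35.3
ee_pos: [0.5271, 0.2602, 0.1904]
orientation: [[-0.0, 0.077, 0.997], [-0.0, 0.997, -0.077], [-1.0, -0.0, 0.0]]
force: [-0.2, -0.4, 0.3]
width: 0.0298
```

```bash
python3 -m crank '[[-0.04,0.18,-1,0.006,-0.3],[0,0,-1,0,-0.3],[0,0,-1,0,-0.3],[0,0,-1,0,-0.3],[0,0,-1,0,-0.3]]';python3 -m crank '[[0,0,-0.9,0,-0.3],[0,0,-0.5,0,-0.3],[0,0,-0.15,0,-0.3],[0,0,0,0,-0.3],[0,0,0,0,-0.3]]'; python3 - <<'E'
from held import *
st()
crop("side",200,170,320,280,6,"k1.png")
E
```

```text
time_s: 35.72
ee_pos: [0.5262, 0.2641, 0.0644]
orientation: [[0.0, 0.073, 0.997], [-0.0, 0.997, -0.073], [-1.0, -0.0, 0.0]]
force: [0.4, 0.4, 0.3]
width: 0.0302
time_s: 36.13
ee_pos: [0.5264, 0.2655, 0.0279]
orientation: [[0.001, 0.071, 0.997], [0.001, 0.997, -0.071], [-1.0, 0.001, 0.001]]
force: [0.2, 0.3, 0.4]
width: 0.0298
t 36.13 tcp [0.5264 0.2655 0.0279] yaw 85.9 F [0.2 0.3 0.4] w 0.0298 tilt [ 0.001  0.001 -1.   ]
```

View pics/k1.png

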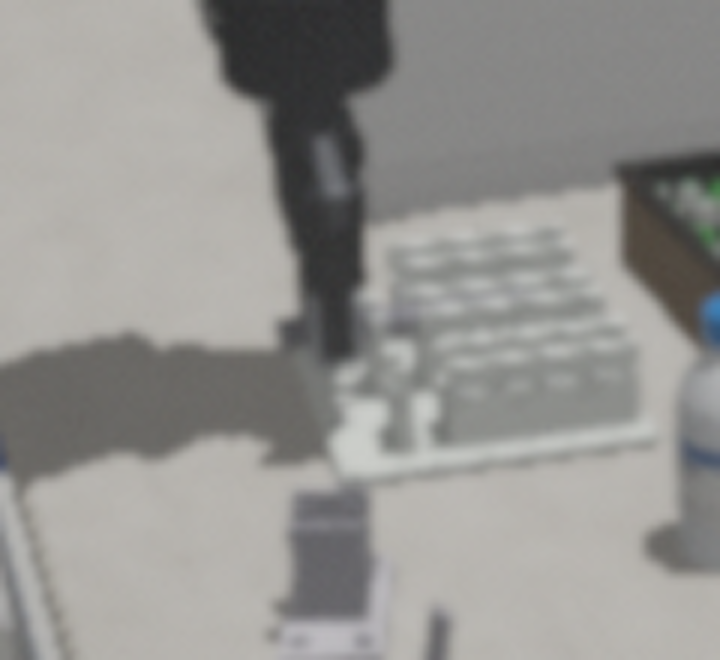

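```bash
python3 -m crank '[[0,0,-0.05,0,-0.3],[0,0,0,0,-1],[0,0,0,0,-1],[0,0,0,0,-1],[0,0,0,0,-1]]' 80;python3 -m crank '[[0,0,0,0,-1],[0,0,0,0,-1],[0,0,0,0,-1]]'; python3 -m crank '[[0,0,0.4,0,-1],[0,0,0.6,0,-1],[0,0,1,0,-1],[0,0,1,0,-1],[0,0,0,0,-1]]';python3 - <<'E'
from held import *
st()
crop("side",200,150,320,260,6,"k2.png")
crop("top",130,190,250,310,6,"k3.png")
E
```

```text
time_s: 36.6
ee_pos: [0.526, 0.2661, 0.0262]
orientation: [[0.001, 0.071, 0.998], [0.001, 0.998, -0.071], [-1.0, 0.001, 0.001]]
force: [-0.7, 1.0, 6.1]
width: 0.0102
time_s: 36.85
ee_pos: [0.5261, 0.2661, 0.0262]
orientation: [[0.001, 0.071, 0.998], [0.001, 0.998, -0.071], [-1.0, 0.001, 0.001]]
force: [-0.6, -0.0, 5.2]
width: 0.0107
time_s: 37.27
ee_pos: [0.5273, 0.2665, 0.1059]
orientation: [[0.006, 0.071, 0.997], [0.003, 0.997, -0.071], [-1.0, 0.003, 0.006]]
force: [1.2, -0.1, 0.0]
width: 0.0098
t 37.27 tcp [0.5273 0.2665 0.1059] yaw 85.9 F [ 1.2 -0.1  0. ] w 0.0098 tilt [ 0.006  0.003 -1.   ]
```

View pics/k2.png

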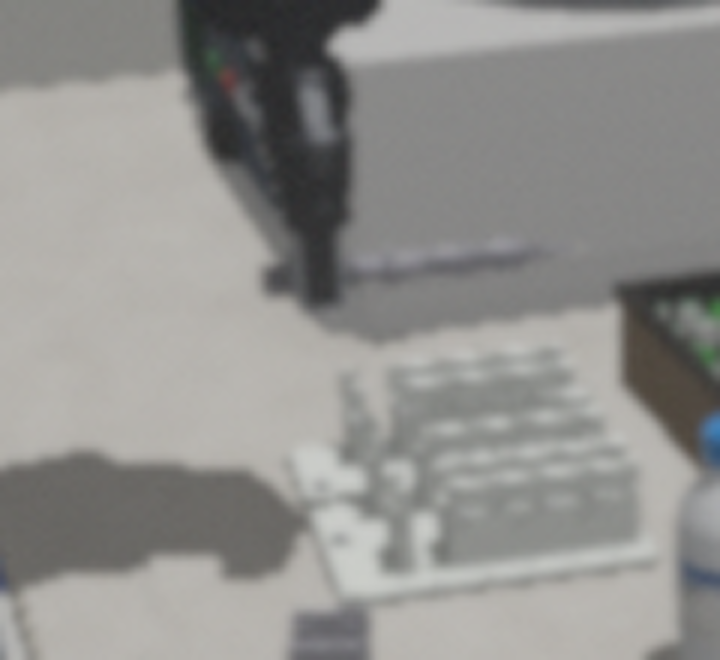

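View pics/k3.png

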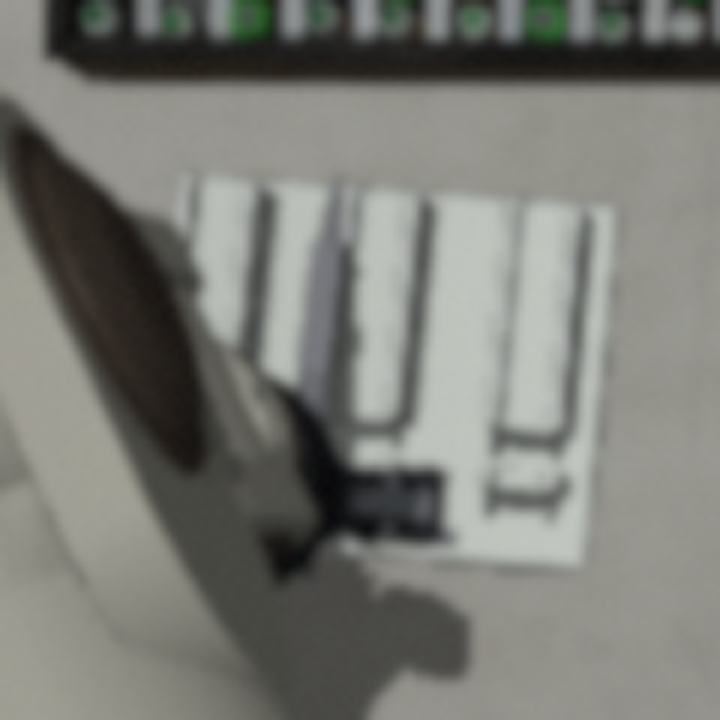

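```bash
python3 - <<'E'
from held import *
f=lambda u,v:(200+(u+.5)/6-.5,150+(v+.5)/6-.5)
g=lambda u,v:(130+(u+.5)/6-.5,190+(v+.5)/6-.5)
s=sensors.read_state();p=s["ee_pos"]
print("side end,shaftend",along("side",*f(263,280)),along("side",*f(536,250)))
for q in((337,228),(343,180)):
    X=onz("top",*g(*q),p[2]+.0135);j=s["orientation"][:,1];ax=np.array([j[1],-j[0],0]);print((X-p)@ax*1000,(X-p)@j*1000)
E
```

```text
side end,shaftend (np.float64(-22.5), array([0.5037, 0.2675, 0.1205])) (np.float64(97.3), array([0.6232, 0.259 , 0.1205]))
97.10753588919499 -0.5091741707918181
114.13609093097202 -0.8244587589597135
```

```bash
python3 -m crank '[[-0.32,-0.81,0,-0.025,-1],[-0.32,-0.81,0,-0.025,-1],[-0.32,-0.81,0,-0.025,-1],[-0.32,-0.81,0,-0.025,-1],[-0.32,-0.81,0,-0.025,-1]]' 100;python3 -m crank '[[-0.32,-0.81,0,-0.025,-1],[-0.32,-0.81,0,-0.025,-1],[-0.32,-0.81,0,-0.025,-1],[-0.36,-0.79,0,-0.023,-1],[0,0,0,0,-1]]';python3 -m crank '[[0,0,-0.5,0,-1],[0,0,-0.7,0,-1],[0,0,0,0,-1],[0,0,0,0,-1],[0,0,0,0,-1]]';python3 - <<'E'
from held import *
s=st()
p=s["ee_pos"];j=s["orientation"][:,1];ax=np.array([j[1],-j[0],0]);
crop("side",215,205,305,285,8,"k4.png");crop("top",215,230,335,330,6,"k6.png")
im=get_image("side")
for dz in(.0135,.019):
  print([(a,int(cv2.getRectSubPix(im,(1,1),tuple(map(float,proj("side",p+ax*a/1000+[0,0,dz]))))[0,0].mean())) for a in range(-40,110,2)])
E
```

```text
time_s: 37.78
ee_pos: [0.4844, 0.1633, 0.0989]
orientation: [[-0.002, 0.195, 0.981], [-0.001, 0.981, -0.195], [-1.0, -0.001, -0.002]]
force: [0.7, -0.4, -0.6]
width: 0.0097
time_s: 38.2
ee_pos: [0.4506, 0.0814, 0.0993]
orientation: [[-0.003, 0.293, 0.956], [-0.001, 0.956, -0.293], [-1.0, -0.002, -0.002]]
force: [-0.6, 0.3, -0.3]
width: 0.0093
time_s: 38.62
ee_pos: [0.4525, 0.0844, 0.0701]
orientation: [[-0.001, 0.289, 0.957], [-0.0, 0.957, -0.289], [-1.0, -0.0, -0.001]]
force: [0.6, -0.1, -0.2]
width: 0.0094
t 38.62 tcp [0.4525 0.0844 0.0701] yaw 73.2 F [ 0.6 -0.1 -0.2] w 0.0094 tilt [-0.001 -0.    -1.   ]
[(-40, 179), (-38, 179), (-36, 178), (-34, 178), (-32, 178), (-30, 177), (-28, 176), (-26, 165), (-24, 139), (-22, 109), (-20, 87), (-18, 79), (-16, 78), (-14, 83), (-12, 87), (-10, 79), (-8, 67), (-6, 58), (-4, 55), (-2, 55), (0, 56), (2, 59), (4, 71), (6, 87), (8, 97), (10, 95), (12, 93), (14, 96), (16, 105), (18, 116), (20, 122), (22, 125), (24, 125), (26, 123), (28, 120), (30, 121), (32, 122), (34, 124), (36, 126), (38, 128), (40, 128), (42, 128), (44, 127), (46, 121), (48, 117
[... 466 characters left out ...]
05), (-18, 93), (-16, 89), (-14, 92), (-12, 91), (-10, 81), (-8, 67), (-6, 57), (-4, 54), (-2, 54), (0, 55), (2, 58), (4, 71), (6, 89), (8, 100), (10, 107), (12, 116), (14, 126), (16, 138), (18, 147), (20, 156), (22, 158), (24, 158), (26, 155), (28, 148), (30, 140), (32, 142), (34, 151), (36, 161), (38, 164), (40, 164), (42, 165), (44, 163), (46, 158), (48, 154), (50, 151), (52, 149), (54, 147), (56, 144), (58, 141), (60, 140), (62, 143), (64, 147), (66, 151), (68, 154), (70, 157), (72, 159), (74, 158), (76, 154), (78, 148), (80, 146), (82, 145), (84, 147), (86, 148), (88, 147), (90, 146), (92, 146), (94, 147), (96, 148), (98, 148), (100, 147), (102, 145), (104, 143), (106, 140), (108, 139)]
```

View pics/k4.png

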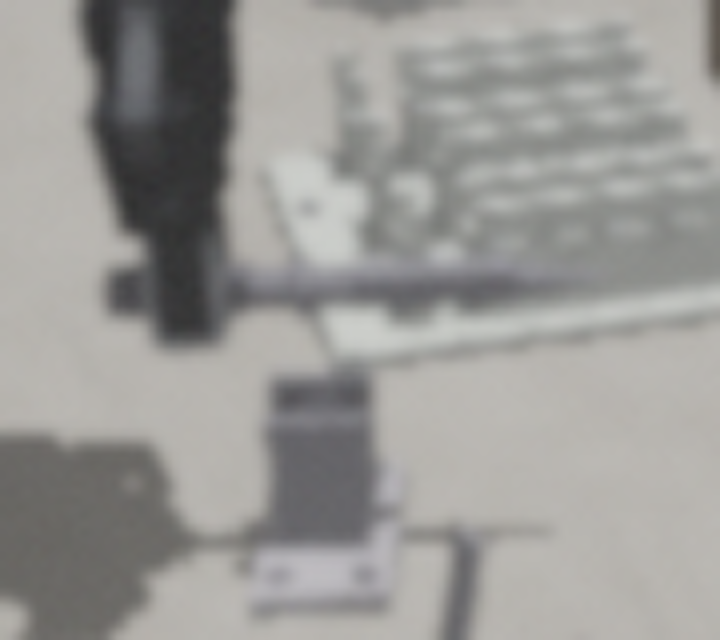

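View pics/k6.png

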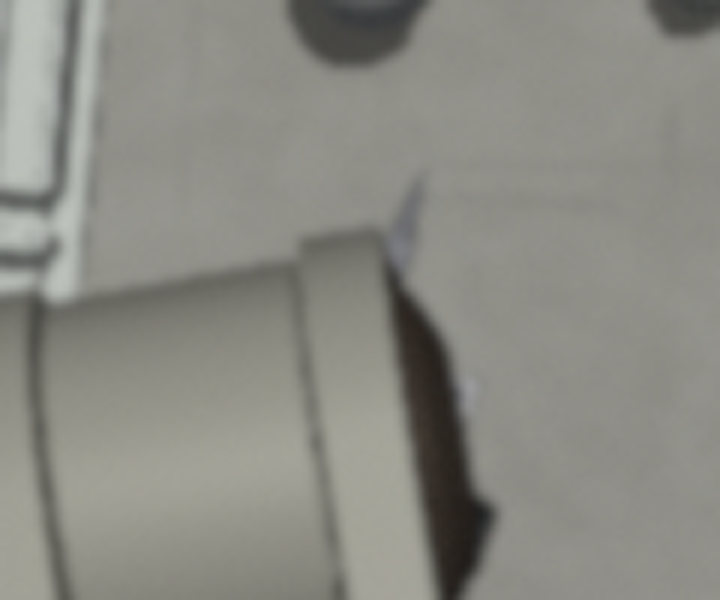

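```bash
python3 - <<'E'
from held import *
g=lambda u,v:(215+(u+.5)/6-.5,230+(v+.5)/6-.5)
f=lambda u,v:(215+(u+.5)/8-.5,205+(v+.5)/8-.5)
s=sensors.read_state();p=s["ee_pos"];j=s["orientation"][:,1];ax=np.array([j[1],-j[0],0])
X=onz("top",*g(425,168),p[2]+.0135);print((X-p)@ax*1000,(X-p)@j*1000)
print(along("side",*f(107,292)),along("side",*f(585,278)))
for d in(.030,.032,.035):
    u=proj("side",p+ax*d+[0,0,.0135]);print(d,(u-[215,205])*8)
im=get_image("side");c=cv2.resize(im[225:250,225:295],None,fx=11,fy=11,interpolation=cv2.INTER_CUBIC);c=cv2.convertScaleAbs(c,alpha=2,beta=-150);cv2.imwrite("pics/k7.png",c)
E
```

```text
115.9529164835955 -0.30493552387222805
(np.float64(-23.9), array([0.4302, 0.0912, 0.0837])) (np.float64(109.9), array([0.5582, 0.0525, 0.0823]))
0.03 [296.23294622 278.90573794]
0.032 [303.38501924 278.62803294]
0.035 [314.11120697 278.21154922]
```

View pics/k7.png

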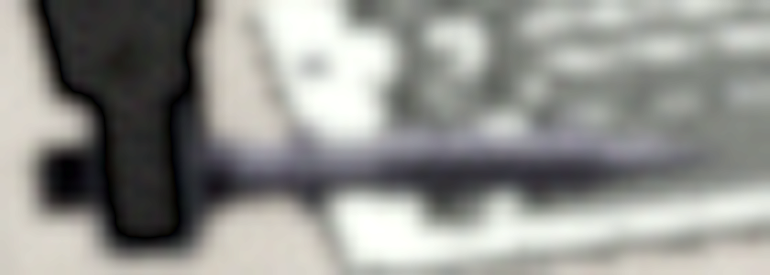

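```bash
python3 -m crank '[[0.08,-0.025,-0.3,0,-1],[0,0,-0.3,0,-1],[0,0,-0.3,0,-1],[0,0,0,0,-1]]';python3 -m crank '[[0,0,-0.2,0,-1],[0,0,-0.1,0,-1],[0,0,0,0,-1],[0,0,0,0,-1]]'; python3 - <<'E'
from held import *
s=st()
crop("side",215,205,305,285,8,"k8.png")
E
```

```text
time_s: 39.15
ee_pos: [0.4535, 0.0831, 0.0456]
orientation: [[-0.003, 0.29, 0.957], [-0.0, 0.957, -0.29], [-1.0, -0.001, -0.003]]
force: [-1.3, -0.9, -1.1]
width: 0.0098
time_s: 39.48
ee_pos: [0.4546, 0.0833, 0.0402]
orientation: [[-0.0, 0.29, 0.957], [-0.0, 0.957, -0.29], [-1.0, -0.0, -0.0]]
force: [0.1, 0.8, -0.4]
width: 0.0098
t 39.48 tcp [0.4546 0.0833 0.0402] yaw 73.2 F [ 0.1  0.8 -0.4] w 0.0098 tilt [-0. -0. -1.]
```

View pics/k8.png

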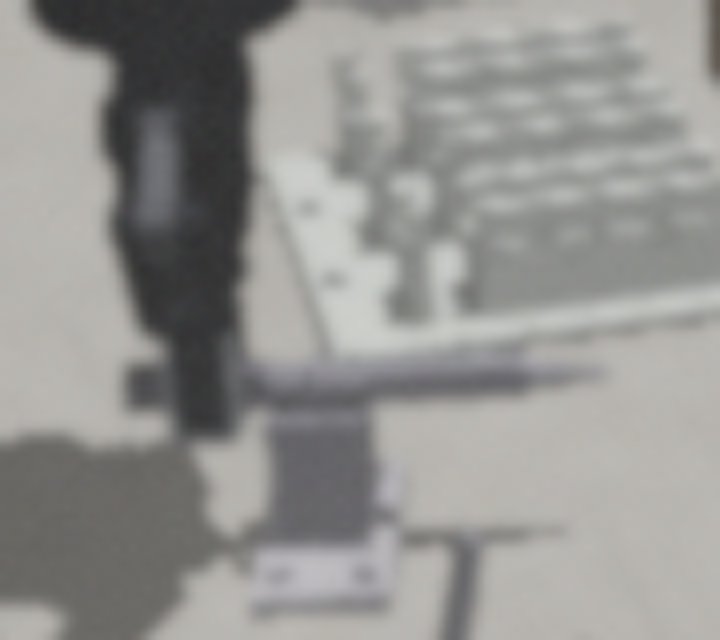

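```bash
python3 -m crank '[[0,0,-0.12,0,-1],[0,0,-0.1,0,-1],[0,0,0,0,-1]]';python3 -m crank '[[0,0,-0.1,0,-1],[0,0,-0.1,0,-1],[0,0,0,0,-1]]';python3 -m crank '[[0,0,-0.13,0,-1],[0,0,0,0,-1]]';python3 -m crank '[[0,0,-0.1,0,-1],[0,0,0,0,-1]]'; python3 - <<'E'
from held import *
s=st()
crop("side",200,190,320,300,6,"k9.png")
E
```

```text
time_s: 39.78
ee_pos: [0.4545, 0.0832, 0.0344]
orientation: [[-0.0, 0.29, 0.957], [-0.0, 0.957, -0.29], [-1.0, -0.0, -0.0]]
force: [-0.6, -0.9, -0.1]
width: 0.0093
time_s: 40.03
ee_pos: [0.4544, 0.0832, 0.0292]
orientation: [[-0.001, 0.29, 0.957], [-0.0, 0.957, -0.29], [-1.0, -0.0, -0.0]]
force: [0.3, 0.6, -2.2]
width: 0.0095
time_s: 40.2
ee_pos: [0.4546, 0.0833, 0.0263]
orientation: [[-0.0, 0.29, 0.957], [0.0, 0.957, -0.29], [-1.0, 0.0, -0.0]]
force: [-0.1, -1.1, 0.9]
width: 0.0091
time_s: 40.37
ee_pos: [0.4547, 0.0834, 0.0255]
orientation: [[0.001, 0.29, 0.957], [0.0, 0.957, -0.29], [-1.0, 0.001, 0.001]]
force: [-8.5, -0.2, 17.4]
width: 0.0097
t 40.37 tcp [0.4547 0.0834 0.0255] yaw 73.2 F [-8.5 -0.2 17.4] w 0.0097 tilt [ 0.001  0.    -1.   ]
```

View pics/k9.png

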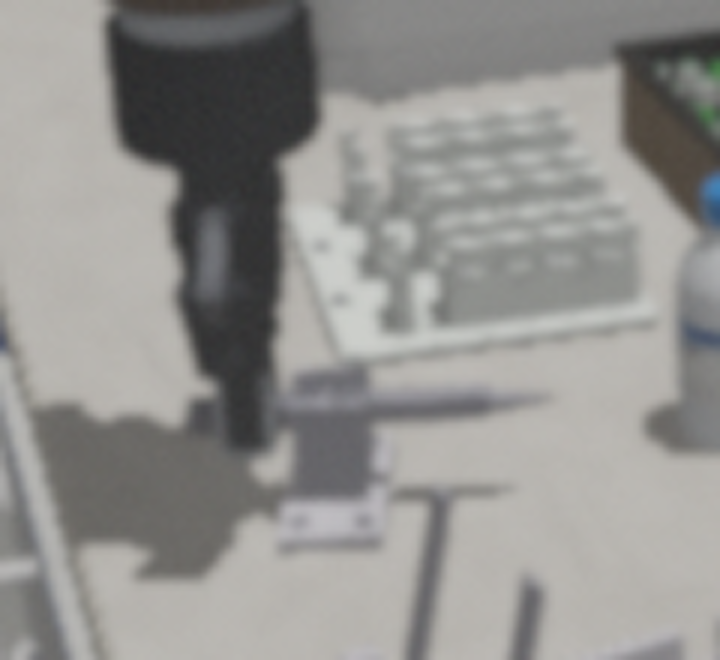

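```bash
python3 -m crank '[[0,0,0.08,0,-1],[0,0,0,0,0],[0,0,0,0,0],[0,0,0,0,0],[0,0,0,0,0]]';python3 -m crank '[[0,0,1,0,0],[0,0,1,0,0],[0,0,1,0,0],[0.87,-0.265,0,0,0],[0.87,-0.265,0,0,0]]';python3 -m crank '[[0.87,-0.265,0,0,-0.4],[0,0,0,0,-0.4],[0,0,0,0,-0.4]]'; python3 - <<'E'
from lat import *
s=st();
crop("side",200,190,320,300,6,"l1.png")
E
```

```text
time_s: 40.83
ee_pos: [0.4546, 0.0833, 0.0258]
orientation: [[-0.0, 0.29, 0.957], [-0.0, 0.957, -0.29], [-1.0, -0.0, -0.0]]
force: [-0.2, -0.1, 1.0]
width: 0.0426
time_s: 41.25
ee_pos: [0.4995, 0.0703, 0.1031]
orientation: [[0.004, 0.289, 0.957], [0.001, 0.957, -0.289], [-1.0, 0.002, 0.003]]
force: [-0.2, 0.1, 0.2]
width: 0.0425
time_s: 41.5
ee_pos: [0.5201, 0.0631, 0.1003]
orientation: [[-0.001, 0.29, 0.957], [-0.0, 0.957, -0.29], [-1.0, -0.0, -0.001]]
force: [-0.2, -0.0, -0.9]
width: 0.0252
t 41.5 tcp [0.5201 0.0631 0.1003] yaw 73.1 F [-0.2 -0.  -0.9] w 0.0252 tilt [-0.001 -0.    -1.   ]
```

View pics/l1.png

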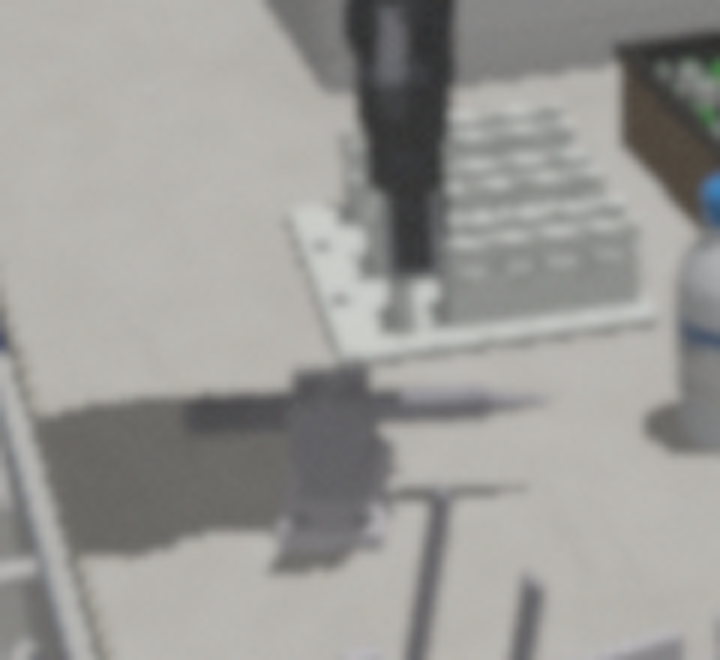

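```bash
python3 -m crank '[[0,0,-1,0,-0.4],[0,0,-1,0,-0.4],[0,0,-0.65,0,-0.4],[0,0,-0.32,0,-0.4],[0,0,0,0,-0.4]]';python3 -m crank '[[0,0,0,0,-0.4],[0,0,0,0,-1],[0,0,0,0,-1],[0,0,0,0,-1],[0,0,0,0,-1]]' 80; python3 -m crank '[[0,0,0,0,-1],[0,0,0.2,0,-1],[0,0,0.3,0,-1],[0,0,0.5,0,-1],[0,0,1,0,-1]]' 110;python3 -m crank '[[0,0,1,0,-1],[0,0,0,0,-1],[0,0,0,0,-1]]'; python3 - <<'E'
from lat import *
s=st();
crop("side",200,160,320,270,6,"l2.png")
E
```

```text
time_s: 41.97
ee_pos: [0.5182, 0.0635, 0.0251]
orientation: [[-0.003, 0.289, 0.957], [-0.0, 0.957, -0.289], [-1.0, -0.001, -0.003]]
force: [0.2, 0.1, 0.7]
width: 0.0255
time_s: 42.38
ee_pos: [0.5206, 0.0636, 0.0281]
orientation: [[0.002, 0.289, 0.957], [0.0, 0.957, -0.289], [-1.0, 0.001, 0.002]]
force: [-0.6, 0.2, 5.7]
width: 0.0085
time_s: 42.8
ee_pos: [0.5186, 0.0633, 0.0759]
orientation: [[-0.004, 0.29, 0.957], [-0.0, 0.957, -0.29], [-1.0, -0.001, -0.003]]
force: [0.2, 0.5, -0.8]
width: 0.0081
time_s: 43.05
ee_pos: [0.5211, 0.0636, 0.1044]
orientation: [[0.004, 0.29, 0.957], [0.001, 0.957, -0.29], [-1.0, 0.002, 0.004]]
force: [0.9, -0.5, -0.9]
width: 0.0081
t 43.05 tcp [0.5211 0.0636 0.1044] yaw 73.2 F [ 0.9 -0.5 -0.9] w 0.0081 tilt [ 0.004  0.001 -1.   ]
```

View pics/l2.png

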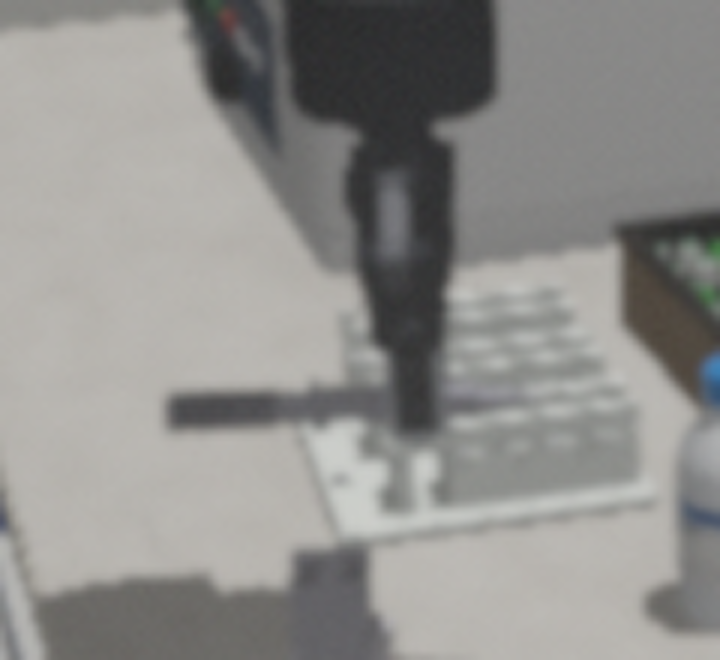

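```bash
python3 -m crank '[[0,0,1,0,-1],[0,0,1,0,-1],[0,0,0.9,0,-1]]';python3 -m crank '[[0.348,-0.8,0,0.048,-1],[0.348,-0.8,0,0.048,-1],[0.348,-0.8,0,0.048,-1],[0.348,-0.8,0,0.048,-1],[0.348,-0.8,0,0.048,-1]]';python3 -m crank '[[0.348,-0.8,0,0.048,-1],[0.348,-0.8,0,0.048,-1],[0.348,-0.8,0,0.048,-1],[0.348,-0.8,0,0.048,-1],[0.348,-0.8,0,0.043,-1]]';python3 -m crank '[[0,0,0,0,-1],[0,0,-1,0,-1],[0,0,-1,0,-1],[0,0,-1,0,-1]]';python3 -m crank '[[0,0,-0.8,0,-1],[0,0,-0.5,0,-1],[0,0,-0.1,0,-1],[0,0,0,0,-1],[0,0,0,0,-1]]'; python3 cr.py; python3 - <<'E'
from held import *
o=np.array([.573,-.203]);x=np.array([.9836,.1805]);y=np.array([-.1805,.9836])
W=lambda a,b,z:np.r_[o+x*a/1000+y*b/1000,z]
p=sensors.read_state()["ee_pos"]
m=[W(a,b,.048) for a in(-7,7,15) for b in(46,74)]+[W(0,60,p[2]+.012)]
crop("side",260,220,420,350,4.8,"l3.png",m)
E
```

```text
time_s: 43.35
ee_pos: [0.5192, 0.0634, 0.1745]
orientation: [[-0.002, 0.29, 0.957], [-0.0, 0.957, -0.29], [-1.0, -0.001, -0.002]]
force: [0.2, -0.3, 0.2]
width: 0.0082
time_s: 43.77
ee_pos: [0.5633, -0.0375, 0.1733]
orientation: [[-0.002, 0.051, 0.999], [0.0, 0.999, -0.051], [-1.0, 0.0, -0.002]]
force: [0.5, 0.4, -0.5]
width: 0.0078
time_s: 44.18
ee_pos: [0.6068, -0.1375, 0.1732]
orientation: [[-0.002, -0.183, 0.983], [0.0, 0.983, 0.183], [-1.0, 0.001, -0.002]]
force: [0.3, 0.3, 0.2]
width: 0.0081
time_s: 44.52
ee_pos: [0.6065, -0.1363, 0.0977]
orientation: [[-0.001, -0.179, 0.984], [0.0, 0.984, 0.179], [-1.0, 0.0, -0.001]]
force: [-0.6, -0.0, -1.2]
width: 0.0081
time_s: 44.93
ee_pos: [0.6073, -0.1365, 0.0654]
orientation: [[0.001, -0.18, 0.984], [-0.0, 0.984, 0.18], [-1.0, -0.0, 0.001]]
force: [-0.0, 0.4, -0.9]
width: 0.0083
t 44.93 tcp [ 0.6073 -0.1365  0.0654] yaw 100.4 F [-0.   0.4 -0.9] w 0.0083 tilt [ 0.001 -0.    -1.   ]
cradle coords 45.8 59.2
```

View pics/l3.png

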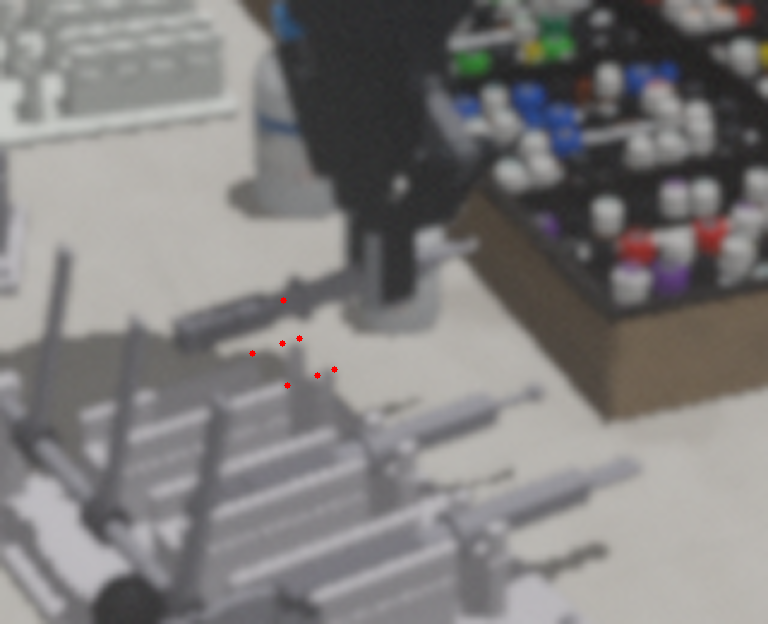

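```bash
python3 -m crank '[[-0.2,-0.02,0,0,-1],[-0.12,-0.01,-0.2,0,-1],[0,0,0,0,-1],[0,0,0,0,-1]]'; python3 cr.py; python3 - <<'E'
from held import *
o=np.array([.573,-.203]);x=np.array([.9836,.1805]);y=np.array([-.1805,.9836])
W=lambda a,b,z:np.r_[o+x*a/1000+y*b/1000,z]
p=sensors.read_state()["ee_pos"]
m=[W(0,60,p[2]+.012)]
crop("side",260,220,420,350,4.8,"l4.png",m)
E
```

```text
time_s: 45.32
ee_pos: [0.5986, -0.1374, 0.0593]
orientation: [[-0.0, -0.18, 0.984], [0.0, 0.984, 0.18], [-1.0, 0.0, -0.0]]
force: [0.1, -0.6, -0.3]
width: 0.0077
t 45.32 tcp [ 0.5986 -0.1374  0.0593] yaw 100.4 F [ 0.1 -0.6 -0.3] w 0.0077 tilt [-0.  0. -1.]
cradle coords 37.0 59.9
```

View pics/l4.png

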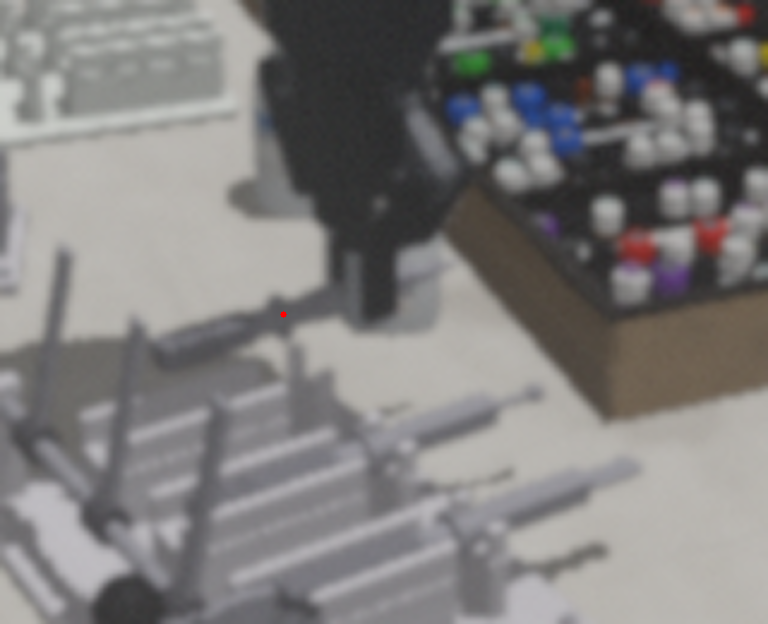

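Disc at about (279,314), next to the mark. Lowering with a 1 mm forward nudge.

```bash
python3 -m crank '[[0.05,0.01,-0.3,0,-1],[0,0,-0.3,0,-1],[0,0,-0.3,0,-1],[0,0,0,0,-1]]';python3 -m crank '[[0,0,-0.2,0,-1],[0,0,-0.1,0,-1],[0,0,0,0,-1]]';python3 -m crank '[[0,0,-0.06,0,-1],[0,0,0,0,-1]]'; python3 - <<'E'
from held import *
st()
crop("side",260,220,420,350,4.8,"l5.png")
E
```

```text
time_s: 45.7
ee_pos: [0.599, -0.1368, 0.0342]
orientation: [[-0.003, -0.18, 0.984], [0.001, 0.984, 0.18], [-1.0, 0.001, -0.003]]
force: [0.1, 0.4, -1.1]
width: 0.0081
time_s: 45.95
ee_pos: [0.6, -0.137, 0.0288]
orientation: [[-0.0, -0.18, 0.984], [0.0, 0.984, 0.18], [-1.0, 0.0, -0.0]]
force: [-0.0, 0.6, 0.3]
width: 0.0078
time_s: 46.12
ee_pos: [0.6003, -0.1371, 0.0284]
orientation: [[0.001, -0.18, 0.984], [-0.0, 0.984, 0.18], [-1.0, -0.0, 0.001]]
force: [-1.7, -0.2, 3.5]
width: 0.0082
t 46.12 tcp [ 0.6003 -0.1371  0.0284] yaw 100.4 F [-1.7 -0.2  3.5] w 0.0082 tilt [ 0.001 -0.    -1.   ]
```

View pics/l5.png

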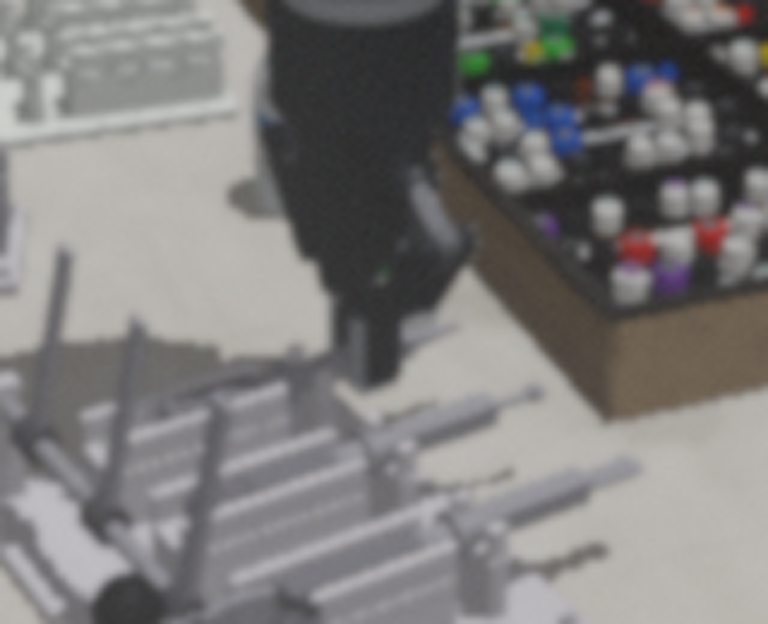

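```bash
python3 -m crank '[[0,0,0,0,-0.2],[0,0,0,0,-0.2],[0,0,0,0,-0.2],[0,0,0.5,0,-0.2],[0,0,1,0,-0.2]]';python3 -m crank '[[0,0,1,0,0],[0,0,1,0,0],[0,0,1,0,0],[0,0,1,0,0],[0,0,1,0,0]]';python3 -m crank '[[-0.2,1,0,0,-1],[-0.2,1,0,0,-1],[-0.2,1,0,0,-1],[-0.2,1,0,0,-1],[-0.2,1,0,0,-1]]';python3 -m crank '[[-0.2,1,0,0,-1],[-0.2,1,0,0,-1],[0,0,0,0,-1]]'; python3 - <<'E'
from held import *
st()
crop("side",220,190,400,390,4,"n1.png")
crop("top",340,200,460,320,6,"n2.png")
E
```

```text
time_s: 46.58
ee_pos: [0.5984, -0.1366, 0.0631]
orientation: [[-0.005, -0.18, 0.984], [0.001, 0.984, 0.18], [-1.0, 0.002, -0.005]]
force: [-0.1, 0.1, -0.5]
width: 0.0346
time_s: 47.0
ee_pos: [0.5999, -0.137, 0.1927]
orientation: [[0.001, -0.18, 0.984], [-0.0, 0.984, 0.18], [-1.0, -0.0, 0.001]]
force: [0.3, -0.3, 1.0]
width: 0.0429
time_s: 47.42
ee_pos: [0.5747, -0.011, 0.1914]
orientation: [[0.001, -0.18, 0.984], [0.0, 0.984, 0.18], [-1.0, -0.0, 0.001]]
force: [0.3, 0.5, 0.4]
width: -0.0001
time_s: 47.67
ee_pos: [0.5644, 0.0414, 0.1915]
orientation: [[0.001, -0.183, 0.983], [0.001, 0.983, 0.183], [-1.0, 0.001, 0.001]]
force: [-0.3, 0.3, -0.4]
width: 0.0003
t 47.67 tcp [0.5644 0.0414 0.1915] yaw 100.6 F [-0.3  0.3 -0.4] w 0.0003 tilt [ 0.001  0.001 -1.   ]
```

View pics/n1.png

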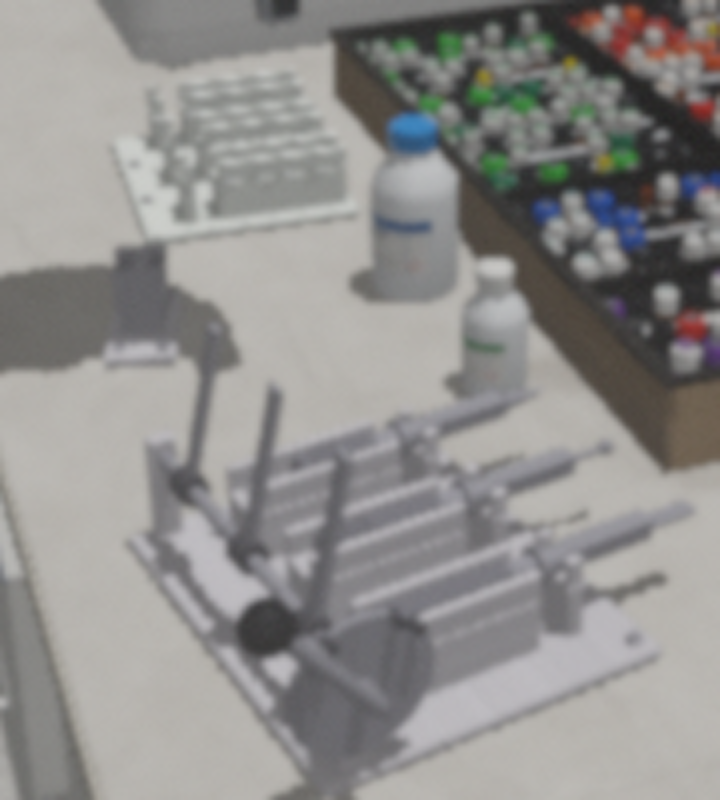

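View pics/n2.png

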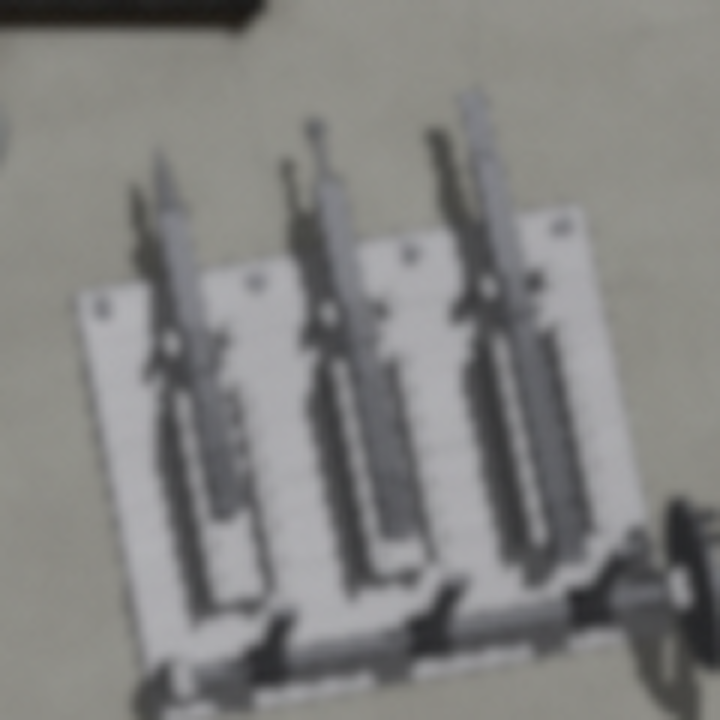

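```bash
python3 -m crank '[[-0.34,-0.88,0,0,-1],[-0.34,-0.88,0,0,-1],[-0.34,-0.88,0,0,-1],[-0.34,-0.88,0,0,-1],[-0.34,-0.88,0,0,-1]]';python3 -m crank '[[-0.34,-0.88,0,0,-1],[-0.34,-0.88,0,0,-1],[-0.34,-0.88,0,0,-1],[-0.34,-0.88,0,0,-1],[-0.34,-0.88,0,0,-1]]';python3 -m crank '[[-0.34,-0.88,0,0,-1],[-0.34,-0.88,0,0,-1],[-0.34,-0.88,0,0,-1],[-0.34,-0.88,0,0,-1],[-0.34,-0.88,0,0,-1]]';python3 -m crank '[[-0.34,-0.88,0,0,-1],[-0.34,-0.88,0,0,-1],[-0.34,-0.88,0,0,-1],[0,0,0,0,-1],[0,0,0,0,-1]]'; python3 - <<'E'
from h import *
s=st();p=s["ee_pos"]*1000;d=p[:2]-[485.8,-336.9];x=np.array([.9836,.1805]);y=np.array([-.1805,.9836]);print("from pivot",d@x,d@y)
crop("side",220,220,400,390,4,"n3.png")
E
```

```text
time_s: 48.18
ee_pos: [0.5221, -0.074, 0.1908]
orientation: [[0.0, -0.179, 0.984], [-0.0, 0.984, 0.179], [-1.0, -0.0, 0.0]]
force: [0.1, -0.8, 0.1]
width: -0.0001
time_s: 48.6
ee_pos: [0.4793, -0.1841, 0.1909]
orientation: [[0.0, -0.179, 0.984], [-0.0, 0.984, 0.179], [-1.0, -0.0, 0.0]]
force: [-0.7, -0.6, -0.2]
width: -0.0
time_s: 49.02
ee_pos: [0.4366, -0.294, 0.1908]
orientation: [[0.0, -0.179, 0.984], [-0.0, 0.984, 0.179], [-1.0, -0.0, 0.0]]
force: [-0.8, -0.0, -0.1]
width: -0.0004
time_s: 49.43
ee_pos: [0.4111, -0.3595, 0.1904]
orientation: [[-0.0, -0.177, 0.984], [0.0, 0.984, 0.177], [-1.0, 0.0, -0.0]]
force: [-0.6, 1.0, -0.1]
width: 0.0002
t 49.43 tcp [ 0.4111 -0.3595  0.1904] yaw 100.2 F [-0.6  1.  -0.1] w 0.0002 tilt [-0.  0. -1.]
from pivot -77.51545529051678 -8.788697343616697
```

View pics/n3.png

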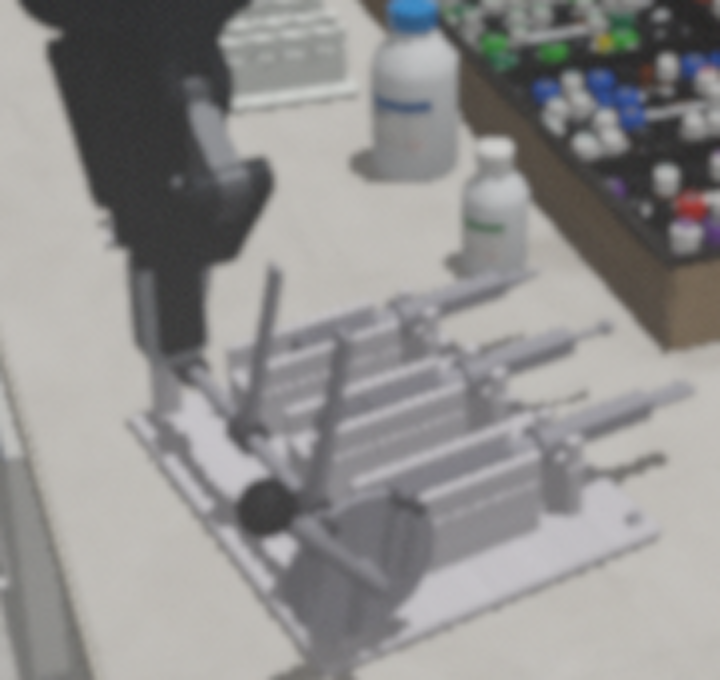

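```bash
python3 -m crank '[[-0.04,0.21,-0.5,0,-1],[0,0,-1,0,-1],[0,0,-1,0,-1],[0,0,-0.7,0,-1],[0,0,-0.3,0,-1]]';python3 -m crank '[[0,0,0,0,-1],[0,0,0,0,-1]]'; cat > pv.py <<'E'
from h import *
s=st();p=s["ee_pos"]*1000;d=p[:2]-[485.8,-336.9];x=np.array([.9836,.1805]);y=np.array([-.1805,.9836]);print("from pivot",d@x,d@y)
E
python3 pv.py
```

```text
time_s: 49.9
ee_pos: [0.4106, -0.3513, 0.1004]
orientation: [[-0.002, -0.181, 0.983], [0.002, 0.983, 0.181], [-1.0, 0.003, -0.002]]
force: [-0.1, 0.9, 0.8]
width: 0.0004
time_s: 50.07
ee_pos: [0.4114, -0.3525, 0.1036]
orientation: [[0.0, -0.181, 0.984], [-0.0, 0.984, 0.181], [-1.0, -0.0, 0.0]]
force: [0.8, 0.1, 0.5]
width: -0.0
t 50.07 tcp [ 0.4114 -0.3525  0.1036] yaw 100.4 F [0.8 0.1 0.5] w -0.0 tilt [ 0. -0. -1.]
from pivot -75.95734940992696 -1.9519030797753003
```

```bash
python3 -m crank '[[0.5,0.092,0,0,-1],[0.5,0.092,0,0,-1],[0.5,0.092,0,0,-1],[0.5,0.092,0,0,-1],[0.5,0.092,0,0,-1]]';python3 pv.py; python3 -m crank '[[0.4,0.073,0,0,-1],[0.4,0.073,0,0,-1],[0.3,0.055,0,0,-1],[0,0,0,0,-1]]';python3 pv.py; python3 - <<'E'
from h import *
crop("side",220,220,400,390,4,"n4.png")
E
```

```text
time_s: 50.48
ee_pos: [0.4755, -0.3415, 0.1044]
orientation: [[0.002, -0.18, 0.984], [-0.001, 0.984, 0.18], [-1.0, -0.002, 0.002]]
force: [-1.5, 0.4, 0.5]
width: 0.0006
t 50.48 tcp [ 0.4755 -0.3415  0.1044] yaw 100.4 F [-1.5  0.4  0.5] w 0.0006 tilt [ 0.002 -0.001 -1.   ]
from pivot -10.976501218406227 -2.676804993743743
time_s: 50.82
ee_pos: [0.5027, -0.3356, 0.1022]
orientation: [[-0.0, -0.181, 0.983], [0.001, 0.983, 0.181], [-1.0, 0.001, 0.0]]
force: [0.2, -0.3, 0.8]
width: 0.0
t 50.82 tcp [ 0.5027 -0.3356  0.1022] yaw 100.5 F [ 0.2 -0.3  0.8] w 0.0 tilt [-0.     0.001 -1.   ]
from pivot 16.85004949745418 -1.8199645667771513
```

View pics/n4.png

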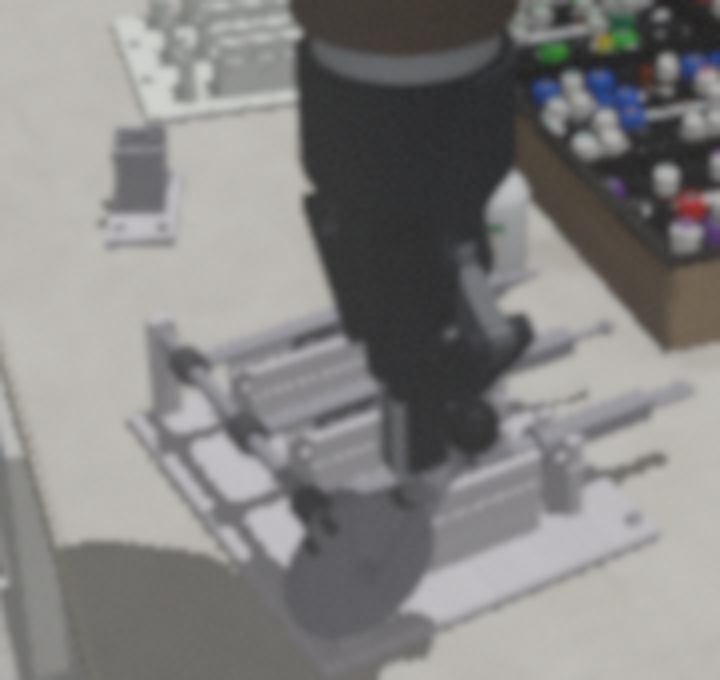

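```bash
python3 -m crank '[[0.12,0.022,0,0,-1],[0,0,0,0,-1]]';python3 -m crank '[[0.08,0.015,0,0,-1],[0,0,0,0,-1]]';python3 -m crank '[[0.06,0.01,0,0,-1],[0,0,0,0,-1]]';python3 pv.py
```

```text
time_s: 51.03
ee_pos: [0.5045, -0.3357, 0.103]
orientation: [[0.001, -0.18, 0.984], [-0.0, 0.984, 0.18], [-1.0, -0.0, 0.001]]
force: [0.2, -0.1, 0.1]
width: -0.0002
time_s: 51.2
ee_pos: [0.5063, -0.3354, 0.103]
orientation: [[0.001, -0.18, 0.984], [-0.0, 0.984, 0.18], [-1.0, -0.0, 0.0]]
force: [0.7, -1.0, -0.4]
width: 0.0003
time_s: 51.37
ee_pos: [0.5077, -0.3352, 0.1029]
orientation: [[0.0, -0.18, 0.984], [-0.0, 0.984, 0.18], [-1.0, -0.0, 0.0]]
force: [-0.2, 0.1, 0.7]
width: 0.0001
t 51.37 tcp [ 0.5077 -0.3352  0.1029] yaw 100.4 F [-0.2  0.1  0.7] w 0.0001 tilt [ 0. -0. -1.]
from pivot 21.881887130153928 -2.252939503910821
```

```bash
python3 -m crank '[[0.08,0.015,0,0,-1],[0,0,0,0,-1]]';python3 -m crank '[[0.06,0.011,0,0,-1],[0,0,0,0,-1]]';python3 pv.py; python3 - <<'E'
from h import *
crop("side",220,250,400,390,4.4,"n5.png")
E
```

```text
time_s: 51.53
ee_pos: [0.5097, -0.3347, 0.1027]
orientation: [[-0.0, -0.18, 0.984], [-0.0, 0.984, 0.18], [-1.0, -0.0, -0.0]]
force: [-0.0, 0.0, -0.2]
width: -0.0001
time_s: 51.7
ee_pos: [0.5111, -0.3345, 0.1026]
orientation: [[-0.0, -0.18, 0.984], [0.0, 0.984, 0.18], [-1.0, 0.0, -0.0]]
force: [-0.6, -1.2, -0.1]
width: -0.0001
t 51.7 tcp [ 0.5111 -0.3345  0.1026] yaw 100.4 F [-0.6 -1.2 -0.1] w -0.0001 tilt [-0.  0. -1.]
from pivot 25.328567968618557 -2.163731637046608
```

View pics/n5.png

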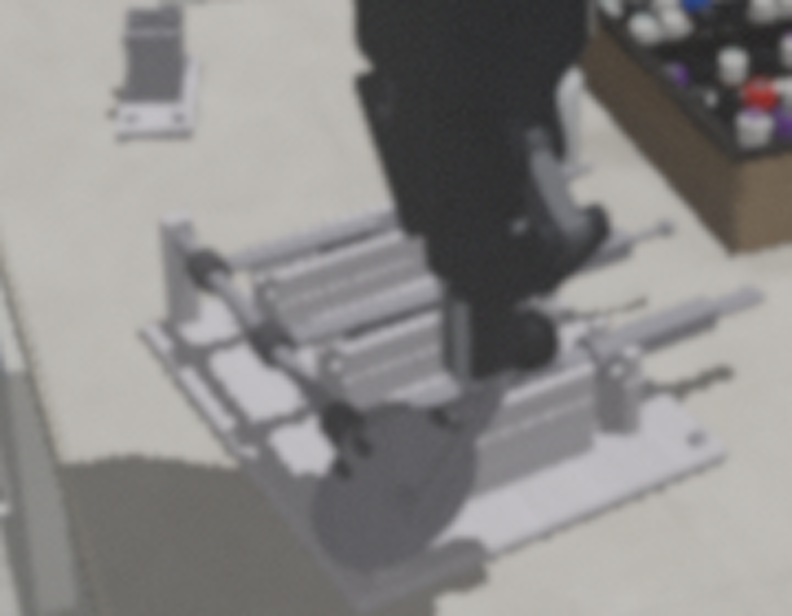

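```bash
python3 -m crank '[[0.06,0.011,0,0,-1],[0,0,0,0,-1]]';python3 -m crank '[[0.06,0.011,0,0,-1],[0,0,0,0,-1]]';python3 pv.py
```

```text
time_s: 51.92
ee_pos: [0.5115, -0.3344, 0.1026]
orientation: [[-0.003, -0.18, 0.984], [-0.0, 0.984, 0.18], [-1.0, 0.0, -0.003]]
force: [-6.7, -0.9, 1.2]
width: 0.0005
time_s: 52.08
ee_pos: [0.5118, -0.3343, 0.1026]
orientation: [[-0.005, -0.179, 0.984], [-0.001, 0.984, 0.179], [-1.0, 0.0, -0.005]]
force: [-13.3, -2.6, 2.9]
width: -0.0002
t 52.08 tcp [ 0.5118 -0.3343  0.1026] yaw 100.3 F [-13.3  -2.6   2.9] w -0.0002 tilt [-0.005 -0.001 -1.   ]
from pivot 26.02728015731067 -2.1417220831723967
```

```bash
python3 -m crank '[[-0.5,-0.09,0,0,-1],[-0.5,-0.09,0,0,-1],[0,0,1,0,-1],[0,0,1,0,-1],[0,0,1,0,-1]]';python3 -m crank '[[0,0,1,0,-1],[-0.8,-0.5,0.5,0,-1],[-0.8,-0.5,0,0,-1],[-0.8,-0.5,0,0,-1],[-0.8,-0.5,0,0,-1]]';python3 -m crank '[[-0.8,-0.5,0,0,-1],[-0.8,-0.5,0,0,-1],[0,0,0,0,-1],[0,0,0,0,-1]]'; python3 - <<'E'
from h import *
st()
crop("side",220,190,400,390,4,"o1.png");crop("top",340,200,500,330,5,"o2.png")
cv2.imwrite("pics/o3.png",get_image("top"))
E
```

```text
time_s: 52.5
ee_pos: [0.4888, -0.3383, 0.1786]
orientation: [[-0.0, -0.18, 0.984], [0.0, 0.984, 0.18], [-1.0, 0.0, -0.0]]
force: [0.8, -0.2, 0.5]
width: 0.0001
time_s: 52.92
ee_pos: [0.4087, -0.3889, 0.2158]
orientation: [[0.001, -0.181, 0.984], [-0.001, 0.984, 0.181], [-1.0, -0.001, 0.001]]
force: [0.7, 0.5, -0.1]
width: -0.0001
time_s: 53.25
ee_pos: [0.3686, -0.4139, 0.2156]
orientation: [[0.001, -0.178, 0.984], [-0.0, 0.984, 0.178], [-1.0, -0.0, 0.001]]
force: [-0.0, 1.2, 1.0]
width: -0.0001
t 53.25 tcp [ 0.3686 -0.4139  0.2156] yaw 100.3 F [-0.   1.2  1. ] w -0.0001 tilt [ 0.001 -0.    -1.   ]
```

View pics/o1.png

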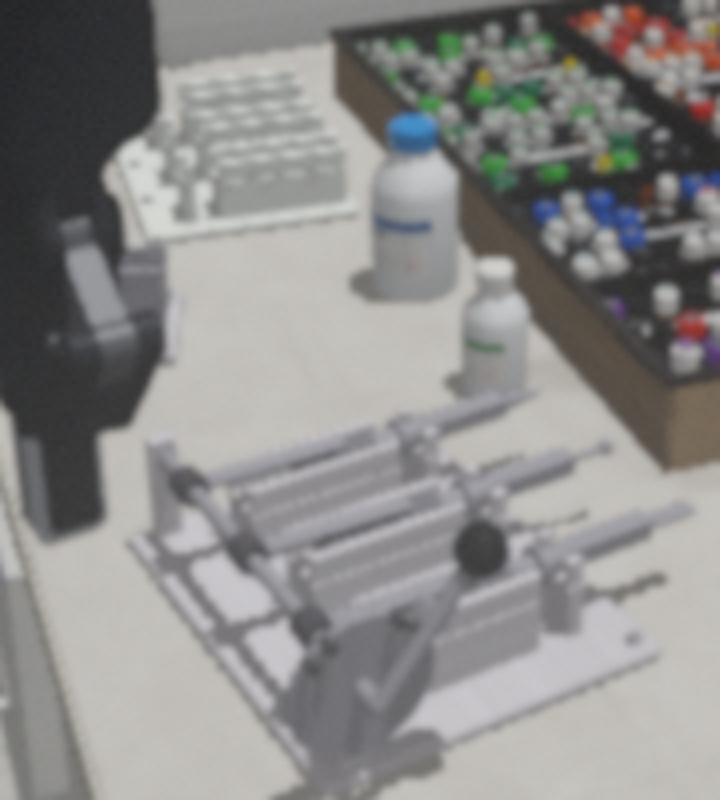

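View pics/o2.png

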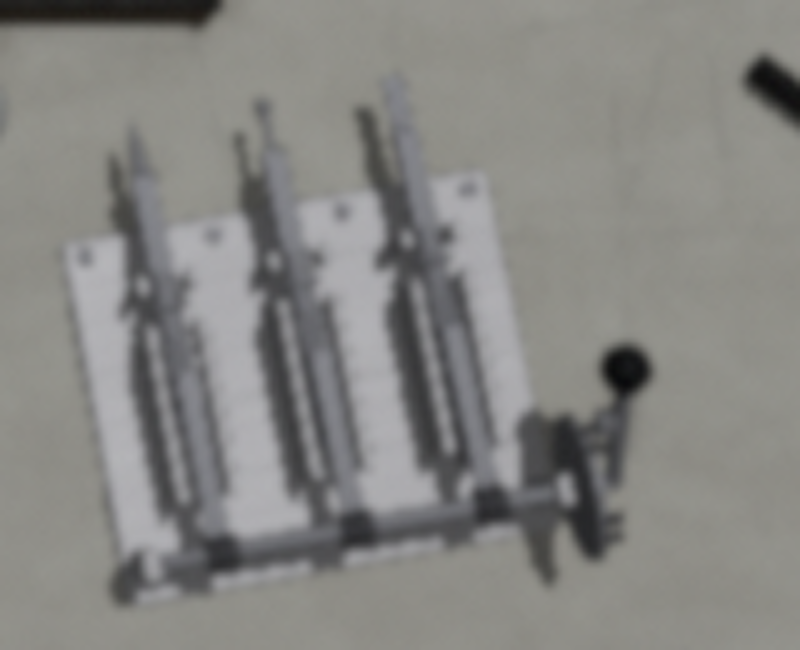

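View pics/o3.png

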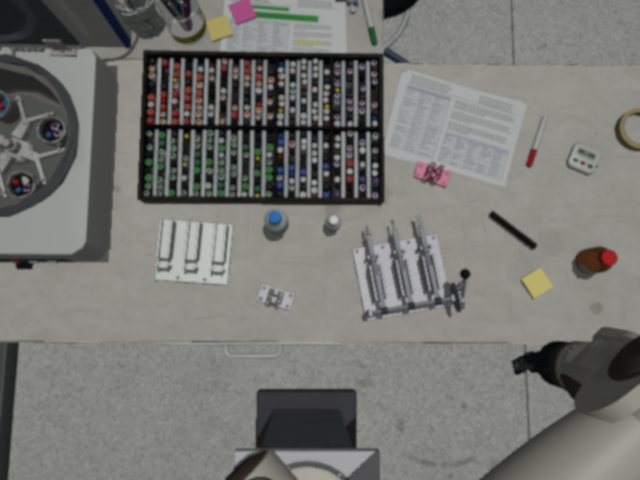

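```bash
python3 - <<'E'
from h import *
k=onz("top",464.8,273.6,.109);d=k[:2]-[.4858,-.3369];print(k,d@[.9836,.1805])
print(proj("side",(.5294,-.3289,.1087)),"seen",(220+480/4,190+549/4))
from workcell import job
job.close_job()
E
```

```text
[ 0.53039537 -0.32750604  0.109     ] 0.0455596144411625
[338.52804171 326.25506814] seen (340.0, 327.25)
the job is handed in; nothing more can be done
```

The job is done and handed in at about 53 s. I threw the lever open, then turned round the spatula, the probe and the pick, in that order. Each went from its handle grip into the grey clip and was then taken by the shaft into the cradle: spatula in the right channel, probe in the middle, pick in the left. Then I threw the lever back until it met its stop.

**Last checks:**
- **Instruments:** pictures from both cameras show all three handles down in their channels, the shafts sticking out at the front and the guard discs in the gaps.
- **Lever:** the fingers lie over the handles. The knob measured 45.6 mm ahead of the pivot, where 44.3 mm is expected for the locked notch.
- **Surroundings:** the stand and clip are empty, and both white bottles and the pink clip are where they were. The arm is clear of everything.

**Disagreements:**
- My first camera estimate of how far the grip was from the spatula's disc was about 6 mm off, because I took a shadow for the handle end. I corrected it from the side view before pressing it into the clip.
- For the pick, the estimates from its handle end and its shaft end differed by about 5 mm. I settled that by eye over the clip, and it seated at the same depth and force as the others.

I saw no grip slip and no instrument knocked aside.

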